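# Build the little clay house on the banding wheel

## Robot

A 6-joint arm with a two-finger parallel gripper is mounted at the origin on the work surface. World frame = base frame: x ahead of the robot, y to its left, z up, the work surface at z = 0. Lengths are in m, angles in rad, forces in N, time in s.
With the tool pointing down it reaches from about 0.35 to 0.975 m from the base axis. Payload 4.9 kg.
Tool frame: the origin (TCP) lies midway between the tips of the shut fingers; the grasp point (between the pads) lies 19 mm behind it; z points along the fingers, y is the direction in which the jaws open and shut (so a half turn about z gives the same grasp; the last joint's range is limited). The gripper opens to 85 mm and grips with 20 to 120 N. Pads are 22 mm wide; open, the fingers measure 114 mm over their backs; the gripper's body (76 mm by 85 mm) begins 54 mm behind the grasp point. The pads swing forward as they close: fully open they stand 13 mm farther back than shut.
Start: joints at [1.181, 0.053, 1.613, -0, 1.476, -0.119], TCP at [0.167, 0.602, 0.231] pointing down, gripper open.
Joint ranges: [-3.01, 3.01], [-1.01, 2.22], [0.06, 2.58], [-1.02, 4.17], [0.09, 2.62], [-3.14, 3.14]. Speed limits (rad/s): [2.57, 2.57, 3.14, 3.14, 3.14, 3.14].

## Interface

Orientations are given as a unit quaternion [w, x, y, z].
In Python, from plant import manip gives the robot as it stands. The module is installed in compiled form; this text tells all that it offers.
- The arm moves only by the tool move_arm, never from a script. Its argument "rows" is a list of rows, each an object of numbers: "tx", "ty", "tz": the shift along the tool's x, y, z in m; "ax", "ay", "az": the turn, a rotation vector about the tool's x, y, z in degrees; "jaw": the closure in counts, from 0 (fully open) to 255 (shut). In form: [{"tx": .., "ty": .., "tz": .., "ax": .., "ay": .., "az": .., "jaw": ..}, ...]. A call has 1 to 12 rows; each row shifts and turns the pose as measured when the row begins, along the tool's axes as they then stand; what a row does not reach is not made up. A row lasts 1/10 s, in which the tool goes at most 50 mm and 8.59 degrees, less where a joint would pass 70% of its speed; a pose out of reach is approached as far as the arm can. A call with a gripper value outside its range is refused whole. The fingers move at their own pace and stop on an object; the grip force is fixed at half the most. Time passes only in rows, so rows that do not move let the fingers close. It gives the time, the measured TCP pose, the force and the opening at its end, in the units of the state.
- manip.state(): the state, without advancing time (a new reading comes with each control period).
- manip.grab_frame(name): name is "scene" or "top" or "wrist"; returns a dict with "color" (384x512x3 uint8, red, green, blue), "intrinsics" (3x3 intrinsics, pixels), "R" (3x3) and "t" (3): a world point X has camera coordinates R X + t. Camera axes: x right, y down, z forward; pixel columns grow to the right and rows downward; lengths in m; the calibration is good to about 2 mm. The wrist camera is an equidistant fisheye: a pixel r from the principal point sees the ray r / f radians off the axis. A picture is of the moment at which its call begins. There is no depth.
- manip.job_done(): hands the job in, once; it reports no verdict.
The state is a dict: "time": time; "joint_pos": joint angles; "joint_vel": joint speeds; "joint_efforts": joint torques, N m; "tool_pos": TCP position; "tool_rot": TCP orientation; "contact_force": force on the tool from outside, world axes, zero at the start; "ft_torque": the same for the moment, N m; "gripper_width": opening from 0.0 (shut) to 1.0 (fully open).
Only numpy, scipy, OpenCV 4.12 (cv2) and the standard library are available. Lean on these libraries where they do the work, as an engineer would, in place of code of your own. Each camera call takes 0.05 s, during which the arm holds its last target.

## Task

Put the little clay house together on the round banding wheel: swing the hold-down bar of the drying press well up, draw the base tile out and lay it flat in the middle of the wheel, then stand on it the large ground storey, the smaller upper storey and last the roof, each centred on the piece below with its long side running the same way, and let go. Leave the clay cup standing where it is.

Things in the scene. Friction and masses are not known exactly. Their poses are not given: they have to be found in the camera images.
- tile: Base tile of the house: plain flat bisque-clay (sand-coloured) slab 110 x 62 x 16 mm, about 200 g. It starts lying on the drying press under the hold-down bar, its front end sticking out clear of the bar. Origin: centre of the underside; x along the 110 mm side, y along the 62 mm side, z up.
- ground_storey: Ground storey: solid bisque-clay block 80 x 50 mm, 50 mm tall, flat top, with a door and windows on its long walls; the larger of the two flat-topped blocks; about 280 g. Stands upright loose on the table. Origin: centre of the underside; x along the 80 mm side, z up.
- upper_storey: Upper storey: solid bisque-clay block 64 x 44 mm, 40 mm tall, flat top, with a row of three windows on each long wall; the smaller of the two flat-topped blocks; about 180 g. Stands upright loose on the table. Origin: centre of the underside; x along the 64 mm side, z up.
- roof: Roof: bisque-clay piece with flat underside and upright eaves band 84 x 58 mm, 18 mm high; above it stepped courses narrow to a ridge along its long side, 52 mm high; about 200 g. Best gripped across the 58 mm width on the eaves band. Stands upright loose on the table. Origin: centre of the underside; x along the 84 mm side (the ridge), z up.
- wheel: Banding wheel: low stand with a round flat aluminium head, 160 mm across, top 40 mm above the table; fixed, does not turn. Origin: on its axis at table level (the head's top is at z = 0.040 in its frame), z up.
- press: Drying press: fixed dark wooden board 160 (x) x 170 (y) x 18 mm; the tile lies on it lengthways along x, front end towards -x (robot's side): draw it out to -x. The bar crosses it along y, centred 30 mm to +x of the board's centre, between two hinge cheeks at the +y end; a stop 12 mm high stands behind the tile. Origin: centre of the board's underside; z up.
- bar (a joint): Angle of the press's pale wooden hold-down bar (18 mm wide, 16 thick, 146 long, 2 mm above the tile when down): 0 is down, level, across the tile; grows as its free end swings up, 1.57 upright, stop at 1.7. It may start up to 0.06 open. The hinge is stiff: the bar stays where it is left (about 2.5 N at the grip moves it).
- bar_grip (a point): Point on the axis of the steel rod handle at the bar's free (-y) end: the rod is 12 mm thick, parallel to the press's x and the hinge, and sticks out 52 mm from the bar's +x side; this point is 31 mm out. With the bar down it is 44 mm above the table, 26 mm above the board. It turns about bar_hinge at 125 mm radius, up and over towards the press's +y.
- bar_hinge (a point): Point on the hinge axis of the bar, level with bar_grip along the axis (the axis runs along the press's x, 44 mm above the table, near the press's +y edge).
- cup: Bystander: open round pale clay cup 60 mm across and 62 mm tall, standing among the house pieces; not part of the house. Origin: centre of the underside; z up.
Things that resemble listed ones, but are neither listed nor needed, are in the scene too. What is shaped like the upper_storey but red is not meant.

How it is judged:
By the outcome, as a careful person would: the job done as asked, in the order asked, and still so for the second after the job is handed in, with the robot touching nothing.
It also fails if it takes over 128 s, if anything falls off the work surface, if the arm or the gripper's body presses on something with over 40 N, if the wrist force passes 120 N, or if a joint passes its speed limit or range.

## Working session

There is one attempt and no reset: what is moved stays moved. The work goes in short steps, Python scripts to look and compute and a tool call to move; the robot and the scene stay as the last step left them, time stands still between calls to the robot, and variables do not carry over. Pictures are saved under pics/ and viewed, and the job is handed in when it is done.

Besides the shell and the picture viewer there is one more tool, called after ">>>" as name([rows], argument=value, ...), one row to a line, values as JSON. move_arm: Moves the arm, as the interface text tells. Its arguments: {"type":"object","properties":{"rows":{"type":"array"}},"required":["rows"]}

```bash
mkdir -p pics; cat > h.py <<'E'
import numpy as np, cv2
from plant import manip
def grab(name, fn):
    f=manip.grab_frame(name); cv2.imwrite('pics/'+fn+'.png', cv2.cvtColor(f['color'],cv2.COLOR_RGB2BGR))
    np.savez('pics/'+fn+'.npz', K=f['intrinsics'],R=f['R'],t=f['t']); return f
E
python3 - <<'E'
from h import *
for n in ['scene','top','wrist']:
    f=grab(n,n+'0'); print(n,f['intrinsics'].tolist(),f['R'].round(4).tolist(),f['t'].round(4).tolist())
    im=cv2.imread(f'pics/{n}0.png'); cv2.imwrite(f'pics/{n}0b.png',cv2.resize(im,(800,600),interpolation=cv2.INTER_CUBIC))
print(manip.state())
E
```

```text
scene [[394.5295516359516, 0.0, 256.03578826490536], [0.0, 394.5295516359516, 194.81222153096894], [0.0, 0.0, 1.0]] [[0.6856, 0.7279, 0.0046], [0.4882, -0.4551, -0.7447], [-0.54, 0.5129, -0.6673]] [-0.4005, -0.1859, 1.4641]
top [[406.82196007445776, 0.0, 254.45932169248061], [0.0, 406.82196007445776, 194.10446733256512], [0.0, 0.0, 1.0]] [[-0.02, -0.9998, -0.0013], [-0.975, 0.0198, -0.2213], [0.2212, -0.0031, -0.9752]] [0.0389, 0.5688, 1.2331]
wrist [[297.3186396354542, 0.0, 258.73709858635436], [0.0, 297.3186396354542, 195.18899058476575], [0.0, 0.0, 1.0]] [[0.2669, 0.9637, -0.0037], [0.9154, -0.2523, 0.3137], [0.3014, -0.0871, -0.9495]] [-0.623, -0.0406, 0.3804]
{'time': 0.15, 'joint_pos': array([ 1.18100722e+00,  5.31997565e-02,  1.61396214e+00,  3.29903847e-06,
        1.47598575e+00, -1.18981432e-01]), 'joint_vel': array([ 0.00026743, -0.00415545, -0.0024832 ,  0.00225531,  0.00248283,
        0.00076567]), 'joint_efforts': array([ 7.19849686e-04, -3.94239986e+01, -3.70722985e+01, -9.16914450e-05,
        4.59436866e-03, -1.30107475e-05]), 'tool_pos': array([0.16699938, 0.60178303, 0.23035865]), 'tool_rot': array([-1.97246031e-04,  1.34990579e-01,  9.90846577e-01, -7.52060090e-04]), 'contact_force': array([-0.16873749,  0.03166488,  0.00092324]), 'ft_torque': array([ 0.05047615,  0.01971719, -0.01597055]), 'gripper_width': 1.0039626965825394}
```

View pics/scene0b.png

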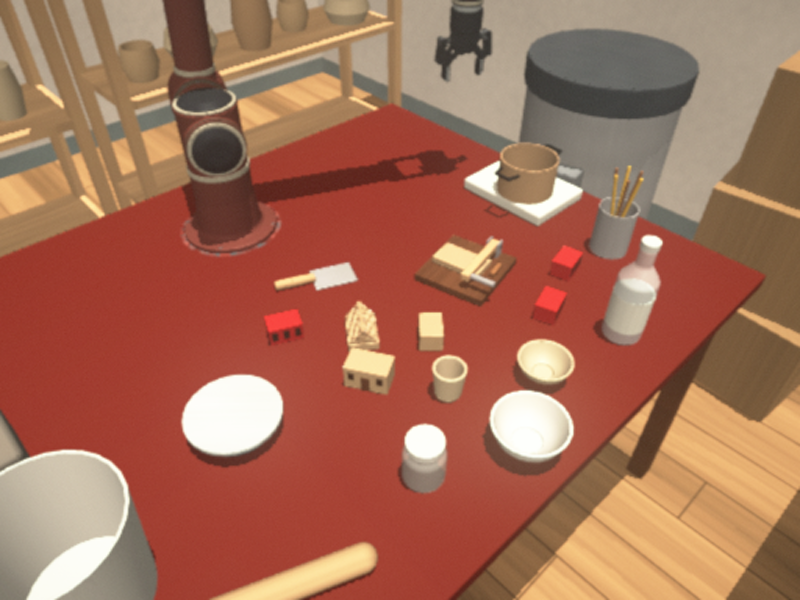

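View pics/top0b.png

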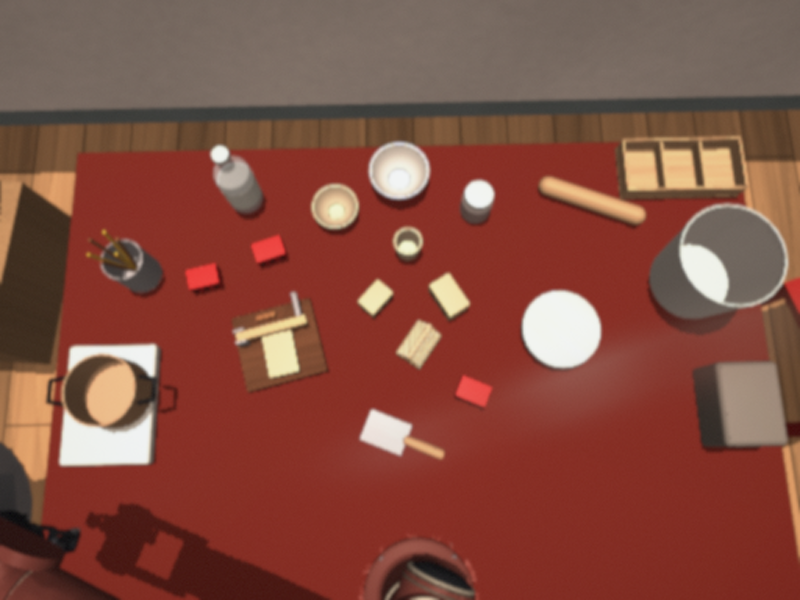

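View pics/wrist0b.png

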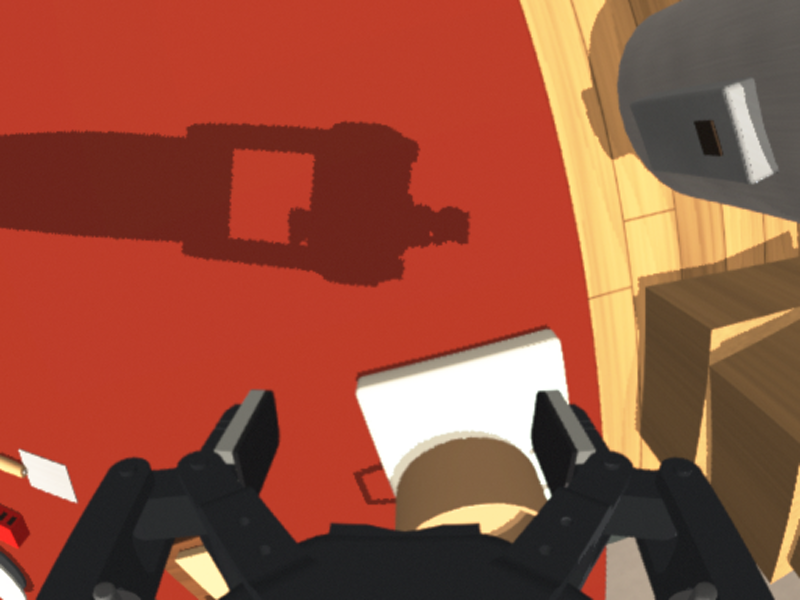

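The scene view shows the press at about (465,265), the house blocks around (370,350), the cup at (449,378) and a flat disc at (233,415) (800×600 px). In the top view the bar lies across the tile at (270,330), the wheel is at (562,329) and the tile at (281,352). I'll zoom in.

```bash
python3 - <<'E'
from h import *
im=cv2.imread('pics/top0.png')
c=im[140:290,130:400]; cv2.imwrite('pics/top0c.png',cv2.resize(c,(795,442),interpolation=cv2.INTER_CUBIC))
im=cv2.imread('pics/scene0.png')
c=im[130:320,100:390]; cv2.imwrite('pics/scene0c.png',cv2.resize(c,(800,524),interpolation=cv2.INTER_CUBIC))
E
```

```text
(no output)
```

View pics/top0c.png

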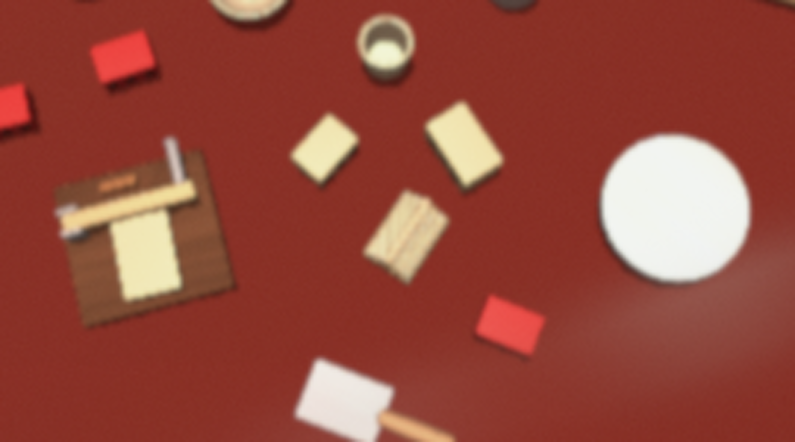

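View pics/scene0c.png

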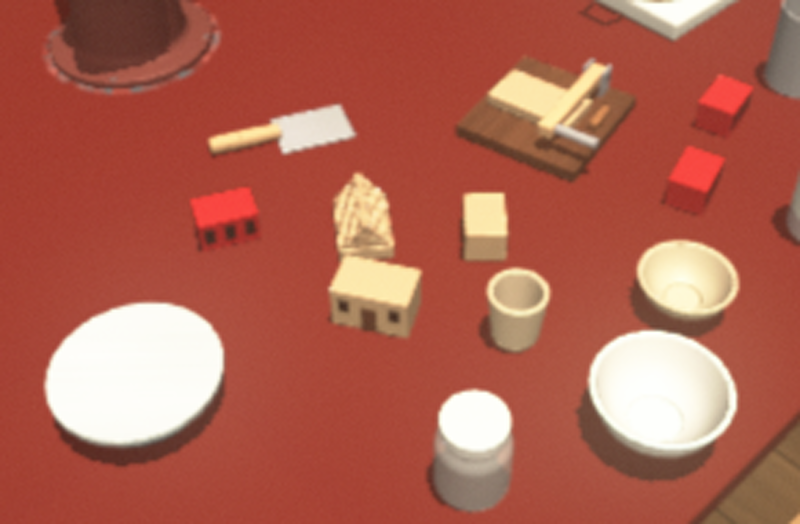

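```bash
cat >> h.py <<'E'
def cal(fn):
    d=np.load('pics/'+fn+'.npz'); return d['K'],d['R'],d['t']
def rays(C,px,fish=False):
    K,R,t=C; px=np.atleast_2d(np.array(px,float))
    q=np.c_[(px[:,0]-K[0,2])/K[0,0],(px[:,1]-K[1,2])/K[1,1]]
    if fish:
        r=np.linalg.norm(q,axis=1)+1e-12; d=np.c_[q*(np.sin(r)/r)[:,None],np.cos(r)]
    else: d=np.c_[q,np.ones(len(q))]
    return -R.T@t, d@R
def onz(C,px,z,fish=False):
    o,d=rays(C,px,fish); s=(z-o[2])/d[:,2]; return o+d*s[:,None]
def proj(C,X,fish=False):
    K,R,t=C; c=np.atleast_2d(X)@R.T+t
    if fish:
        n=np.linalg.norm(c[:,:2],axis=1)+1e-12; th=np.arctan2(n,c[:,2]); q=c[:,:2]/n[:,None]*th[:,None]
    else: q=c[:,:2]/c[:,2:]
    return q*[K[0,0],K[1,1]]+[K[0,2],K[1,2]]
E
python3 - <<'E'
from h import *
C=cal('top0'); f=lambda L,z: onz(C,np.array(L)/2.944+[130,140]-0.33,z)
def quad(n,L,z):
    P=f(L,z)[:,:2]; e=np.roll(P,-1,0)-P
    print(n,'ctr',P.mean(0).round(4),'len',np.linalg.norm(e,axis=1).round(3),'ang',np.degrees(np.arctan2(e[:,1],e[:,0])).round(1))
quad('board',[(55,188),(203,150),(236,288),(85,327)],.018)
quad('tile',[(110,222),(168,210),(181,289),(126,300)],.034)
quad('upper',[(330,113),(358,141),(321,184),(290,154)],.04)
quad('ground',[(462,101),(503,159),(468,189),(425,128)],.05)
quad('roof',[(408,190),(448,218),(408,284),(363,252)],.018)
print('rod',f([(170,138),(180,180)],.044).round(4))
print('cup',f([(386,43)],.062),'wheel',f([(675,208),(601,208),(749,208)],.04).round(4))
E
```

```text
board ctr [0.4975 0.2752] len [0.17  0.161 0.169 0.16 ] ang [ -76.3 -166.4  103.4   13.9]
tile ctr [0.4754 0.2703] len [0.064 0.089 0.06  0.088] ang [ -79.2 -169.9  100.2   12.9]
upper ctr [0.5899 0.0742] len [0.045 0.063 0.048 0.064] ang [-136.9  139.    44.4  -44.3]
ground ctr [ 0.5887 -0.0795] len [0.079 0.051 0.083 0.052] ang [-147.6  129.5   32.8  -54.4]
roof ctr [ 0.4934 -0.0146] len [0.054 0.086 0.061 0.086] ang [-126.8  147.4   53.2  -36.9]
rod [[0.6036 0.2449 0.044 ]
 [0.556  0.2331 0.044 ]]
cup [[0.70279541 0.00414405 0.062     ]] wheel [[ 0.5146 -0.3077  0.04  ]
 [ 0.5162 -0.2268  0.04  ]
 [ 0.5129 -0.3885  0.04  ]]
```

```bash
cat >> h.py <<'E'
from scipy.spatial.transform import Rotation as Ro
def Rtool(phi,tilt=None):
    p=np.radians(phi); R=np.array([[-np.sin(p),np.cos(p),0],[np.cos(p),np.sin(p),0],[0,0,-1.]]).T
    R=np.stack([[-np.sin(p),np.cos(p),0],[np.cos(p),np.sin(p),0],[0,0,-1]],1)
    return R
def cur():
    s=manip.state(); q=s['tool_rot']; return s['tool_pos'].copy(), Ro.from_quat([q[1],q[2],q[3],q[0]]).as_matrix(), s
def plan(p,phi,jaw,step=.04,rstep=7,R1=None,n=None):
    "rows from current pose to p,phi"
    p0,R0,s=cur(); p=np.array(p,float); R1=Rtool(phi) if R1 is None else R1
    rv=Ro.from_matrix(R0.T@R1).as_rotvec(degrees=True)
    n=n or max(1,int(np.ceil(max(np.linalg.norm(p-p0)/step,np.linalg.norm(rv)/rstep))))
    out=[]
    for i in range(n):
        Ri=R0@Ro.from_rotvec(rv*i/n,degrees=True).as_matrix()
        d=Ri.T@((p-p0)/n); a=rv/n
        r=dict(zip(['tx','ty','tz','ax','ay','az'],[*d.round(4),*a.round(1)])); r['jaw']=jaw
        out.append({k:float(v) if k!='jaw' else v for k,v in r.items()})
    import json
    print(n); print(json.dumps(out).replace(' ',''))
def show():
    p,R,s=cur(); print('t',round(s['time'],2),'p',p.round(4),'phi',np.degrees(np.arctan2(R[1,1],R[0,1])).round(2),'z',R[:,2].round(3),'F',s['contact_force'].round(2),'w',round(s['gripper_width'],3))
E
python3 - <<'E'
from h import *
show(); plan([.53,.24,.24],103.6,100)
# stop & pot etc
C=cal('top0'); f=lambda L,z: onz(C,np.array(L)/2.944+[130,140]-0.33,z)
c,s=np.cos(np.radians(13.6)),np.sin(np.radians(13.6)); B=np.array([.4975,.2752])
for n,L,z in [('stop',[(100,185),(135,178)],.03),('tilefront',[(126,300),(181,289)],.034),('bar',[(62,222),(196,192)],.05),('rod',[(170,138),(180,180)],.044)]:
    d=f(L,z)[:,:2]-B; print(n,np.c_[d@[c,s],d@[-s,c]].round(3).tolist())
E
```

```text
t 0.15 p [0.167  0.6018 0.2304] phi 74.48 z [-0.001 -0.001 -1.   ] F [-0.17  0.03  0.  ] w 1.004
13
[{"tx":-0.0343,"ty":-0.0193,"tz":-0.0007,"ax":-0.0,"ay":-0.0,"az":-2.2,"jaw":100},{"tx":-0.0336,"ty":-0.0207,"tz":-0.0007,"ax":-0.0,"ay":-0.0,"az":-2.2,"jaw":100},{"tx":-0.0327,"ty":-0.022,"tz":-0.0007,"ax":-0.0,"ay":-0.0,"az":-2.2,"jaw":100},{"tx":-0.0319,"ty":-0.0232,"tz":-0.0007,"ax":-0.0,"ay":-0.0,"az":-2.2,"jaw":100},{"tx":-0.0309,"ty":-0.0245,"tz":-0.0007,"ax":-0.0,"ay":-0.0,"az":-2.2,"jaw":100},{"tx":-0.0299,"ty":-0.0256,"tz":-0.0007,"ax":-0.0,"ay":-0.0,"az":-2.2,"jaw":100},{"tx":-0.0289,"ty":-0.0268,"tz":-0.0007,"ax":-0.0,"ay":-0.0,"az":-2.2,"jaw":100},{"tx":-0.0278,"ty":-0.0279,"tz":-0.0007,"ax":-0.0,"ay":-0.0,"az":-2.2,"jaw":100},{"tx":-0.0267,"ty":-0.029,"tz":-0.0007,"ax":-0.0,"ay":-0.0,"az":-2.2,"jaw":100},{"tx":-0.0256,"ty":-0.03,"tz":-0.0007,"ax":-0.0,"ay":-0.0,"az":-2.2,"jaw":100},{"tx":-0.0244,"ty":-0.031,"tz":-0.0007,"ax":-0.0,"ay":-0.0,"az":-2.2,"jaw":100},{"tx":-0.0232,"ty":-0.0319,"tz":-0.0007,"ax":-0.0,"ay":-0.0,"az":-2.2,"jaw":100},{"tx":-0.0219,"ty":-0.0328,"tz":-0.0007,"ax":-0.0,"ay":-0.0,"az":-2.2,"jaw":100}]
stop [[0.067, 0.034], [0.065, -0.005]]
tilefront [[-0.065, 0.032], [-0.068, -0.028]]
bar [[0.033, 0.079], [0.028, -0.069]]
rod [[0.096, -0.054], [0.047, -0.055]]
```

>>> move_arm([
  {"tx": -0.034,"ty": -0.019,"tz": 0,"ax": 0,"ay": 0,"az": -2.4,"jaw": 80},
  {"tx": -0.034,"ty": -0.021,"tz": 0,"ax": 0,"ay": 0,"az": -2.4,"jaw": 80},
  {"tx": -0.033,"ty": -0.022,"tz": 0,"ax": 0,"ay": 0,"az": -2.4,"jaw": 80},
  {"tx": -0.032,"ty": -0.023,"tz": 0,"ax": 0,"ay": 0,"az": -2.4,"jaw": 80},
  {"tx": -0.031,"ty": -0.025,"tz": 0,"ax": 0,"ay": 0,"az": -2.4,"jaw": 80},
  {"tx": -0.03,"ty": -0.026,"tz": 0,"ax": 0,"ay": 0,"az": -2.4,"jaw": 80},
  {"tx": -0.029,"ty": -0.027,"tz": 0,"ax": 0,"ay": 0,"az": -2.4,"jaw": 80},
  {"tx": -0.028,"ty": -0.028,"tz": 0,"ax": 0,"ay": 0,"az": -2.4,"jaw": 80},
  {"tx": -0.027,"ty": -0.029,"tz": 0,"ax": 0,"ay": 0,"az": -2.4,"jaw": 80},
  {"tx": -0.026,"ty": -0.03,"tz": 0,"ax": 0,"ay": 0,"az": -2.4,"jaw": 80},
  {"tx": -0.024,"ty": -0.031,"tz": 0,"ax": 0,"ay": 0,"az": -2.4,"jaw": 80},
  {"tx": -0.023,"ty": -0.032,"tz": 0,"ax": 0,"ay": 0,"az": -2.4,"jaw": 80},
])

```text
time: 1.35
tool_pos: [0.5191, 0.2649, 0.2255]
tool_rot: [-0.003, -0.131, 0.991, -0.002]
contact_force: [0.1, 0.2, 1.3]
gripper_width: 0.689
```

```bash
python3 - <<'E'
from h import *
show(); f=grab('wrist','w1'); show()
im=cv2.imread('pics/w1.png'); cv2.imwrite('pics/w1b.png',cv2.resize(im,(800,600),interpolation=cv2.INTER_CUBIC))
E
```

```text
t 1.35 p [0.5191 0.2649 0.2255] phi 105.04 z [-0.005 -0.004 -1.   ] F [0.12 0.21 1.27] w 0.689
t 1.4 p [0.5229 0.2608 0.2254] phi 104.85 z [-0.002 -0.008 -1.   ] F [ 1.36 -3.62  0.04] w 0.69
```

View pics/w1b.png

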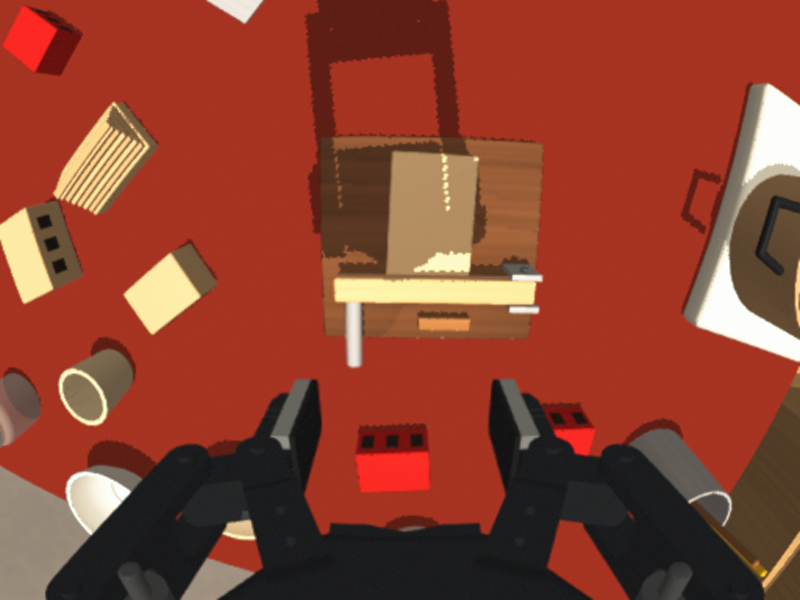

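```bash
python3 - <<'E'
from h import *
im=cv2.imread('pics/w1.png')
c=im[50:290,0:150]; cv2.imwrite('pics/w1c.png',cv2.resize(c,None,fx=2.5*1,fy=2.5,interpolation=cv2.INTER_CUBIC))
c=im[80:250,190:360]; cv2.imwrite('pics/w1d.png',cv2.resize(c,None,fx=3.5,fy=3.5,interpolation=cv2.INTER_CUBIC))
E
```

```text
(no output)
```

View pics/w1c.png

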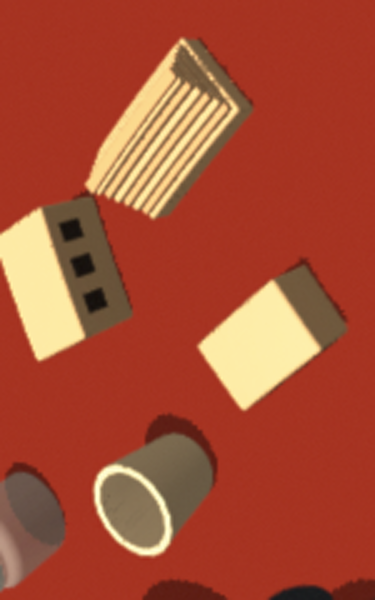

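View pics/w1d.png

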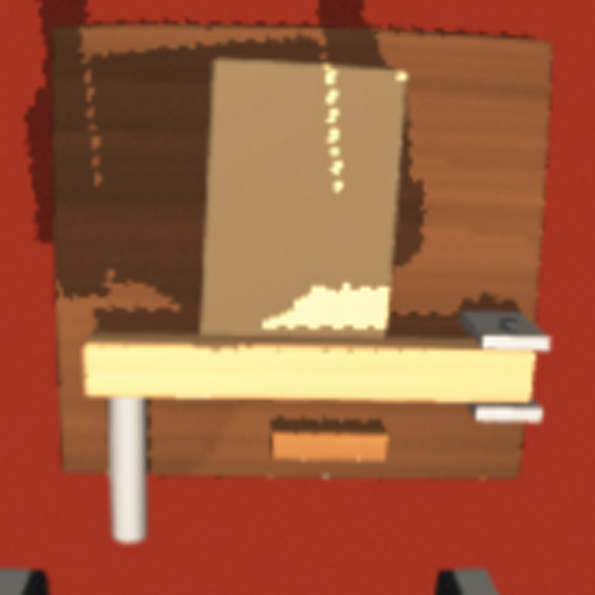

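```bash
python3 - <<'E'
from h import *
C=cal('w1'); f=lambda L,z: onz(C,np.array(L)/3.5+[190,80]-0.36,z,True)
def quad(n,L,z):
    P=f(L,z)[:,:2]; e=np.roll(P,-1,0)-P
    print(n,'ctr',P.mean(0).round(4),'len',np.linalg.norm(e,axis=1).round(3),'ang',np.degrees(np.arctan2(e[:,1],e[:,0])).round(1))
    return P
Bq=quad('board',[(52,28),(551,42),(520,478),(65,470)],.018)
quad('tile',[(214,60),(406,72),(386,335),(201,335)],.034)
B=Bq.mean(0); a=np.radians(13.7); c,s=np.cos(a),np.sin(a)
for n,L,z in [('stop',[(275,455),(385,457)],.03),('tilefront',[(214,60),(406,72)],.034),('bar',[(83,370),(535,375)],.052),('rod',[(128,540),(125,398)],.044),('rod',[(128,540),(125,398)],.050)]:
    P=f(L,z)[:,:2]; d=P-B; print(n,np.c_[d@[c,s],d@[-s,c]].round(3).tolist(),P.round(4).tolist())
# triangulate rod tip top+wrist
o1,d1=rays(C,np.array([[128,540.]])/3.5+[190,80]-.36,True); C2=cal('top0'); o2,d2=rays(C2,np.array([[170,138.]])/2.944+[130,140]-.33)
A=np.c_[d1[0],-d2[0]]; k=np.linalg.lstsq(A,o2-o1,rcond=None)[0]; print(o1+k[0]*d1[0],o2+k[1]*d2[0])
E
```

```text
board ctr [0.4956 0.2781] len [0.168 0.157 0.168 0.157] ang [ 104.2   14.5  -76.1 -165.4]
tile ctr [0.4747 0.2719] len [0.061 0.087 0.061 0.09 ] ang [ 102.2   12.3  -74.7 -167.9]
stop [[0.066, -0.007], [0.066, 0.032]] [[0.5617, 0.2871], [0.5525, 0.3244]]
tilefront [[-0.067, -0.03], [-0.065, 0.031]] [[0.438, 0.2328], [0.4251, 0.2924]]
bar [[0.031, -0.07], [0.029, 0.076]] [[0.5422, 0.2178], [0.5056, 0.3585]]
rod [[0.094, -0.057], [0.043, -0.057]] [[0.6002, 0.245], [0.5504, 0.2326]]
rod [[0.091, -0.056], [0.041, -0.056]] [[0.5973, 0.245], [0.5484, 0.2328]]
[0.60501689 0.24505326 0.03425696] [0.605948   0.24642443 0.03471742]
```

```bash
python3 - <<'E'
from h import *
show(); plan([.577,.2395,.10],104,135)
E
```

```text
t 1.4 p [0.5229 0.2608 0.2254] phi 104.85 z [-0.002 -0.008 -1.   ] F [ 1.36 -3.62  0.04] w 0.69
4
[{"tx":-0.0118,"ty":-0.0084,"tz":0.0314,"ax":-0.1,"ay":-0.1,"az":0.2,"jaw":135},{"tx":-0.0118,"ty":-0.0084,"tz":0.0314,"ax":-0.1,"ay":-0.1,"az":0.2,"jaw":135},{"tx":-0.0118,"ty":-0.0084,"tz":0.0314,"ax":-0.1,"ay":-0.1,"az":0.2,"jaw":135},{"tx":-0.0118,"ty":-0.0084,"tz":0.0314,"ax":-0.1,"ay":-0.1,"az":0.2,"jaw":135}]
```

>>> move_arm([
  {"tx": -0.012,"ty": -0.008,"tz": 0.031,"ax": 0,"ay": 0,"az": 0.2,"jaw": 135},
  {"tx": -0.012,"ty": -0.008,"tz": 0.031,"ax": 0,"ay": 0,"az": 0.2,"jaw": 135},
  {"tx": -0.012,"ty": -0.008,"tz": 0.031,"ax": 0,"ay": 0,"az": 0.2,"jaw": 135},
  {"tx": -0.012,"ty": -0.008,"tz": 0.031,"ax": 0,"ay": 0,"az": 0.2,"jaw": 135},
  {"tx": 0,"ty": 0,"tz": 0,"ax": 0,"ay": 0,"az": 0,"jaw": 135},
])

```text
time: 1.9
tool_pos: [0.5814, 0.238, 0.0985]
tool_rot: [-0.0, -0.119, 0.993, -0.003]
contact_force: [-0.4, 0.5, -0.4]
gripper_width: 0.47
```

```bash
python3 - <<'E'
from h import *
show(); f=grab('wrist','w2'); 
im=cv2.imread('pics/w2.png'); cv2.imwrite('pics/w2b.png',cv2.resize(im,(800,600),interpolation=cv2.INTER_CUBIC))
plan([.577,.2395,.027],104,135,step=.02)
E
```

```text
t 1.9 p [0.5814 0.238  0.0985] phi 103.65 z [ 0.    -0.007 -1.   ] F [-0.41  0.49 -0.39] w 0.47
4
[{"tx":0.0012,"ty":0.0006,"tz":0.0185,"ax":-0.1,"ay":0.0,"az":-0.1,"jaw":135},{"tx":0.0012,"ty":0.0006,"tz":0.0185,"ax":-0.1,"ay":0.0,"az":-0.1,"jaw":135},{"tx":0.0012,"ty":0.0005,"tz":0.0185,"ax":-0.1,"ay":0.0,"az":-0.1,"jaw":135},{"tx":0.0012,"ty":0.0005,"tz":0.0185,"ax":-0.1,"ay":0.0,"az":-0.1,"jaw":135}]
```

View pics/w2b.png

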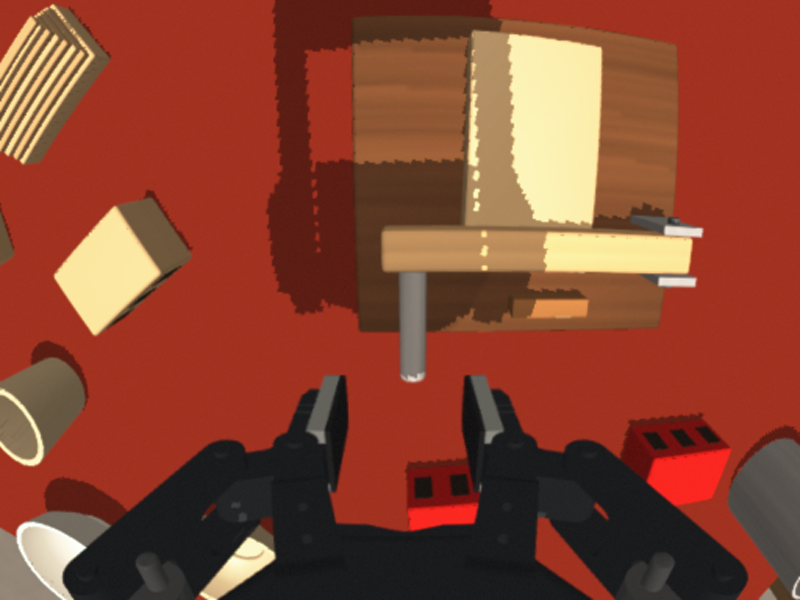

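The rod at (412,330) lies midway between the fingers at (340,430) and (480,430), so I'll go down.

>>> move_arm([
  {"tx": 0.001,"ty": 0.0005,"tz": 0.019,"ax": 0,"ay": 0,"az": 0,"jaw": 135},
  {"tx": 0.001,"ty": 0.0005,"tz": 0.018,"ax": 0,"ay": 0,"az": 0,"jaw": 135},
  {"tx": 0.001,"ty": 0.0005,"tz": 0.018,"ax": 0,"ay": 0,"az": 0,"jaw": 135},
  {"tx": 0.001,"ty": 0.0005,"tz": 0.017,"ax": 0,"ay": 0,"az": 0,"jaw": 135},
  {"tx": 0,"ty": 0,"tz": 0,"ax": 0,"ay": 0,"az": 0,"jaw": 135},
])

```text
time: 2.45
tool_pos: [0.581, 0.2433, 0.0357]
tool_rot: [0.007, -0.12, 0.993, -0.001]
contact_force: [0.1, 0.4, -1.1]
gripper_width: 0.471
```

```bash
python3 - <<'E'
from h import *
show(); f=grab('wrist','w3'); 
im=cv2.imread('pics/w3.png'); cv2.imwrite('pics/w3b.png',cv2.resize(im,(800,600),interpolation=cv2.INTER_CUBIC))
E
```

```text
t 2.45 p [0.581  0.2433 0.0357] phi 103.78 z [ 0.015 -0.001 -1.   ] F [ 0.06  0.38 -1.08] w 0.471
```

View pics/w3b.png

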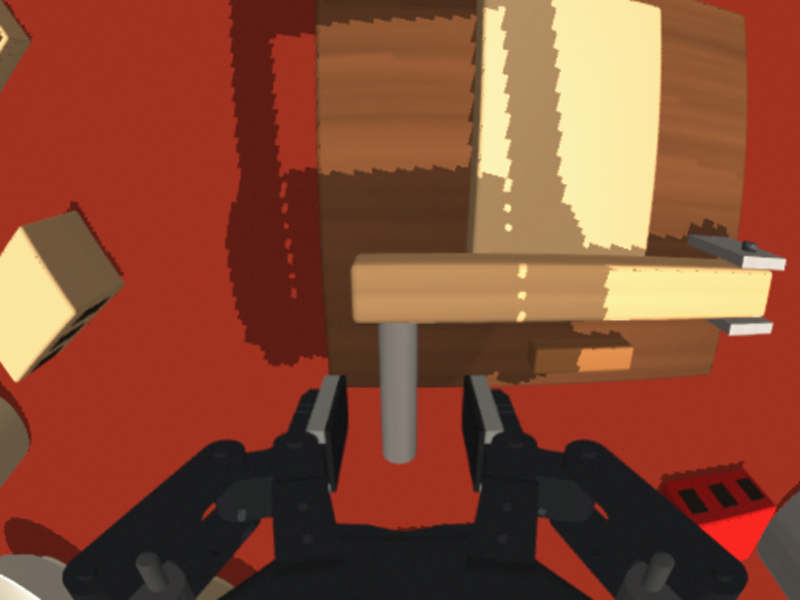

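>>> move_arm([
  {"tx": 0.003,"ty": -0.002,"tz": 0.006,"ax": 0,"ay": 0,"az": 0,"jaw": 150},
  {"tx": 0.001,"ty": 0,"tz": 0.004,"ax": 0,"ay": 0,"az": 0,"jaw": 180},
  {"tx": 0,"ty": 0,"tz": 0,"ax": 0,"ay": 0,"az": 0,"jaw": 230},
  {"tx": 0,"ty": 0,"tz": 0,"ax": 0,"ay": 0,"az": 0,"jaw": 230},
  {"tx": 0,"ty": 0,"tz": 0,"ax": 0,"ay": 0,"az": 0,"jaw": 230},
  {"tx": 0,"ty": 0,"tz": 0,"ax": 0,"ay": 0,"az": 0,"jaw": 230},
])

```text
time: 3.1
tool_pos: [0.5803, 0.241, 0.0293]
tool_rot: [0.011, -0.12, 0.993, -0.001]
contact_force: [-0.7, -0.8, -1.5]
gripper_width: 0.118
```

```bash
python3 - <<'E'
from h import *
show()
E
```

```text
t 3.1 p [0.5803 0.241  0.0293] phi 103.8 z [ 0.021  0.001 -1.   ] F [-0.72 -0.8  -1.49] w 0.118
```

>>> move_arm([
  {"tx": 0,"ty": 0,"tz": 0,"ax": 0,"ay": 0,"az": 0,"jaw": 255},
  {"tx": 0,"ty": 0,"tz": 0,"ax": 0,"ay": 0,"az": 0,"jaw": 255},
  {"tx": 0,"ty": 0,"tz": 0,"ax": 0,"ay": 0,"az": 0,"jaw": 255},
])

```text
time: 3.4
tool_pos: [0.5803, 0.241, 0.0293]
tool_rot: [0.011, -0.12, 0.993, -0.001]
contact_force: [0.7, 0.1, -1.3]
gripper_width: 0.114
```

```bash
python3 - <<'E'
from h import *
show(); f=grab('wrist','w4'); 
im=cv2.imread('pics/w4.png'); cv2.imwrite('pics/w4b.png',cv2.resize(im,(800,600),interpolation=cv2.INTER_CUBIC))
E
```

```text
t 3.4 p [0.5803 0.241  0.0293] phi 103.8 z [ 0.021  0.001 -1.   ] F [ 0.73  0.14 -1.25] w 0.114
```

View pics/w4b.png

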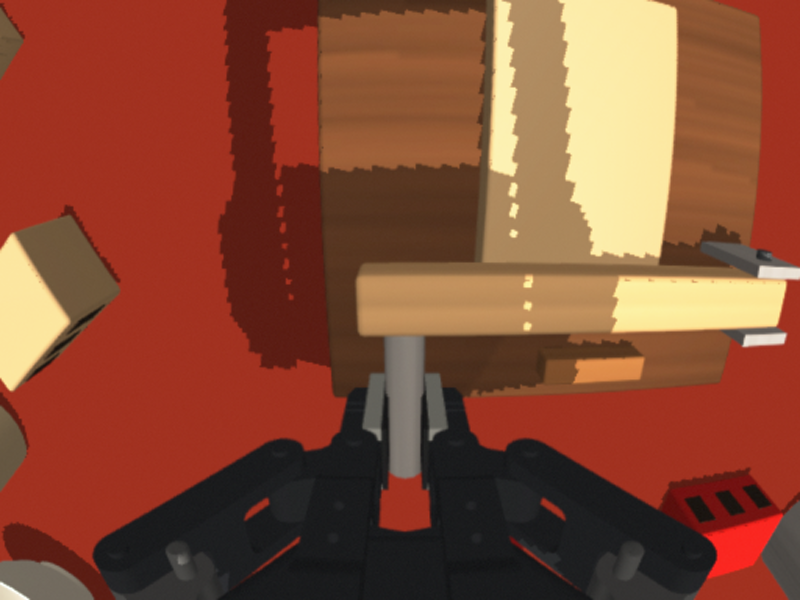

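>>> move_arm([
  {"tx": 0,"ty": 0.001,"tz": -0.015,"ax": 0,"ay": 0,"az": 0,"jaw": 255},
  {"tx": 0,"ty": 0.003,"tz": -0.015,"ax": 0,"ay": 0,"az": 0,"jaw": 255},
  {"tx": 0,"ty": 0.004,"tz": -0.014,"ax": 0,"ay": 0,"az": 0,"jaw": 255},
  {"tx": 0,"ty": 0.006,"tz": -0.014,"ax": 0,"ay": 0,"az": 0,"jaw": 255},
])

```text
time: 3.85
tool_pos: [0.5769, 0.2542, 0.0876]
tool_rot: [0.013, -0.12, 0.993, -0.002]
contact_force: [3.7, 2.8, -8.4]
gripper_width: 0.115
```

```bash
cat >> h.py <<'E'
P0=np.array([.5803,.2410,.0293]); 
def arc(thetas,off=None,jaw=255):
    "report arc status and planned rows; off = grip-rod offset"
    a=np.radians(14); y=np.array([-np.sin(a),np.cos(a)]); x=np.array([np.cos(a),np.sin(a)])
    p,R,s=cur(); d=p-P0; u=d[:2]@y; w=d[2]; v=d[:2]@x
    th=np.arctan2(w,.125-u); print('th',th.round(3),'r',np.hypot(w,.125-u).round(4),'x-drift',v.round(4))
    for t in thetas:
        q=np.r_[P0[:2]+y*.125*(1-np.cos(t)),P0[2]+.125*np.sin(t)]; print(round(t,2),(R.T@(q-p)).round(4))
E
python3 - <<'E'
from h import *
show(); arc(np.arange(.5,1.7,.12))
E
```

```text
t 3.85 p [0.5769 0.2542 0.0876] phi 103.77 z [ 0.025 -0.    -1.   ] F [ 3.74  2.82 -8.37] w 0.115
th 0.482 r 0.1257 x-drift -0.0001
0.5 [-0.0002  0.0017 -0.0017]
0.62 [-0.0005  0.0096 -0.0144]
0.74 [-0.0007  0.0189 -0.0261]
0.86 [-0.0009  0.0296 -0.0366]
0.98 [-0.0011  0.0415 -0.0458]
1.1 [-0.0012  0.0543 -0.0535]
1.22 [-0.0013  0.0681 -0.0595]
1.34 [-0.0014  0.0824 -0.0639]
1.46 [-0.0014  0.0971 -0.0666]
1.58 [-0.0014  0.1121 -0.0674]
```

>>> move_arm([
  {"tx": 0,"ty": 0.009,"tz": -0.014,"ax": 0,"ay": 0,"az": 0,"jaw": 255},
  {"tx": 0,"ty": 0.009,"tz": -0.012,"ax": 0,"ay": 0,"az": 0,"jaw": 255},
  {"tx": 0,"ty": 0.011,"tz": -0.0105,"ax": 0,"ay": 0,"az": 0,"jaw": 255},
  {"tx": 0,"ty": 0.012,"tz": -0.009,"ax": 0,"ay": 0,"az": 0,"jaw": 255},
])

```text
time: 4.25
tool_pos: [0.5663, 0.2963, 0.1384]
tool_rot: [0.015, -0.12, 0.993, -0.003]
contact_force: [5.5, 0.4, -10.2]
gripper_width: 0.112
```

```bash
python3 - <<'E'
from h import *
show(); arc(np.arange(.98,1.7,.12))
E
```

```text
t 4.25 p [0.5663 0.2963 0.1384] phi 103.77 z [ 0.03  -0.002 -1.   ] F [  5.51   0.43 -10.22] w 0.112
th 1.013 r 0.1286 x-drift -0.0002
0.98 [-0.0001 -0.0016  0.0053]
1.1 [-0.0002  0.0113 -0.0024]
1.22 [-0.0003  0.025  -0.0085]
1.34 [-0.0004  0.0393 -0.0129]
1.46 [-0.0004  0.054  -0.0156]
1.58 [-0.0004  0.069  -0.0165]
```

>>> move_arm([
  {"tx": 0,"ty": 0.012,"tz": -0.003,"ax": 0,"ay": 0,"az": 0,"jaw": 255},
  {"tx": 0,"ty": 0.014,"tz": -0.005,"ax": 0,"ay": 0,"az": 0,"jaw": 255},
  {"tx": 0,"ty": 0.014,"tz": -0.004,"ax": 0,"ay": 0,"az": 0,"jaw": 255},
  {"tx": 0,"ty": 0.015,"tz": -0.0025,"ax": 0,"ay": 0,"az": 0,"jaw": 255},
  {"tx": 0,"ty": 0.014,"tz": -0.001,"ax": 0,"ay": 0,"az": 0,"jaw": 255},
  {"tx": 0,"ty": 0,"tz": 0,"ax": 0,"ay": 0,"az": 0,"jaw": 255},
])

```text
time: 4.85
tool_pos: [0.5488, 0.3662, 0.1617]
tool_rot: [0.016, -0.121, 0.992, -0.009]
contact_force: [4.6, 0.3, -2.8]
gripper_width: 0.114
```

```bash
python3 - <<'E'
from h import *
show(); arc([1.58,1.62]); f=grab('wrist','w5'); 
im=cv2.imread('pics/w5.png'); cv2.imwrite('pics/w5b.png',cv2.resize(im,(800,600),interpolation=cv2.INTER_CUBIC))
grab('scene','s5');im=cv2.imread('pics/s5.png'); cv2.imwrite('pics/s5b.png',cv2.resize(im[80:250,200:420],None,fx=3,fy=3,interpolation=cv2.INTER_CUBIC))
E
```

```text
t 4.85 p [0.5488 0.3662 0.1617] phi 103.88 z [ 0.034 -0.014 -0.999] F [ 4.56  0.32 -2.84] w 0.114
th 1.602 r 0.1324 x-drift -0.0003
1.58 [-0.0001 -0.0028  0.0074]
1.62 [-0.0001  0.0022  0.0075]
```

View pics/w5b.png

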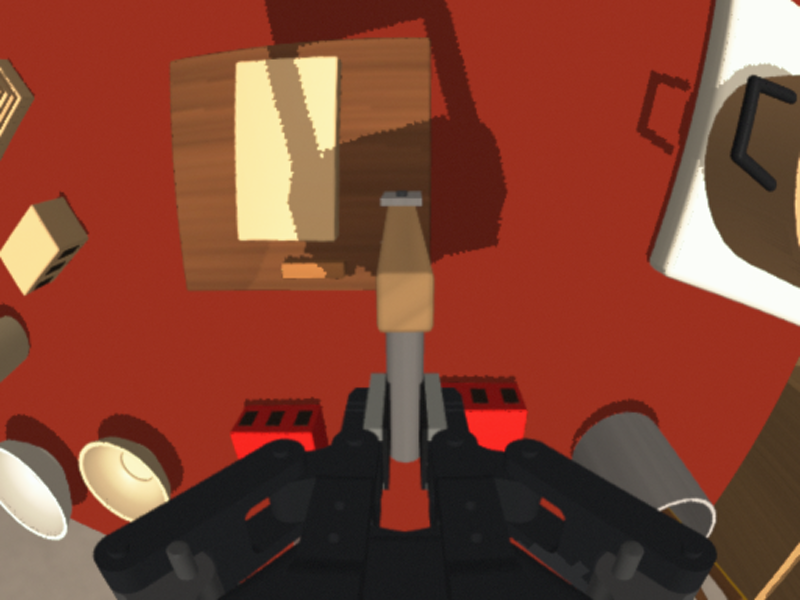

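View pics/s5b.png

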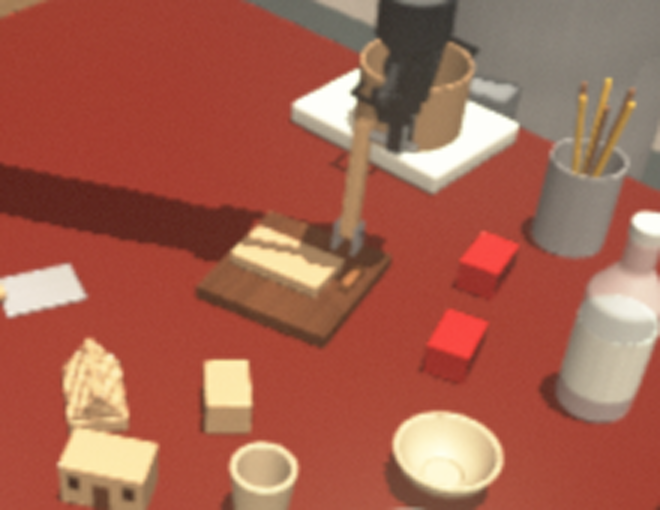

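The bar now stands upright: the wrist view shows it foreshortened at (405,270), and the scene crop shows it vertical at (355,170). Now I'll release the rod and rise.

>>> move_arm([
  {"tx": 0,"ty": 0,"tz": 0,"ax": 0,"ay": 0,"az": 0,"jaw": 190},
  {"tx": 0,"ty": 0,"tz": 0,"ax": 0,"ay": 0,"az": 0,"jaw": 170},
  {"tx": 0,"ty": 0,"tz": -0.02,"ax": 0,"ay": 0,"az": 0,"jaw": 170},
  {"tx": 0,"ty": 0,"tz": -0.03,"ax": 0,"ay": 0,"az": 0,"jaw": 170},
  {"tx": 0,"ty": 0,"tz": -0.03,"ax": 0,"ay": 0,"az": 0,"jaw": 120},
  {"tx": 0,"ty": 0,"tz": 0,"ax": 0,"ay": 0,"az": 0,"jaw": 50},
])

```text
time: 5.55
tool_pos: [0.5423, 0.3658, 0.241]
tool_rot: [0.008, -0.119, 0.993, -0.007]
contact_force: [0.4, 1.1, 1.6]
gripper_width: 0.668
```

```bash
python3 - <<'E'
from h import *
show(); f=grab('wrist','w6'); 
im=cv2.imread('pics/w6.png'); cv2.imwrite('pics/w6b.png',cv2.resize(im,(800,600),interpolation=cv2.INTER_CUBIC))
E
```

```text
t 5.55 p [0.5423 0.3658 0.241 ] phi 103.65 z [ 0.018 -0.011 -1.   ] F [0.43 1.06 1.56] w 0.668
```

View pics/w6b.png

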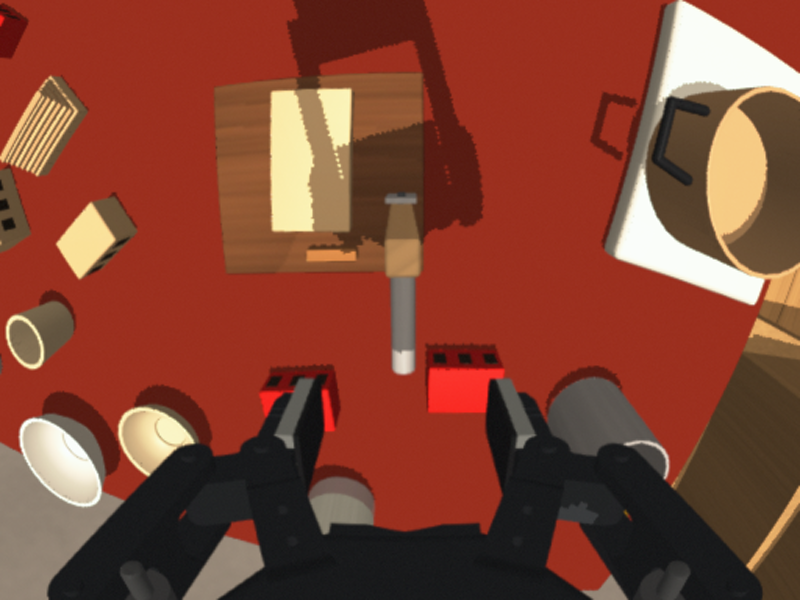

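```bash
cat >> h.py <<'E'
def quad(C,n,L,z,fish=True,sc=1.5625,off=(0,0)):
    P=onz(C,(np.array(L,float)+.5)/sc-.5+np.array(off),z,fish)[:,:2]; e=np.roll(P,-1,0)-P
    print(n,'ctr',P.mean(0).round(4),'len',np.linalg.norm(e,axis=1).round(4),'ang',np.degrees(np.arctan2(e[:,1],e[:,0])).round(1)); return P
def up(n,out=None,box=None,f=1.5625):
    im=cv2.imread(f'pics/{n}.png'); 
    if box: im=im[box[1]:box[3],box[0]:box[2]]
    cv2.imwrite(f'pics/{out or n+"b"}.png',cv2.resize(im,None,fx=f,fy=f,interpolation=cv2.INTER_CUBIC))
E
python3 - <<'E'
from h import *
quad(cal('w6'),'tile',[(271,90),(352,88),(350,231),(272,232)],.034)
quad(cal('w6'),'board',[(215,90),(422,73),(421,272),(228,273)],.018)
plan([.45,.266,.22],104,50)
E
```

```text
tile ctr [0.4845 0.2749] len [0.0618 0.1085 0.0619 0.1105] ang [ 101.4   12.1  -76.6 -168. ]
board ctr [0.497  0.2792] len [0.1667 0.1584 0.1644 0.1551] ang [ 104.9   13.7  -76.2 -165.5]
4
[{"tx":0.0281,"ty":-0.0186,"tz":0.0046,"ax":-0.2,"ay":0.2,"az":-0.1,"jaw":50},{"tx":0.0281,"ty":-0.0186,"tz":0.0046,"ax":-0.2,"ay":0.2,"az":-0.1,"jaw":50},{"tx":0.0281,"ty":-0.0186,"tz":0.0046,"ax":-0.2,"ay":0.2,"az":-0.1,"jaw":50},{"tx":0.0282,"ty":-0.0186,"tz":0.0046,"ax":-0.2,"ay":0.2,"az":-0.1,"jaw":50}]
```

>>> move_arm([
  {"tx": 0.026,"ty": -0.022,"tz": 0,"ax": 0,"ay": 0,"az": 0.3,"jaw": 40},
  {"tx": 0.019,"ty": -0.025,"tz": 0.01,"ax": 0,"ay": 0.5,"az": 0.3,"jaw": 40},
  {"tx": 0.018,"ty": -0.025,"tz": 0.02,"ax": 0,"ay": 0.5,"az": 0.4,"jaw": 40},
  {"tx": 0.012,"ty": -0.018,"tz": 0.03,"ax": 0,"ay": 0,"az": 0.4,"jaw": 40},
  {"tx": 0,"ty": 0,"tz": 0.02,"ax": 0,"ay": 0,"az": 0,"jaw": 40},
  {"tx": 0,"ty": 0,"tz": 0,"ax": 0,"ay": 0,"az": 0,"jaw": 40},
])

```text
time: 6.2
tool_pos: [0.4813, 0.254, 0.1481]
tool_rot: [-0.01, -0.105, 0.994, -0.008]
contact_force: [0.8, 0.6, -0.6]
gripper_width: 0.844
```

```bash
python3 - <<'E'
from h import *
show(); f=grab('wrist','w7'); up('w7')
E
```

```text
t 6.2 p [0.4813 0.254  0.1481] phi 102.09 z [-0.018 -0.019 -1.   ] F [ 0.76  0.56 -0.56] w 0.844
```

View pics/w7b.png

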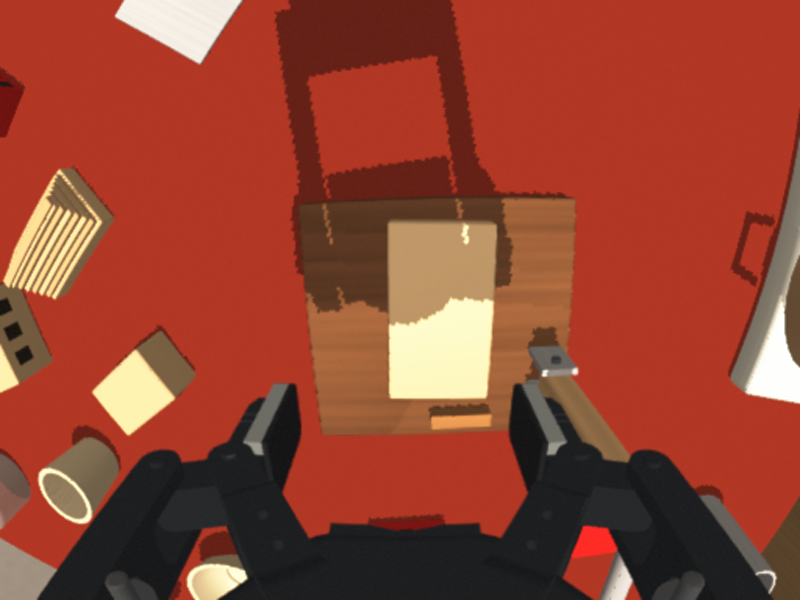

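```bash
python3 - <<'E'
from h import *
quad(cal('w7'),'tile',[(388.5,221.5),(496,224),(488.5,398.5),(389,398.5)],.034)
quad(cal('w7'),'board',[(300,205),(575,198),(565,430),(322,434)],.018)
c,s=np.cos(np.radians(12.3)),np.sin(np.radians(12.3))
t=np.array([.484-.012*c,.274-.012*s,.06]); print(t); plan(t,102.3,30,step=.03)
E
```

```text
tile ctr [0.4842 0.2743] len [0.0601 0.1092 0.0628 0.1097] ang [ 101.4   13.1  -78.  -168.3]
board ctr [0.4959 0.2797] len [0.166  0.1619 0.1729 0.1572] ang [ 104.3   16.2  -77.2 -166.2]
[0.47227545 0.27144364 0.06      ]
4
[{"tx":0.001,"ty":0.005,"tz":0.0223,"ax":-0.2,"ay":-0.3,"az":-0.1,"jaw":30},{"tx":0.0011,"ty":0.0049,"tz":0.0223,"ax":-0.2,"ay":-0.3,"az":-0.1,"jaw":30},{"tx":0.0013,"ty":0.0049,"tz":0.0223,"ax":-0.2,"ay":-0.3,"az":-0.1,"jaw":30},{"tx":0.0014,"ty":0.0048,"tz":0.0223,"ax":-0.2,"ay":-0.3,"az":-0.1,"jaw":30}]
```

>>> move_arm([
  {"tx": 0.001,"ty": 0.005,"tz": 0.022,"ax": -0.2,"ay": -0.3,"az": -0.1,"jaw": 20},
  {"tx": 0.001,"ty": 0.005,"tz": 0.022,"ax": -0.2,"ay": -0.3,"az": -0.1,"jaw": 20},
  {"tx": 0.001,"ty": 0.005,"tz": 0.022,"ax": -0.2,"ay": -0.3,"az": -0.1,"jaw": 20},
  {"tx": 0.001,"ty": 0.005,"tz": 0.02,"ax": -0.2,"ay": -0.3,"az": -0.1,"jaw": 20},
  {"tx": 0,"ty": 0,"tz": 0,"ax": 0,"ay": 0,"az": 0,"jaw": 20},
])

```text
time: 6.75
tool_pos: [0.4766, 0.2757, 0.0663]
tool_rot: [0.004, -0.109, 0.994, 0.002]
contact_force: [-0.7, 0.4, -0.5]
gripper_width: 0.925
```

```bash
python3 - <<'E'
from h import *
show(); f=grab('wrist','w8'); up('w8'); plan([.4723,.2714,.022],102.3,20,step=.01)
E
```

```text
t 6.75 p [0.4766 0.2757 0.0663] phi 102.54 z [ 0.008  0.005 -1.   ] F [-0.7   0.39 -0.47] w 0.925
5
[{"tx":0.0014,"ty":-0.0007,"tz":0.0092,"ax":0.0,"ay":0.1,"az":0.0,"jaw":20},{"tx":0.0014,"ty":-0.0007,"tz":0.0092,"ax":0.0,"ay":0.1,"az":0.0,"jaw":20},{"tx":0.0014,"ty":-0.0007,"tz":0.0092,"ax":0.0,"ay":0.1,"az":0.0,"jaw":20},{"tx":0.0014,"ty":-0.0007,"tz":0.0092,"ax":0.0,"ay":0.1,"az":0.0,"jaw":20},{"tx":0.0013,"ty":-0.0007,"tz":0.0092,"ax":0.0,"ay":0.1,"az":0.0,"jaw":20}]
```

View pics/w8b.png

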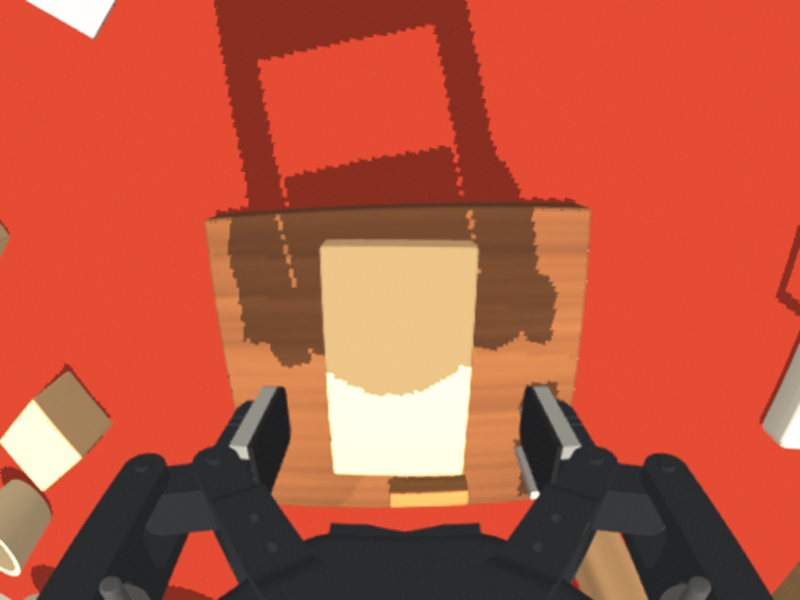

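>>> move_arm([
  {"tx": 0.002,"ty": -0.001,"tz": 0.01,"ax": 0,"ay": 0.1,"az": 0,"jaw": 30},
  {"tx": 0.001,"ty": -0.001,"tz": 0.01,"ax": 0,"ay": 0.1,"az": 0,"jaw": 30},
  {"tx": 0.001,"ty": -0.001,"tz": 0.01,"ax": 0,"ay": 0.1,"az": 0,"jaw": 30},
  {"tx": 0.001,"ty": 0,"tz": 0.01,"ax": 0,"ay": 0.1,"az": 0,"jaw": 30},
  {"tx": 0,"ty": 0,"tz": 0.005,"ax": 0,"ay": 0,"az": 0,"jaw": 30},
  {"tx": 0,"ty": 0,"tz": 0,"ax": 0,"ay": 0,"az": 0,"jaw": 30},
])

```text
time: 7.4
tool_pos: [0.4778, 0.2731, 0.0245]
tool_rot: [0.006, -0.109, 0.994, 0.003]
contact_force: [-0.7, -0.2, -0.3]
gripper_width: 0.883
```

```bash
python3 - <<'E'
from h import *
show(); plan([.4723,.2714,.016],102.3,20,step=.01)
E
```

```text
t 7.4 p [0.4778 0.2731 0.0245] phi 102.51 z [ 0.011  0.007 -1.   ] F [-0.74 -0.2  -0.35] w 0.883
2
[{"tx":0.0029,"ty":-0.0002,"tz":0.0042,"ax":0.1,"ay":0.3,"az":0.1,"jaw":20},{"tx":0.0029,"ty":-0.0002,"tz":0.0042,"ax":0.1,"ay":0.3,"az":0.1,"jaw":20}]
```

>>> move_arm([
  {"tx": 0.004,"ty": 0,"tz": 0.005,"ax": 0.1,"ay": 0.3,"az": 0,"jaw": 30},
  {"tx": 0.003,"ty": 0,"tz": 0.004,"ax": 0.1,"ay": 0.3,"az": 0,"jaw": 30},
  {"tx": 0,"ty": 0,"tz": 0,"ax": 0,"ay": 0,"az": 0,"jaw": 30},
])

```text
time: 7.7
tool_pos: [0.4707, 0.2715, 0.0148]
tool_rot: [0.0, -0.109, 0.994, 0.0]
contact_force: [-0.4, -0.4, 0.3]
gripper_width: 0.882
```

```bash
python3 - <<'E'
from h import *
show()
E
```

```text
t 7.7 p [0.4707 0.2715 0.0148] phi 102.5 z [ 0.001  0.001 -1.   ] F [-0.41 -0.36  0.35] w 0.882
```

>>> move_arm([
  {"tx": 0,"ty": 0,"tz": -0.001,"ax": 0,"ay": 0,"az": 0,"jaw": 60},
  {"tx": 0,"ty": 0,"tz": 0,"ax": 0,"ay": 0,"az": 0,"jaw": 75},
  {"tx": 0,"ty": 0,"tz": 0,"ax": 0,"ay": 0,"az": 0,"jaw": 120},
  {"tx": 0,"ty": 0,"tz": 0,"ax": 0,"ay": 0,"az": 0,"jaw": 120},
  {"tx": 0,"ty": 0,"tz": 0,"ax": 0,"ay": 0,"az": 0,"jaw": 120},
])

```text
time: 8.2
tool_pos: [0.471, 0.2718, 0.0165]
tool_rot: [0.001, -0.109, 0.994, 0.001]
contact_force: [-0.4, 0.4, 0.2]
gripper_width: 0.708
```

```bash
python3 - <<'E'
from h import *
show();grab('wrist','w9'); up('w9')
E
```

```text
t 8.2 p [0.471  0.2718 0.0165] phi 102.52 z [ 0.002  0.001 -1.   ] F [-0.39  0.41  0.19] w 0.708
```

View pics/w9b.png

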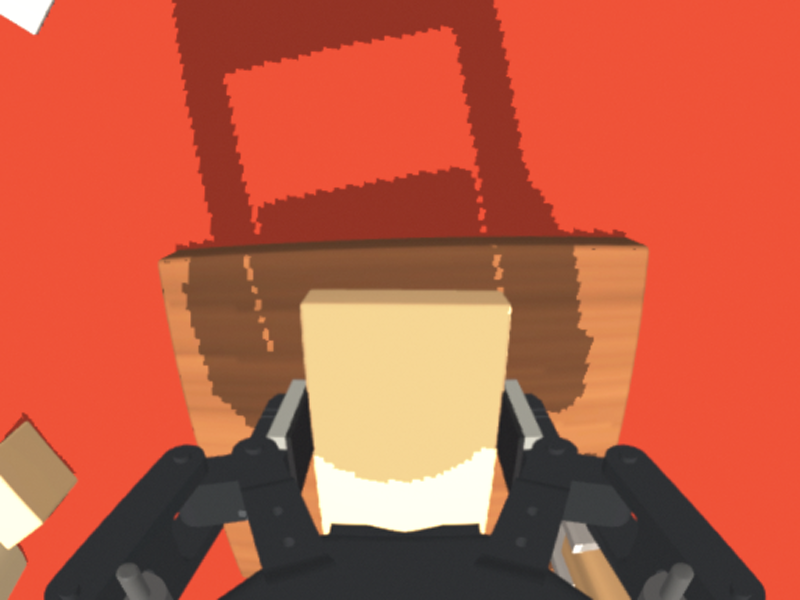

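The tile is gripped at (405,400) with an opening of 0.708, about 60 mm. I'll lift it slightly, draw it out to -x, then raise it.

>>> move_arm([
  {"tx": 0,"ty": 0,"tz": -0.004,"ax": 0,"ay": 0,"az": 0,"jaw": 140},
  {"tx": 0.01,"ty": 0,"tz": -0.001,"ax": 0,"ay": 0,"az": 0,"jaw": 140},
  {"tx": 0.02,"ty": 0,"tz": -0.001,"ax": 0,"ay": 0,"az": 0,"jaw": 140},
  {"tx": 0.02,"ty": 0,"tz": -0.001,"ax": 0,"ay": 0,"az": 0,"jaw": 140},
  {"tx": 0.02,"ty": 0,"tz": -0.005,"ax": 0,"ay": 0,"az": 0,"jaw": 140},
  {"tx": 0.01,"ty": 0,"tz": -0.02,"ax": 0,"ay": 0,"az": 0,"jaw": 140},
  {"tx": 0,"ty": 0,"tz": -0.04,"ax": 0,"ay": 0,"az": 0,"jaw": 140},
  {"tx": 0,"ty": 0,"tz": -0.045,"ax": 0,"ay": 0,"az": 0,"jaw": 140},
  {"tx": 0,"ty": 0,"tz": -0.045,"ax": 0,"ay": 0,"az": 0,"jaw": 140},
  {"tx": 0,"ty": 0,"tz": 0,"ax": 0,"ay": 0,"az": 0,"jaw": 140},
])

```text
time: 9.25
tool_pos: [0.3801, 0.2503, 0.1776]
tool_rot: [-0.007, -0.109, 0.994, -0.002]
contact_force: [1.6, 0.7, -1.2]
gripper_width: 0.712
```

```bash
python3 - <<'E'
from h import *
show();grab('wrist','w10'); up('w10'); show();
grab('scene','s10'); up('s10','s10b',(150,60,450,300),2.6)
E
```

```text
t 9.25 p [0.3801 0.2503 0.1776] phi 102.54 z [-0.013 -0.005 -1.   ] F [ 1.59  0.69 -1.22] w 0.712
t 9.3 p [0.3783 0.2495 0.174 ] phi 102.54 z [-0.018 -0.007 -1.   ] F [-0.04  0.16 -2.47] w 0.707
```

View pics/w10b.png

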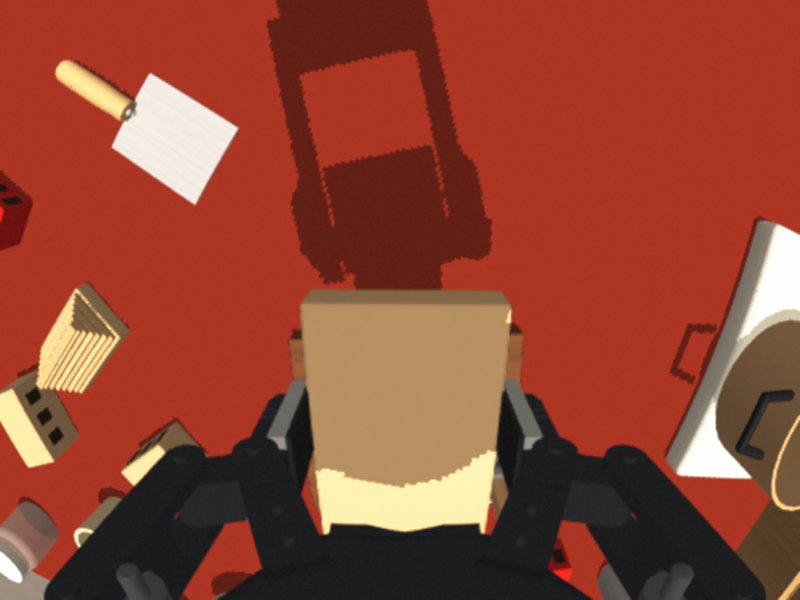

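View pics/s10b.png

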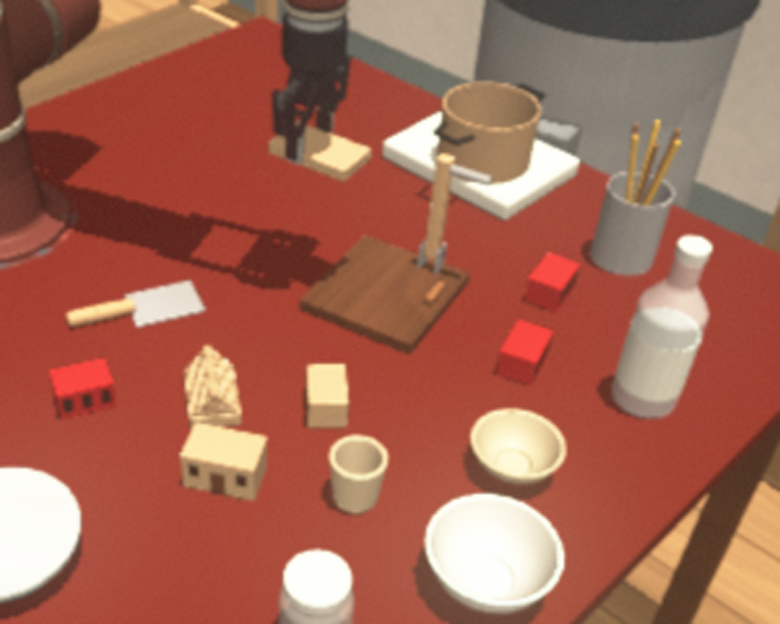

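```bash
python3 - <<'E'
from h import *
for n,c0 in [('top0',(562/1.5625,329/1.5625)),('scene0',(233/1.5625,415/1.5625))]:
    im=cv2.imread(f'pics/{n}.png'); hsv=cv2.cvtColor(im,cv2.COLOR_BGR2HSV)
    m=((hsv[...,1]<60)&(hsv[...,2]>140)).astype(np.uint8)
    k,l,st,ce=cv2.connectedComponentsWithStats(m); i=l[int(c0[1]),int(c0[0])]
    cs,_=cv2.findContours((l==i).astype(np.uint8),cv2.RETR_EXTERNAL,cv2.CHAIN_APPROX_NONE); c=max(cs,key=len)[:,0,:].astype(float)
    P=onz(cal(n),c,.040)[:,:2]
    A=np.c_[2*P,np.ones(len(P))]; s=np.linalg.lstsq(A,(P**2).sum(1),rcond=None)[0]; r=np.sqrt(s[2]+s[:2]@s[:2]); res=np.hypot(*(P-s[:2]).T)-r
    print(n,s[:2].round(4),'r',r.round(4),'res',res.std().round(4))
C=cal('w10'); P=onz(C,(np.array([(303,304),(510,304)])+.5)/1.5625-.5,.195,True); print(P)
s=(P.mean(0)-np.array([.3801,.2503,.1776])); p,R,_=cur(); print((R.T@s).round(4),np.linalg.norm(P[1]-P[0]))
P=onz(C,(np.array([(323,533),(487,533)])+.5)/1.5625-.5,.195,True); print(((P-[.3801,.2503,.1776])@R).round(4))
E
```

```text
top0 [ 0.5154 -0.3074] r 0.0803 res 0.0009
scene0 [ 0.5135 -0.3079] r 0.0801 res 0.0011
[[0.34717116 0.21285911 0.195     ]
 [0.33418965 0.27077661 0.195     ]]
[ 0.0407  0.0002 -0.0164] 0.05935449955362901
[[-0.0491 -0.0308 -0.0185]
 [-0.0489  0.0306 -0.0187]]
```

```bash
python3 - <<'E'
from h import *
show(); plan([.5098,-.2947,.17],20,140,rstep=6.9,step=.048)
E
```

```text
t 9.35 p [0.3769 0.2488 0.1711] phi 102.54 z [-0.023 -0.009 -1.   ] F [-0.76 -0.37 -2.64] w 0.708
12
[{"tx":-0.001,"ty":-0.0466,"tz":0.0003,"ax":-0.1,"ay":-0.1,"az":6.9,"jaw":140},{"tx":-0.0066,"ty":-0.0462,"tz":0.0002,"ax":-0.1,"ay":-0.1,"az":6.9,"jaw":140},{"tx":-0.012,"ty":-0.045,"tz":0.0001,"ax":-0.1,"ay":-0.1,"az":6.9,"jaw":140},{"tx":-0.0173,"ty":-0.0433,"tz":0.0001,"ax":-0.1,"ay":-0.1,"az":6.9,"jaw":140},{"tx":-0.0224,"ty":-0.0409,"tz":0.0,"ax":-0.1,"ay":-0.1,"az":6.9,"jaw":140},{"tx":-0.0271,"ty":-0.0379,"tz":-0.0,"ax":-0.1,"ay":-0.1,"az":6.9,"jaw":140},{"tx":-0.0315,"ty":-0.0344,"tz":-0.0,"ax":-0.1,"ay":-0.1,"az":6.9,"jaw":140},{"tx":-0.0354,"ty":-0.0304,"tz":-0.0,"ax":-0.1,"ay":-0.1,"az":6.9,"jaw":140},{"tx":-0.0388,"ty":-0.0259,"tz":-0.0,"ax":-0.1,"ay":-0.1,"az":6.9,"jaw":140},{"tx":-0.0416,"ty":-0.0211,"tz":-0.0,"ax":-0.1,"ay":-0.1,"az":6.9,"jaw":140},{"tx":-0.0438,"ty":-0.016,"tz":0.0,"ax":-0.1,"ay":-0.1,"az":6.9,"jaw":140},{"tx":-0.0454,"ty":-0.0106,"tz":0.0,"ax":-0.1,"ay":-0.1,"az":6.9,"jaw":140}]
```

>>> move_arm([
  {"tx": 0,"ty": -0.025,"tz": 0,"ax": 0,"ay": 0,"az": 3,"jaw": 140},
  {"tx": -0.004,"ty": -0.036,"tz": 0,"ax": 0,"ay": 0,"az": 5.5,"jaw": 140},
  {"tx": -0.007,"ty": -0.036,"tz": 0,"ax": 0,"ay": 0,"az": 5.5,"jaw": 140},
  {"tx": -0.011,"ty": -0.034,"tz": 0,"ax": 0,"ay": 0,"az": 5.5,"jaw": 140},
  {"tx": -0.014,"ty": -0.033,"tz": 0,"ax": 0,"ay": 0,"az": 5.5,"jaw": 140},
  {"tx": -0.017,"ty": -0.032,"tz": 0,"ax": 0,"ay": 0,"az": 5.5,"jaw": 140},
  {"tx": -0.02,"ty": -0.03,"tz": 0,"ax": 0,"ay": 0,"az": 5.5,"jaw": 140},
  {"tx": -0.023,"ty": -0.028,"tz": 0,"ax": 0,"ay": 0,"az": 5.5,"jaw": 140},
  {"tx": -0.025,"ty": -0.026,"tz": 0,"ax": 0,"ay": 0,"az": 5.5,"jaw": 140},
  {"tx": -0.028,"ty": -0.023,"tz": 0,"ax": 0,"ay": 0,"az": 5.5,"jaw": 140},
  {"tx": -0.03,"ty": -0.02,"tz": 0,"ax": 0,"ay": 0,"az": 5.5,"jaw": 140},
  {"tx": -0.03,"ty": -0.018,"tz": 0,"ax": 0,"ay": 0,"az": 5.5,"jaw": 140},
])

```text
time: 10.55
tool_pos: [0.4622, -0.1685, 0.1343]
tool_rot: [-0.035, 0.446, 0.894, -0.018]
contact_force: [0.1, 0.2, -1.8]
gripper_width: 0.708
```

```bash
python3 - <<'E'
from h import *
show(); plan([.5098,-.2947,.12],20,140,rstep=6,step=.035)
E
```

```text
t 10.55 p [ 0.4622 -0.1685  0.1343] phi 37.01 z [-0.077 -0.001 -0.997] F [ 0.06  0.24 -1.81] w 0.708
4
[{"tx":-0.0325,"ty":-0.0092,"tz":0.0027,"ax":-1.0,"ay":-0.5,"az":4.2,"jaw":140},{"tx":-0.0331,"ty":-0.0069,"tz":0.0028,"ax":-1.0,"ay":-0.5,"az":4.2,"jaw":140},{"tx":-0.0335,"ty":-0.0045,"tz":0.003,"ax":-1.0,"ay":-0.5,"az":4.2,"jaw":140},{"tx":-0.0337,"ty":-0.002,"tz":0.0033,"ax":-1.0,"ay":-0.5,"az":4.2,"jaw":140}]
```

>>> move_arm([
  {"tx": -0.032,"ty": -0.009,"tz": -0.001,"ax": -1.0,"ay": -0.5,"az": 4.2,"jaw": 140},
  {"tx": -0.033,"ty": -0.007,"tz": 0,"ax": -1.0,"ay": -0.5,"az": 4.2,"jaw": 140},
  {"tx": -0.033,"ty": -0.004,"tz": 0,"ax": -1.0,"ay": -0.5,"az": 4.2,"jaw": 140},
  {"tx": -0.03,"ty": -0.002,"tz": 0,"ax": -1.0,"ay": -0.5,"az": 4.2,"jaw": 140},
  {"tx": 0,"ty": 0,"tz": -0.002,"ax": 0,"ay": 0,"az": 0,"jaw": 140},
])

```text
time: 11.05
tool_pos: [0.5001, -0.2932, 0.1164]
tool_rot: [-0.013, 0.581, 0.814, 0.001]
contact_force: [0.0, -0.9, -2.6]
gripper_width: 0.708
```

```bash
python3 - <<'E'
from h import *
show(); plan([.5098,-.2947,.075],20,140,rstep=6,step=.02)
E
```

```text
t 11.05 p [ 0.5001 -0.2932  0.1164] phi 19.01 z [-0.019  0.017 -1.   ] F [ 0.02 -0.89 -2.63] w 0.708
3
[{"tx":-0.0018,"ty":0.0031,"tz":0.0137,"ax":-0.2,"ay":-0.4,"az":-0.3,"jaw":140},{"tx":-0.0018,"ty":0.003,"tz":0.0137,"ax":-0.2,"ay":-0.4,"az":-0.3,"jaw":140},{"tx":-0.0017,"ty":0.0029,"tz":0.0138,"ax":-0.2,"ay":-0.4,"az":-0.3,"jaw":140}]
```

>>> move_arm([
  {"tx": -0.002,"ty": 0.003,"tz": 0.013,"ax": -0.2,"ay": -0.5,"az": -0.3,"jaw": 140},
  {"tx": -0.002,"ty": 0.003,"tz": 0.013,"ax": -0.2,"ay": -0.5,"az": -0.3,"jaw": 140},
  {"tx": -0.002,"ty": 0.003,"tz": 0.012,"ax": -0.2,"ay": -0.4,"az": -0.3,"jaw": 140},
  {"tx": 0,"ty": 0,"tz": 0,"ax": 0,"ay": 0,"az": 0,"jaw": 140},
  {"tx": 0,"ty": 0,"tz": 0,"ax": 0,"ay": 0,"az": 0,"jaw": 140},
])

```text
time: 11.55
tool_pos: [0.5033, -0.2892, 0.0661]
tool_rot: [-0.01, 0.573, 0.819, -0.001]
contact_force: [0.5, 0.0, -1.4]
gripper_width: 0.707
```

```bash
python3 - <<'E'
from h import *
show(); grab('wrist','w11'); up('w11'); plan([.5098,-.2947,.046],20,140,rstep=6,step=.01)
E
```

```text
t 11.55 p [ 0.5033 -0.2892  0.0661] phi 20.04 z [-0.017  0.01  -1.   ] F [ 0.51  0.01 -1.42] w 0.707
3
[{"tx":-0.0026,"ty":0.0015,"tz":0.0066,"ax":-0.2,"ay":-0.3,"az":0.0,"jaw":140},{"tx":-0.0026,"ty":0.0015,"tz":0.0066,"ax":-0.2,"ay":-0.3,"az":0.0,"jaw":140},{"tx":-0.0026,"ty":0.0015,"tz":0.0066,"ax":-0.2,"ay":-0.3,"az":0.0,"jaw":140}]
```

View pics/w11b.png

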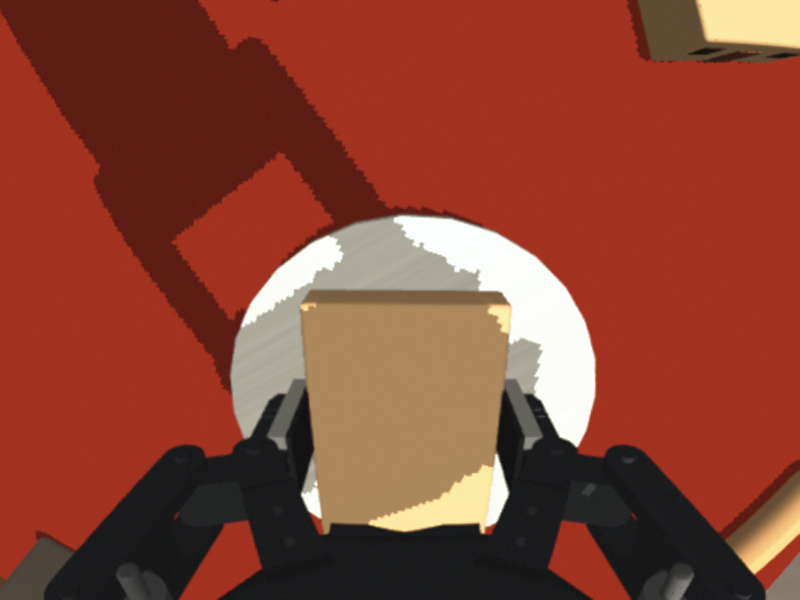

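```bash
python3 - <<'E'
from h import *
P=onz(cal('w11'),(np.array([(232,372),(243,322),(330,233),(400,215),(480,228),(560,290),(595,370),(588,425)])+.5)/1.5625-.5,.04,True)[:,:2]
A=np.c_[2*P,np.ones(len(P))]; s=np.linalg.lstsq(A,(P**2).sum(1),rcond=None)[0]; print(s[:2],np.sqrt(s[2]+s[:2]@s[:2]))
E
```

```text
[ 0.51252228 -0.30701271] 0.07874765184801763
```

>>> move_arm([
  {"tx": -0.003,"ty": 0.002,"tz": 0.006,"ax": -0.2,"ay": -0.4,"az": 0,"jaw": 140},
  {"tx": -0.003,"ty": 0.002,"tz": 0.006,"ax": -0.2,"ay": -0.4,"az": 0,"jaw": 140},
  {"tx": -0.003,"ty": 0.002,"tz": 0.004,"ax": -0.2,"ay": -0.4,"az": 0,"jaw": 140},
  {"tx": 0,"ty": 0,"tz": 0,"ax": 0,"ay": 0,"az": 0,"jaw": 140},
])

```text
time: 12.0
tool_pos: [0.5133, -0.2963, 0.0504]
tool_rot: [0.004, 0.573, 0.819, -0.003]
contact_force: [-0.3, 0.1, -2.9]
gripper_width: 0.706
```

```bash
python3 - <<'E'
from h import *
show(); plan([.5098,-.2947,.0385],20,140,rstep=6,step=.01)
E
```

```text
t 12.0 p [ 0.5133 -0.2963  0.0504] phi 20.07 z [ 0.004 -0.009 -1.   ] F [-0.32  0.08 -2.94] w 0.706
2
[{"tx":0.0014,"ty":-0.0014,"tz":0.0059,"ax":0.0,"ay":0.3,"az":0.0,"jaw":140},{"tx":0.0014,"ty":-0.0014,"tz":0.0059,"ax":0.0,"ay":0.3,"az":0.0,"jaw":140}]
```

>>> move_arm([
  {"tx": 0.001,"ty": -0.002,"tz": 0.005,"ax": 0,"ay": 0.2,"az": 0,"jaw": 140},
  {"tx": 0.001,"ty": -0.001,"tz": 0.004,"ax": 0,"ay": 0.2,"az": 0,"jaw": 140},
  {"tx": 0,"ty": 0,"tz": 0,"ax": 0,"ay": 0,"az": 0,"jaw": 140},
])

```text
time: 12.3
tool_pos: [0.5099, -0.2958, 0.0411]
tool_rot: [0.001, 0.573, 0.819, -0.0]
contact_force: [0.6, -0.6, -2.1]
gripper_width: 0.703
```

```bash
python3 - <<'E'
from h import *
show(); plan([.5098,-.2947,.0385],20,140,rstep=6,step=.01)
E
```

```text
t 12.3 p [ 0.5099 -0.2958  0.0411] phi 20.06 z [ 0.002 -0.002 -1.   ] F [ 0.63 -0.6  -2.14] w 0.703
1
[{"tx":0.001,"ty":0.0003,"tz":0.0026,"ax":0.1,"ay":0.2,"az":0.1,"jaw":140}]
```

>>> move_arm([
  {"tx": 0.001,"ty": 0,"tz": 0.002,"ax": 0,"ay": 0.1,"az": 0,"jaw": 140},
  {"tx": 0,"ty": 0,"tz": 0.001,"ax": 0,"ay": 0,"az": 0,"jaw": 140},
])

```text
time: 12.5
tool_pos: [0.5095, -0.2949, 0.0385]
tool_rot: [0.001, 0.573, 0.819, 0.0]
contact_force: [-3.6, 3.4, 2.9]
gripper_width: 0.704
```

```bash
python3 - <<'E'
from h import *
show()
E
```

```text
t 12.5 p [ 0.5095 -0.2949  0.0385] phi 20.05 z [ 0.001 -0.    -1.   ] F [-3.58  3.4   2.86] w 0.704
```

Contact confirmed, with Fz changing sign. I'll open and lift off.

>>> move_arm([
  {"tx": 0,"ty": 0,"tz": 0,"ax": 0,"ay": 0,"az": 0,"jaw": 60},
  {"tx": 0,"ty": 0,"tz": 0,"ax": 0,"ay": 0,"az": 0,"jaw": 30},
  {"tx": 0,"ty": 0,"tz": 0,"ax": 0,"ay": 0,"az": 0,"jaw": 25},
  {"tx": 0,"ty": 0,"tz": -0.015,"ax": 0,"ay": 0,"az": 0,"jaw": 25},
  {"tx": 0.01,"ty": 0,"tz": -0.04,"ax": 0,"ay": 0,"az": 0,"jaw": 25},
  {"tx": 0.02,"ty": 0,"tz": -0.04,"ax": 0,"ay": 0,"az": 0,"jaw": 25},
  {"tx": 0.03,"ty": 0,"tz": -0.04,"ax": 0,"ay": 0,"az": 0,"jaw": 25},
  {"tx": 0,"ty": 0,"tz": 0,"ax": 0,"ay": 0,"az": 0,"jaw": 25},
])

```text
time: 13.3
tool_pos: [0.49, -0.239, 0.1835]
tool_rot: [0.004, 0.574, 0.819, 0.0]
contact_force: [1.0, 0.1, 0.9]
gripper_width: 0.905
```

```bash
python3 - <<'E'
from h import *
show(); grab('wrist','w12'); up('w12'); grab('top','t12'); up('t12','t12b',(120,130,400,300),2.8)
E
```

```text
t 13.3 p [ 0.49   -0.239   0.1835] phi 19.97 z [ 0.007 -0.004 -1.   ] F [0.97 0.08 0.89] w 0.905
```

View pics/w12b.png

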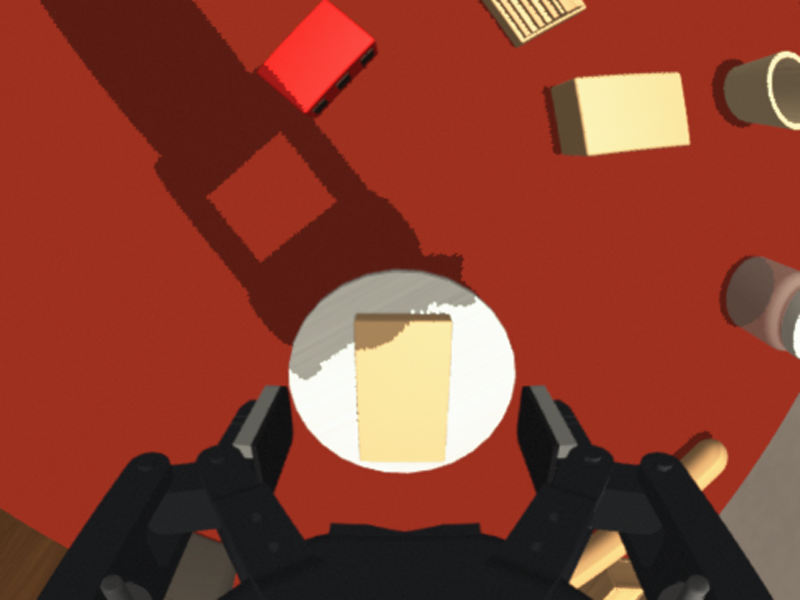

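View pics/t12b.png

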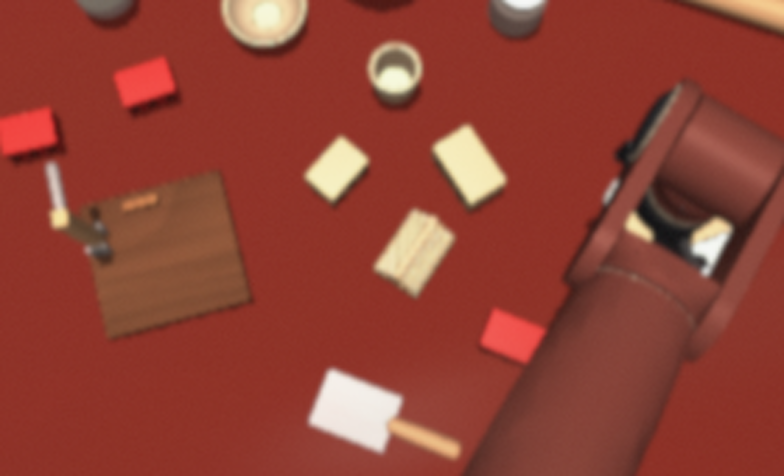

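```bash
python3 - <<'E'
from h import *
C=cal('w12'); q=quad(C,'tile',[(355,321),(452,321),(447,461.5),(361,461.5)],.056)
im=cv2.imread('pics/w12.png'); 
P=onz(C,(np.array([(289,370),(516,370),(402,269),(402,473),(320,302),(487,303),(325,448),(480,447)])+.5)/1.5625-.5,.04,True)[:,:2]
A=np.c_[2*P,np.ones(len(P))]; s=np.linalg.lstsq(A,(P**2).sum(1),rcond=None)[0]; print(s[:2],np.sqrt(s[2]+s[:2]@s[:2]), (np.hypot(*(P-s[:2]).T)).round(4))
quad(C,'ground',[(574,79),(681,72),(690,144),(586,155)],.05)
E
```

```text
tile ctr [ 0.5147 -0.3089] len [0.0601 0.1088 0.0621 0.1088] ang [  19.9  -69.3 -160.1  109.6]
[ 0.5131709  -0.30730139] 0.0805411402414317 [0.0797 0.0799 0.0814 0.0801 0.0801 0.0807 0.0816 0.0809]
ground ctr [ 0.5866 -0.0796] len [0.08   0.0487 0.0794 0.0476] ang [  32.1  -59.9 -148.7  120.8]
```

```bash
python3 - <<'E'
from h import *
show(); plan([.5875,-.0795,.17],-57.6,40,rstep=6.5)
E
```

```text
t 13.4 p [ 0.4883 -0.2393  0.1781] phi 19.9 z [ 0. -0. -1.] F [-0.86  0.38 -1.16] w 0.903
12
[{"tx":0.0097,"ty":0.0123,"tz":0.0007,"ax":0.0,"ay":0.0,"az":6.5,"jaw":40},{"tx":0.011,"ty":0.0111,"tz":0.0007,"ax":0.0,"ay":0.0,"az":6.5,"jaw":40},{"tx":0.0122,"ty":0.0098,"tz":0.0007,"ax":0.0,"ay":0.0,"az":6.5,"jaw":40},{"tx":0.0132,"ty":0.0084,"tz":0.0007,"ax":0.0,"ay":0.0,"az":6.5,"jaw":40},{"tx":0.0141,"ty":0.0068,"tz":0.0007,"ax":0.0,"ay":0.0,"az":6.5,"jaw":40},{"tx":0.0148,"ty":0.0052,"tz":0.0007,"ax":0.0,"ay":0.0,"az":6.5,"jaw":40},{"tx":0.0153,"ty":0.0035,"tz":0.0007,"ax":0.0,"ay":0.0,"az":6.5,"jaw":40},{"tx":0.0156,"ty":0.0018,"tz":0.0007,"ax":0.0,"ay":0.0,"az":6.5,"jaw":40},{"tx":0.0157,"ty":0.0,"tz":0.0007,"ax":0.0,"ay":0.0,"az":6.5,"jaw":40},{"tx":0.0156,"ty":-0.0017,"tz":0.0007,"ax":0.0,"ay":0.0,"az":6.5,"jaw":40},{"tx":0.0153,"ty":-0.0035,"tz":0.0007,"ax":0.0,"ay":0.0,"az":6.5,"jaw":40},{"tx":0.0148,"ty":-0.0052,"tz":0.0007,"ax":0.0,"ay":0.0,"az":6.5,"jaw":40}]
```

>>> move_arm([
  {"tx": 0.01,"ty": 0.012,"tz": -0.002,"ax": 0,"ay": 0,"az": 6.5,"jaw": 40},
  {"tx": 0.011,"ty": 0.011,"tz": -0.002,"ax": 0,"ay": 0,"az": 6.5,"jaw": 40},
  {"tx": 0.012,"ty": 0.01,"tz": -0.002,"ax": 0,"ay": 0,"az": 6.5,"jaw": 40},
  {"tx": 0.013,"ty": 0.008,"tz": -0.002,"ax": 0,"ay": 0,"az": 6.5,"jaw": 40},
  {"tx": 0.014,"ty": 0.007,"tz": -0.002,"ax": 0,"ay": 0,"az": 6.5,"jaw": 40},
  {"tx": 0.015,"ty": 0.005,"tz": -0.002,"ax": 0,"ay": 0,"az": 6.5,"jaw": 40},
  {"tx": 0.015,"ty": 0.003,"tz": -0.002,"ax": 0,"ay": 0,"az": 6.5,"jaw": 40},
  {"tx": 0.016,"ty": 0.002,"tz": -0.002,"ax": 0,"ay": 0,"az": 6.5,"jaw": 40},
  {"tx": 0.016,"ty": 0,"tz": -0.002,"ax": 0,"ay": 0,"az": 6.5,"jaw": 40},
  {"tx": 0.016,"ty": -0.002,"tz": -0.002,"ax": 0,"ay": 0,"az": 6.5,"jaw": 40},
  {"tx": 0.015,"ty": -0.003,"tz": -0.002,"ax": 0,"ay": 0,"az": 6.5,"jaw": 40},
  {"tx": 0.015,"ty": -0.005,"tz": -0.002,"ax": 0,"ay": 0,"az": 6.5,"jaw": 40},
])

```text
time: 14.6
tool_pos: [0.587, -0.0809, 0.1799]
tool_rot: [-0.01, 0.97, 0.242, -0.016]
contact_force: [0.2, -0.2, 0.2]
gripper_width: 0.843
```

```bash
python3 - <<'E'
from h import *
show(); plan([.5875,-.0795,.14],-57.6,40,rstep=6.5)
E
```

```text
t 14.6 p [ 0.587  -0.0809  0.1799] phi -61.97 z [-0.036  0.012 -0.999] F [ 0.18 -0.22  0.17] w 0.843
1
[{"tx":0.0022,"ty":0.0001,"tz":0.0399,"ax":-1.6,"ay":1.4,"az":-4.3,"jaw":40}]
```

>>> move_arm([
  {"tx": 0.001,"ty": 0,"tz": 0.015,"ax": -0.8,"ay": 0.7,"az": -2,"jaw": 40},
  {"tx": 0.001,"ty": 0,"tz": 0.015,"ax": -0.8,"ay": 0.7,"az": -2,"jaw": 40},
  {"tx": 0,"ty": 0,"tz": 0.005,"ax": 0,"ay": 0,"az": 0,"jaw": 40},
  {"tx": 0,"ty": 0,"tz": 0,"ax": 0,"ay": 0,"az": 0,"jaw": 40},
])

```text
time: 15.0
tool_pos: [0.5868, -0.0791, 0.1374]
tool_rot: [-0.003, 0.961, 0.276, -0.004]
contact_force: [0.5, 0.0, -0.6]
gripper_width: 0.844
```

```bash
python3 - <<'E'
from h import *
show(); grab('wrist','w13'); up('w13')
E
```

```text
t 15.0 p [ 0.5868 -0.0791  0.1374] phi -57.95 z [-0.01   0.002 -1.   ] F [ 0.55  0.05 -0.63] w 0.844
```

View pics/w13b.png

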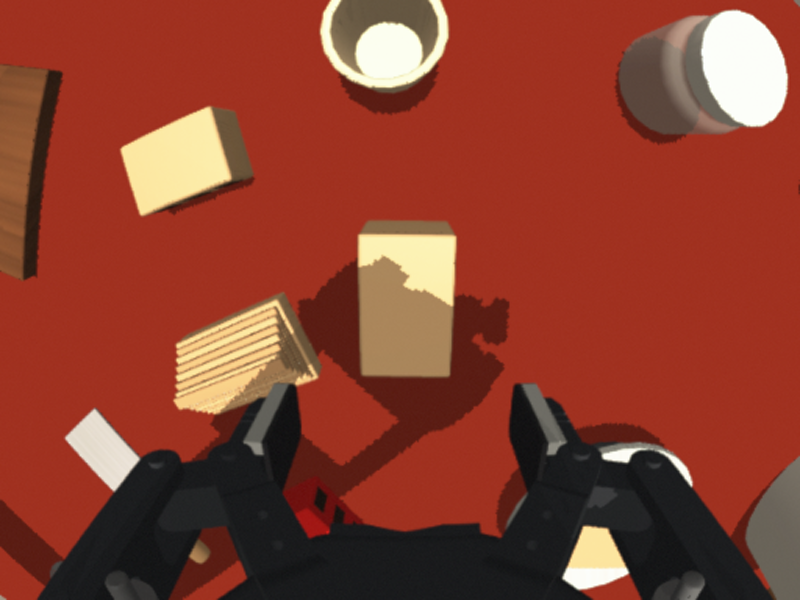

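```bash
python3 - <<'E'
from h import *
C=cal('w13'); p,R,_=cur()
g=quad(C,'ground',[(358.5,235.5),(456,235.5),(449.5,377),(361.5,377)],.05)
u=quad(C,'upper',[(121,150),(209,107),(232,182),(141,215)],.04)
k=onz(C,(np.array([(320,377),(284,294),(175,402)])+.5)/1.5625-.5,.0,True); print('roof corner in tool', ((k-p)@R).round(3).tolist()); print(((np.c_[g,[.05]*4]-p)@R).round(4).tolist())
E
```

```text
ground ctr [ 0.5878 -0.0791] len [0.0487 0.0788 0.0488 0.0788] ang [ -57.8 -148.5  122.3   31.4]
upper ctr [0.5884 0.0731] len [0.0615 0.0436 0.0618 0.0407] ang [ -41.7 -131.9  135.6   47.7]
roof corner in tool [[-0.065, -0.057, 0.139], [-0.005, -0.077, 0.138], [-0.091, -0.175, 0.14]]
[[0.0408, -0.0229, 0.0875], [0.0409, 0.0258, 0.0872], [-0.0378, 0.0251, 0.0877], [-0.038, -0.0237, 0.0881]]
```

```bash
python3 - <<'E'
from h import *
show(); plan([.5876,-.0792,.06],-57.9,70,step=.03); plan([.5876,-.0792,.015],-57.9,70,step=.03)
E
```

```text
t 15.05 p [ 0.5868 -0.0792  0.1377] phi -57.96 z [-0.01   0.002 -1.   ] F [ 0.02  0.49 -1.03] w 0.849
3
[{"tx":0.0004,"ty":0.0003,"tz":0.0259,"ax":-0.1,"ay":0.1,"az":-0.0,"jaw":70},{"tx":0.0003,"ty":0.0003,"tz":0.0259,"ax":-0.1,"ay":0.1,"az":-0.0,"jaw":70},{"tx":0.0003,"ty":0.0002,"tz":0.0259,"ax":-0.1,"ay":0.1,"az":-0.0,"jaw":70}]
5
[{"tx":0.0003,"ty":0.0003,"tz":0.0245,"ax":-0.1,"ay":0.1,"az":-0.0,"jaw":70},{"tx":0.0003,"ty":0.0002,"tz":0.0245,"ax":-0.1,"ay":0.1,"az":-0.0,"jaw":70},{"tx":0.0002,"ty":0.0002,"tz":0.0245,"ax":-0.1,"ay":0.1,"az":-0.0,"jaw":70},{"tx":0.0002,"ty":0.0002,"tz":0.0245,"ax":-0.1,"ay":0.1,"az":-0.0,"jaw":70},{"tx":0.0002,"ty":0.0001,"tz":0.0245,"ax":-0.1,"ay":0.1,"az":-0.0,"jaw":70}]
```

>>> move_arm([
  {"tx": 0,"ty": 0,"tz": 0.024,"ax": -0.1,"ay": 0.1,"az": 0,"jaw": 60},
  {"tx": 0,"ty": 0,"tz": 0.024,"ax": -0.1,"ay": 0.1,"az": 0,"jaw": 65},
  {"tx": 0,"ty": 0,"tz": 0.02,"ax": -0.1,"ay": 0.1,"az": 0,"jaw": 65},
  {"tx": 0,"ty": 0,"tz": 0,"ax": 0,"ay": 0,"az": 0,"jaw": 65},
])

```text
time: 15.45
tool_pos: [0.5888, -0.0812, 0.0709]
tool_rot: [0.001, 0.962, 0.274, 0.001]
contact_force: [-0.2, 0.6, -0.2]
gripper_width: 0.743
```

```bash
python3 - <<'E'
from h import *
show(); grab('wrist','w14'); up('w14'); plan([.5876,-.0792,.015],-57.9,65,step=.015)
E
```

```text
t 15.45 p [ 0.5888 -0.0812  0.0709] phi -58.17 z [ 0.002 -0.001 -1.   ] F [-0.23  0.55 -0.16] w 0.743
4
[{"tx":-0.0003,"ty":-0.0009,"tz":0.0144,"ax":0.1,"ay":-0.0,"az":-0.1,"jaw":65},{"tx":-0.0003,"ty":-0.0009,"tz":0.0144,"ax":0.1,"ay":-0.0,"az":-0.1,"jaw":65},{"tx":-0.0002,"ty":-0.0008,"tz":0.0144,"ax":0.1,"ay":-0.0,"az":-0.1,"jaw":65},{"tx":-0.0002,"ty":-0.0008,"tz":0.0144,"ax":0.1,"ay":-0.0,"az":-0.1,"jaw":65}]
```

View pics/w14b.png

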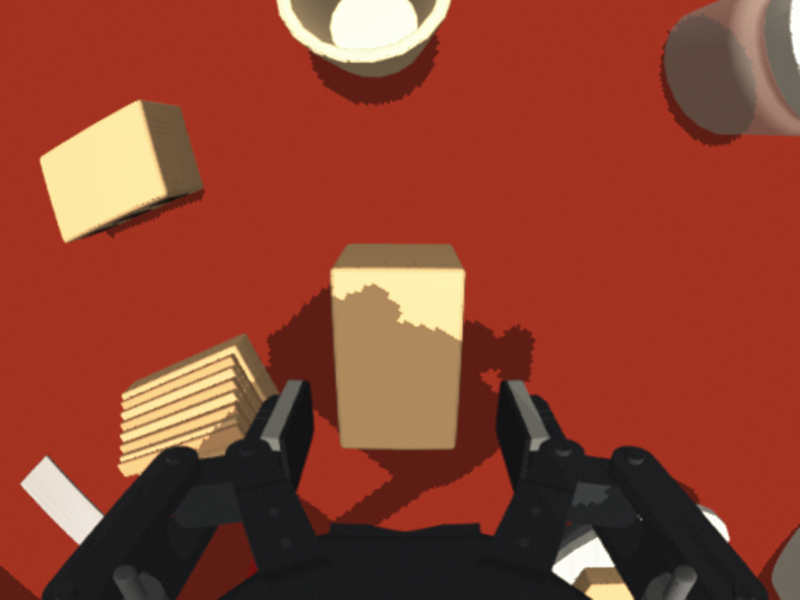

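>>> move_arm([
  {"tx": 0,"ty": -0.001,"tz": 0.015,"ax": 0,"ay": 0,"az": 0,"jaw": 65},
  {"tx": 0,"ty": -0.001,"tz": 0.015,"ax": 0,"ay": 0,"az": 0,"jaw": 65},
  {"tx": 0,"ty": -0.001,"tz": 0.014,"ax": 0,"ay": 0,"az": 0,"jaw": 65},
  {"tx": 0,"ty": 0,"tz": 0.009,"ax": 0,"ay": 0,"az": 0,"jaw": 65},
  {"tx": 0,"ty": 0,"tz": 0,"ax": 0,"ay": 0,"az": 0,"jaw": 65},
])

```text
time: 16.0
tool_pos: [0.5918, -0.08, 0.0197]
tool_rot: [0.003, 0.962, 0.274, 0.005]
contact_force: [-0.4, -0.2, 1.5]
gripper_width: 0.745
```

```bash
python3 - <<'E'
from h import *
show(); plan([.5876,-.0792,.015],-57.9,65,step=.015)
E
```

```text
t 16.0 p [ 0.5918 -0.08    0.0197] phi -58.22 z [ 0.011 -0.003 -1.   ] F [-0.4  -0.19  1.46] w 0.745
1
[{"tx":-0.0032,"ty":-0.0029,"tz":0.0047,"ax":0.5,"ay":-0.4,"az":-0.3,"jaw":65}]
```

>>> move_arm([
  {"tx": -0.003,"ty": -0.003,"tz": 0.004,"ax": 0.5,"ay": -0.4,"az": -0.3,"jaw": 65},
  {"tx": 0,"ty": 0,"tz": 0,"ax": 0,"ay": 0,"az": 0,"jaw": 65},
])

```text
time: 16.2
tool_pos: [0.5873, -0.0789, 0.0151]
tool_rot: [-0.001, 0.961, 0.277, -0.0]
contact_force: [-0.8, 0.9, -0.0]
gripper_width: 0.746
```

```bash
python3 - <<'E'
from h import *
show(); plan([.5876,-.0792,.015],-57.9,65,step=.015)
E
```

```text
t 16.2 p [ 0.5873 -0.0789  0.0151] phi -57.89 z [-0.001  0.001 -1.   ] F [-0.76  0.85 -0.01] w 0.746
1
[{"tx":0.0001,"ty":0.0005,"tz":0.0001,"ax":-0.1,"ay":0.0,"az":0.0,"jaw":65}]
```

>>> move_arm([
  {"tx": 0,"ty": 0,"tz": 0,"ax": 0,"ay": 0,"az": 0,"jaw": 95},
  {"tx": 0,"ty": 0,"tz": 0,"ax": 0,"ay": 0,"az": 0,"jaw": 120},
  {"tx": 0,"ty": 0,"tz": 0,"ax": 0,"ay": 0,"az": 0,"jaw": 170},
  {"tx": 0,"ty": 0,"tz": 0,"ax": 0,"ay": 0,"az": 0,"jaw": 170},
  {"tx": 0,"ty": 0,"tz": 0,"ax": 0,"ay": 0,"az": 0,"jaw": 170},
])

```text
time: 16.7
tool_pos: [0.5876, -0.0789, 0.0159]
tool_rot: [-0.0, 0.961, 0.277, 0.0]
contact_force: [-0.2, -0.1, -0.7]
gripper_width: 0.579
```

```bash
python3 - <<'E'
from h import *
show(); grab('wrist','w15'); up('w15')
E
```

```text
t 16.7 p [ 0.5876 -0.0789  0.0159] phi -57.88 z [ 0.     0.001 -1.   ] F [-0.24 -0.14 -0.67] w 0.579
```

View pics/w15b.png

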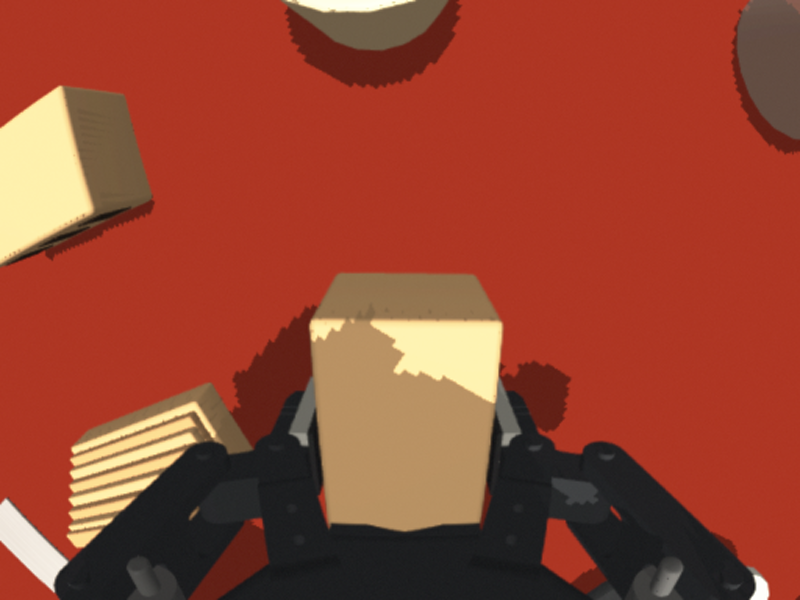

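```bash
cat >> h.py <<'E'
def edge(n,L,z,half):
    p,R,_=cur(); k=onz(cal(n),(np.array(L,float)+.5)/1.5625-.5,z,True); d=((k-p)@R); print('edge in tool',d.round(4).tolist(),'-> centre x',(d[:,0].mean()-half).round(4)); return d
E
python3 - <<'E'
from h import *
edge('w15',[(311,321),(503,321)],.05,.040)
E
```

```text
edge in tool [[0.0404, -0.0232, -0.0341], [0.0404, 0.0247, -0.0341]] -> centre x 0.0004
```

>>> move_arm([
  {"tx": 0,"ty": 0,"tz": -0.02,"ax": 0,"ay": 0,"az": 0,"jaw": 170},
  {"tx": 0,"ty": 0,"tz": -0.04,"ax": 0,"ay": 0,"az": 0,"jaw": 170},
  {"tx": 0,"ty": 0,"tz": -0.045,"ax": 0,"ay": 0,"az": 0,"jaw": 170},
  {"tx": 0,"ty": 0,"tz": -0.045,"ax": 0,"ay": 0,"az": 0,"jaw": 170},
  {"tx": 0,"ty": 0,"tz": -0.035,"ax": 0,"ay": 0,"az": 0,"jaw": 170},
  {"tx": 0,"ty": 0,"tz": -0.01,"ax": 0,"ay": 0,"az": 0,"jaw": 170},
])

```text
time: 17.35
tool_pos: [0.5834, -0.0781, 0.2104]
tool_rot: [-0.004, 0.961, 0.277, -0.006]
contact_force: [-0.3, -0.6, -2.8]
gripper_width: 0.58
```

```bash
python3 - <<'E'
from h import *
show(); plan([.5143,-.3083,.18],20,170,rstep=6)
E
```

```text
t 17.35 p [ 0.5834 -0.0781  0.2104] phi -57.89 z [-0.014  0.004 -1.   ] F [-0.25 -0.59 -2.81] w 0.58
13
[{"tx":-0.0139,"ty":0.0122,"tz":0.0023,"ax":-0.1,"ay":0.0,"az":-6.0,"jaw":170},{"tx":-0.0151,"ty":0.0107,"tz":0.0023,"ax":-0.1,"ay":0.0,"az":-6.0,"jaw":170},{"tx":-0.0161,"ty":0.009,"tz":0.0024,"ax":-0.1,"ay":0.0,"az":-6.0,"jaw":170},{"tx":-0.017,"ty":0.0073,"tz":0.0024,"ax":-0.1,"ay":0.0,"az":-6.0,"jaw":170},{"tx":-0.0176,"ty":0.0055,"tz":0.0024,"ax":-0.1,"ay":0.0,"az":-6.0,"jaw":170},{"tx":-0.0181,"ty":0.0036,"tz":0.0024,"ax":-0.1,"ay":0.0,"az":-6.0,"jaw":170},{"tx":-0.0184,"ty":0.0017,"tz":0.0024,"ax":-0.1,"ay":0.0,"az":-6.0,"jaw":170},{"tx":-0.0185,"ty":-0.0002,"tz":0.0024,"ax":-0.1,"ay":0.0,"az":-6.0,"jaw":170},{"tx":-0.0184,"ty":-0.0022,"tz":0.0024,"ax":-0.1,"ay":0.0,"az":-6.0,"jaw":170},{"tx":-0.018,"ty":-0.0041,"tz":0.0024,"ax":-0.1,"ay":0.0,"az":-6.0,"jaw":170},{"tx":-0.0175,"ty":-0.0059,"tz":0.0024,"ax":-0.1,"ay":0.0,"az":-6.0,"jaw":170},{"tx":-0.0168,"ty":-0.0077,"tz":0.0024,"ax":-0.1,"ay":0.0,"az":-6.0,"jaw":170},{"tx":-0.0159,"ty":-0.0094,"tz":0.0023,"ax":-0.1,"ay":0.0,"az":-6.0,"jaw":170}]
```

>>> move_arm([
  {"tx": -0.014,"ty": 0.012,"tz": -0.001,"ax": 0,"ay": 0,"az": -6,"jaw": 170},
  {"tx": -0.015,"ty": 0.011,"tz": -0.001,"ax": 0,"ay": 0,"az": -6,"jaw": 170},
  {"tx": -0.016,"ty": 0.009,"tz": -0.001,"ax": 0,"ay": 0,"az": -6,"jaw": 170},
  {"tx": -0.017,"ty": 0.007,"tz": -0.001,"ax": 0,"ay": 0,"az": -6,"jaw": 170},
  {"tx": -0.018,"ty": 0.005,"tz": -0.001,"ax": 0,"ay": 0,"az": -6,"jaw": 170},
  {"tx": -0.018,"ty": 0.004,"tz": -0.001,"ax": 0,"ay": 0,"az": -6,"jaw": 170},
  {"tx": -0.018,"ty": 0.002,"tz": -0.001,"ax": 0,"ay": 0,"az": -6,"jaw": 170},
  {"tx": -0.018,"ty": 0,"tz": -0.001,"ax": 0,"ay": 0,"az": -6,"jaw": 170},
  {"tx": -0.018,"ty": -0.002,"tz": -0.001,"ax": 0,"ay": 0,"az": -6,"jaw": 170},
  {"tx": -0.018,"ty": -0.004,"tz": -0.001,"ax": 0,"ay": 0,"az": -6,"jaw": 170},
  {"tx": -0.017,"ty": -0.006,"tz": -0.001,"ax": 0,"ay": 0,"az": -6,"jaw": 170},
  {"tx": -0.017,"ty": -0.008,"tz": -0.001,"ax": 0,"ay": 0,"az": -6,"jaw": 170},
])

```text
time: 18.55
tool_pos: [0.5161, -0.2921, 0.1984]
tool_rot: [-0.022, 0.592, 0.805, -0.004]
contact_force: [0.1, -0.1, -4.0]
gripper_width: 0.577
```

```bash
python3 - <<'E'
from h import *
show(); plan([.5143,-.3083,.13],20,170,rstep=6,step=.025)
E
```

```text
t 18.55 p [ 0.5161 -0.2921  0.1984] phi 17.38 z [-0.039  0.02  -0.999] F [ 0.1  -0.12 -3.97] w 0.577
3
[{"tx":-0.0057,"ty":-0.0015,"tz":0.0227,"ax":-0.6,"ay":-0.6,"az":-0.9,"jaw":170},{"tx":-0.0054,"ty":-0.0018,"tz":0.0227,"ax":-0.6,"ay":-0.6,"az":-0.9,"jaw":170},{"tx":-0.0052,"ty":-0.0021,"tz":0.0228,"ax":-0.6,"ay":-0.6,"az":-0.9,"jaw":170}]
```

>>> move_arm([
  {"tx": -0.006,"ty": -0.002,"tz": 0.02,"ax": -0.6,"ay": -0.6,"az": -0.9,"jaw": 170},
  {"tx": -0.005,"ty": -0.002,"tz": 0.02,"ax": -0.6,"ay": -0.6,"az": -0.8,"jaw": 170},
  {"tx": -0.005,"ty": -0.001,"tz": 0.02,"ax": -0.5,"ay": -0.6,"az": 0,"jaw": 170},
  {"tx": 0,"ty": 0,"tz": 0,"ax": 0,"ay": 0,"az": 0,"jaw": 170},
])

```text
time: 18.95
tool_pos: [0.5105, -0.3091, 0.128]
tool_rot: [-0.005, 0.581, 0.814, -0.0]
contact_force: [-1.1, -0.1, -3.7]
gripper_width: 0.577
```

```bash
python3 - <<'E'
from h import *
show(); grab('wrist','w16'); up('w16'); plan([.5143,-.3083,.085],20,170,rstep=6,step=.015)
E
```

```text
t 18.95 p [ 0.5105 -0.3091  0.128 ] phi 19.02 z [-0.008  0.005 -1.   ] F [-1.08 -0.11 -3.67] w 0.577
3
[{"tx":-0.0001,"ty":0.0011,"tz":0.0149,"ax":-0.1,"ay":-0.1,"az":-0.3,"jaw":170},{"tx":-0.0,"ty":0.0011,"tz":0.0149,"ax":-0.1,"ay":-0.1,"az":-0.3,"jaw":170},{"tx":-0.0,"ty":0.0011,"tz":0.0149,"ax":-0.1,"ay":-0.1,"az":-0.3,"jaw":170}]
```

View pics/w16b.png

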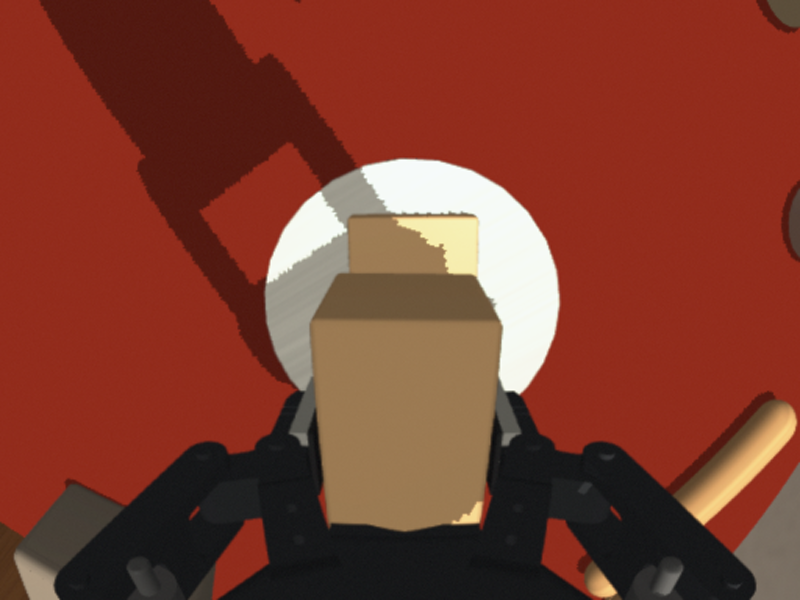

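```bash
python3 - <<'E'
from h import *
k=onz(cal('w16'),(np.array([(348.5,217),(478.5,216)])+.5)/1.5625-.5,.056,True)[:,:2]; e=k[1]-k[0]; print(k.round(4),np.linalg.norm(e),np.degrees(np.arctan2(e[1],e[0])))
a=np.radians(20); print(k.mean(0)-.055*np.array([-np.sin(a),np.cos(a)]))
E
```

```text
[[ 0.4674 -0.2677]
 [ 0.5242 -0.2474]] 0.06033829972912359 19.69798600267232
[ 0.51464393 -0.30925318]
```

>>> move_arm([
  {"tx": 0,"ty": 0.002,"tz": 0.014,"ax": -0.1,"ay": -0.1,"az": -0.3,"jaw": 170},
  {"tx": 0,"ty": 0.002,"tz": 0.014,"ax": -0.1,"ay": -0.1,"az": -0.3,"jaw": 170},
  {"tx": 0,"ty": 0.002,"tz": 0.012,"ax": -0.1,"ay": -0.1,"az": -0.3,"jaw": 170},
  {"tx": 0,"ty": 0,"tz": 0,"ax": 0,"ay": 0,"az": 0,"jaw": 170},
])

```text
time: 19.4
tool_pos: [0.5184, -0.3068, 0.0876]
tool_rot: [0.001, 0.573, 0.819, 0.0]
contact_force: [0.0, 0.4, -3.2]
gripper_width: 0.576
```

```bash
python3 - <<'E'
from h import *
show(); plan([.5143,-.3083,.073],20,170,rstep=6,step=.015)
E
```

```text
t 19.4 p [ 0.5184 -0.3068  0.0876] phi 20.06 z [ 0.002 -0.001 -1.   ] F [ 0.    0.4  -3.24] w 0.576
2
[{"tx":-0.0,"ty":-0.0022,"tz":0.0073,"ax":0.0,"ay":0.0,"az":0.0,"jaw":170},{"tx":-0.0,"ty":-0.0022,"tz":0.0073,"ax":0.0,"ay":0.0,"az":0.0,"jaw":170}]
```

>>> move_arm([
  {"tx": 0,"ty": -0.002,"tz": 0.007,"ax": 0,"ay": 0,"az": 0,"jaw": 170},
  {"tx": 0,"ty": -0.002,"tz": 0.004,"ax": 0,"ay": 0,"az": 0,"jaw": 170},
  {"tx": 0,"ty": 0,"tz": 0,"ax": 0,"ay": 0,"az": 0,"jaw": 170},
])

```text
time: 19.7
tool_pos: [0.5151, -0.3083, 0.0763]
tool_rot: [0.002, 0.573, 0.82, 0.0]
contact_force: [-0.1, -0.4, -2.1]
gripper_width: 0.578
```

```bash
python3 - <<'E'
from h import *
show(); plan([.5144,-.3087,.0725],20,170,rstep=6,step=.015)
E
```

```text
t 19.7 p [ 0.5151 -0.3083  0.0763] phi 20.12 z [ 0.003 -0.001 -1.   ] F [-0.09 -0.38 -2.12] w 0.578
1
[{"tx":-0.0002,"ty":-0.0008,"tz":0.0038,"ax":0.1,"ay":0.1,"az":0.1,"jaw":170}]
```

>>> move_arm([
  {"tx": 0,"ty": -0.001,"tz": 0.003,"ax": 0.1,"ay": 0.1,"az": 0,"jaw": 170},
  {"tx": 0,"ty": 0,"tz": 0.001,"ax": 0,"ay": 0,"az": 0,"jaw": 170},
  {"tx": 0,"ty": 0,"tz": 0.001,"ax": 0,"ay": 0,"az": 0,"jaw": 170},
])

```text
time: 20.0
tool_pos: [0.5146, -0.3094, 0.0723]
tool_rot: [0.001, 0.573, 0.82, -0.0]
contact_force: [0.7, 0.6, -2.2]
gripper_width: 0.577
```

```bash
python3 - <<'E'
from h import *
show(); plan([.5144,-.3087,.0715],20,170,rstep=6,step=.015)
E
```

```text
t 20.0 p [ 0.5146 -0.3094  0.0723] phi 20.09 z [ 0.002 -0.002 -1.   ] F [ 0.73  0.57 -2.18] w 0.577
1
[{"tx":0.0008,"ty":0.0,"tz":0.0008,"ax":0.1,"ay":0.1,"az":0.1,"jaw":170}]
```

>>> move_arm([
  {"tx": 0.001,"ty": 0,"tz": 0.001,"ax": 0.1,"ay": 0.1,"az": 0,"jaw": 170},
  {"tx": 0,"ty": 0,"tz": 0.001,"ax": 0,"ay": 0,"az": 0,"jaw": 170},
])

```text
time: 20.2
tool_pos: [0.5147, -0.3091, 0.0718]
tool_rot: [0.001, 0.573, 0.82, -0.001]
contact_force: [-3.0, 2.0, 5.3]
gripper_width: 0.576
```

```bash
python3 - <<'E'
from h import *
show()
E
```

```text
t 20.2 p [ 0.5147 -0.3091  0.0718] phi 20.1 z [ 0.    -0.002 -1.   ] F [-3.03  2.04  5.25] w 0.576
```

>>> move_arm([
  {"tx": 0,"ty": 0,"tz": 0,"ax": 0,"ay": 0,"az": 0,"jaw": 95},
  {"tx": 0,"ty": 0,"tz": 0,"ax": 0,"ay": 0,"az": 0,"jaw": 65},
  {"tx": 0,"ty": 0,"tz": 0,"ax": 0,"ay": 0,"az": 0,"jaw": 55},
  {"tx": 0,"ty": 0,"tz": -0.015,"ax": 0,"ay": 0,"az": 0,"jaw": 55},
  {"tx": 0,"ty": 0,"tz": -0.04,"ax": 0,"ay": 0,"az": 0,"jaw": 55},
  {"tx": 0.03,"ty": 0,"tz": -0.04,"ax": 0,"ay": 0,"az": 0,"jaw": 55},
  {"tx": 0.035,"ty": 0,"tz": -0.03,"ax": 0,"ay": 0,"az": 0,"jaw": 55},
  {"tx": 0,"ty": 0,"tz": 0,"ax": 0,"ay": 0,"az": 0,"jaw": 55},
])

```text
time: 21.0
tool_pos: [0.4933, -0.2473, 0.2072]
tool_rot: [0.004, 0.574, 0.819, 0.0]
contact_force: [0.4, 0.0, 0.8]
gripper_width: 0.787
```

```bash
python3 - <<'E'
from h import *
show(); grab('wrist','w17'); up('w17')
E
```

```text
t 21.0 p [ 0.4933 -0.2473  0.2072] phi 20.0 z [ 0.006 -0.004 -1.   ] F [0.42 0.   0.81] w 0.787
```

View pics/w17b.png

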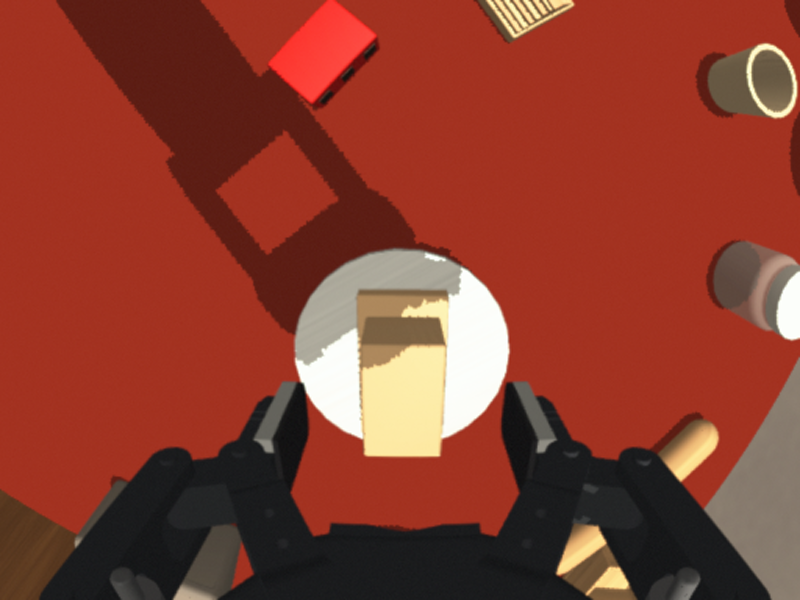

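```bash
python3 - <<'E'
from h import *
C=cal('w17'); quad(C,'ground',[(360.5,344.5),(446.5,344.5),(440.5,456.5),(365,456.5)],.106)
k=onz(C,(np.array([(357.5,293.5),(449,293.5)])+.5)/1.5625-.5,.056,True)[:,:2]; e=k[1]-k[0]; print(np.linalg.norm(e),np.degrees(np.arctan2(e[1],e[0])))
a=np.radians(20); print('tile',k.mean(0)-.055*np.array([-np.sin(a),np.cos(a)]))
show(); plan([.589,.0735,.18],47,55,rstep=6.5)
E
```

```text
ground ctr [ 0.5141 -0.3079] len [0.049  0.0796 0.0488 0.0796] ang [  20.   -70.5 -160.   109.7]
0.06044982461421053 19.97127361481235
tile [ 0.51433815 -0.3081952 ]
t 21.05 p [ 0.493  -0.2483  0.2053] phi 19.96 z [ 0.005 -0.004 -1.   ] F [ 0.63 -0.   -0.83] w 0.786
9
[{"tx":0.03,"ty":0.0222,"tz":0.0027,"ax":0.0,"ay":0.0,"az":-3.0,"jaw":55},{"tx":0.0288,"ty":0.0238,"tz":0.0027,"ax":0.0,"ay":0.0,"az":-3.0,"jaw":55},{"tx":0.0275,"ty":0.0252,"tz":0.0028,"ax":0.0,"ay":0.0,"az":-3.0,"jaw":55},{"tx":0.0261,"ty":0.0266,"tz":0.0028,"ax":0.0,"ay":0.0,"az":-3.0,"jaw":55},{"tx":0.0247,"ty":0.028,"tz":0.0028,"ax":0.0,"ay":0.0,"az":-3.0,"jaw":55},{"tx":0.0232,"ty":0.0292,"tz":0.0028,"ax":0.0,"ay":0.0,"az":-3.0,"jaw":55},{"tx":0.0216,"ty":0.0304,"tz":0.0028,"ax":0.0,"ay":0.0,"az":-3.0,"jaw":55},{"tx":0.02,"ty":0.0315,"tz":0.0028,"ax":0.0,"ay":0.0,"az":-3.0,"jaw":55},{"tx":0.0183,"ty":0.0325,"tz":0.0028,"ax":0.0,"ay":0.0,"az":-3.0,"jaw":55}]
```

>>> move_arm([
  {"tx": 0.03,"ty": 0.022,"tz": 0,"ax": 0,"ay": 0,"az": -2.8,"jaw": 55},
  {"tx": 0.029,"ty": 0.024,"tz": 0,"ax": 0,"ay": 0,"az": -2.8,"jaw": 55},
  {"tx": 0.027,"ty": 0.025,"tz": 0,"ax": 0,"ay": 0,"az": -2.8,"jaw": 55},
  {"tx": 0.026,"ty": 0.027,"tz": 0,"ax": 0,"ay": 0,"az": -2.8,"jaw": 55},
  {"tx": 0.025,"ty": 0.028,"tz": 0,"ax": 0,"ay": 0,"az": -2.8,"jaw": 55},
  {"tx": 0.023,"ty": 0.029,"tz": 0,"ax": 0,"ay": 0,"az": -2.8,"jaw": 55},
  {"tx": 0.022,"ty": 0.03,"tz": 0,"ax": 0,"ay": 0,"az": -2.8,"jaw": 55},
  {"tx": 0.02,"ty": 0.031,"tz": 0,"ax": 0,"ay": 0,"az": -2.8,"jaw": 55},
  {"tx": 0.013,"ty": 0.025,"tz": 0,"ax": 0,"ay": 0,"az": -2.8,"jaw": 55},
  {"tx": 0,"ty": 0,"tz": 0,"ax": 0,"ay": 0,"az": 0,"jaw": 55},
])

```text
time: 22.05
tool_pos: [0.5922, 0.0682, 0.1951]
tool_rot: [-0.002, 0.377, 0.926, -0.004]
contact_force: [-0.5, -0.7, 0.4]
gripper_width: 0.784
```

```bash
python3 - <<'E'
from h import *
show(); plan([.589,.0735,.14],47.3,55,rstep=6.5)
E
```

```text
t 22.05 p [0.5922 0.0682 0.1951] phi 45.68 z [-0.006 -0.006 -1.   ] F [-0.48 -0.69  0.37] w 0.784
2
[{"tx":0.003,"ty":0.001,"tz":0.0275,"ax":-0.3,"ay":-0.0,"az":-0.8,"jaw":55},{"tx":0.003,"ty":0.0009,"tz":0.0275,"ax":-0.3,"ay":-0.0,"az":-0.8,"jaw":55}]
```

>>> move_arm([
  {"tx": 0.003,"ty": 0.001,"tz": 0.025,"ax": -0.3,"ay": 0,"az": -0.8,"jaw": 60},
  {"tx": 0.003,"ty": 0.001,"tz": 0.025,"ax": -0.3,"ay": 0,"az": -0.8,"jaw": 70},
  {"tx": 0,"ty": 0,"tz": 0.01,"ax": 0,"ay": 0,"az": 0,"jaw": 75},
  {"tx": 0,"ty": 0,"tz": 0,"ax": 0,"ay": 0,"az": 0,"jaw": 80},
])

```text
time: 22.45
tool_pos: [0.5892, 0.0708, 0.1307]
tool_rot: [-0.001, 0.365, 0.931, -0.001]
contact_force: [0.2, 0.1, -0.7]
gripper_width: 0.684
```

```bash
python3 - <<'E'
from h import *
show(); grab('wrist','w18'); up('w18')
E
```

```text
t 22.45 p [0.5892 0.0708 0.1307] phi 47.17 z [-0.003 -0.001 -1.   ] F [ 0.18  0.14 -0.7 ] w 0.684
```

View pics/w18b.png

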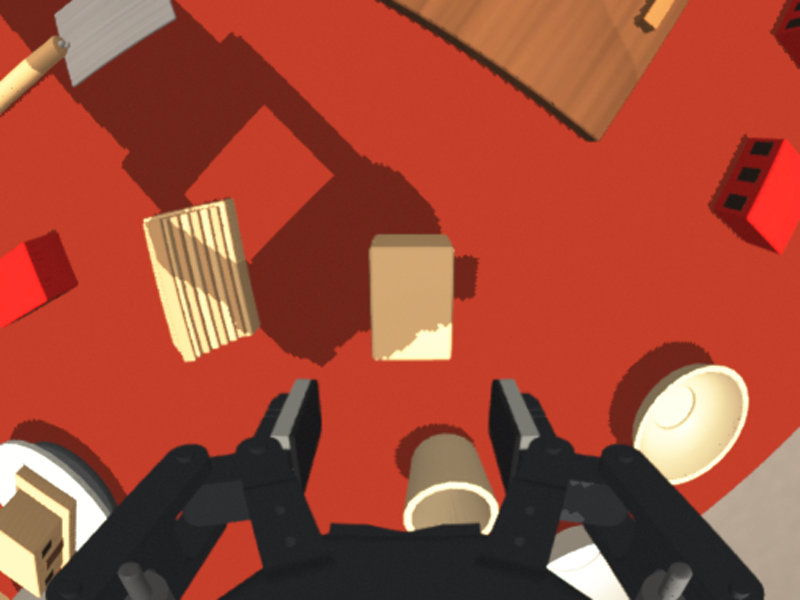

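```bash
python3 - <<'E'
from h import *
C=cal('w18'); g=quad(C,'upper',[(369.5,247.5),(453.5,248),(451.5,359.5),(373,359.5)],.04)
p,R,_=cur(); print(((np.c_[g,[.04]*4]-p)@R).round(4).tolist())
r=quad(C,'roof eaves?',[(144,218),(234,200),(259,331),(187,361)],.018)
plan([*g.mean(0),.014],47.3,80,step=.02)
E
```

```text
upper ctr [0.5883 0.0754] len [0.0428 0.0623 0.0433 0.0625] ang [  47.   -41.9 -132.8  137.6]
[[0.0352, -0.019, 0.0915], [0.0351, 0.0238, 0.0914], [-0.0272, 0.0248, 0.0914], [-0.0273, -0.0185, 0.0915]]
roof eaves? ctr [ 0.496 -0.011] len [0.0628 0.0802 0.0583 0.0963] ang [  53.6  -36.6 -110.6  147.4]
6
[{"tx":0.0007,"ty":0.0005,"tz":0.0196,"ax":-0.0,"ay":-0.0,"az":-0.0,"jaw":80},{"tx":0.0007,"ty":0.0005,"tz":0.0196,"ax":-0.0,"ay":-0.0,"az":-0.0,"jaw":80},{"tx":0.0007,"ty":0.0005,"tz":0.0196,"ax":-0.0,"ay":-0.0,"az":-0.0,"jaw":80},{"tx":0.0007,"ty":0.0005,"tz":0.0196,"ax":-0.0,"ay":-0.0,"az":-0.0,"jaw":80},{"tx":0.0007,"ty":0.0004,"tz":0.0196,"ax":-0.0,"ay":-0.0,"az":-0.0,"jaw":80},{"tx":0.0007,"ty":0.0004,"tz":0.0196,"ax":-0.0,"ay":-0.0,"az":-0.0,"jaw":80}]
```

>>> move_arm([
  {"tx": 0.001,"ty": 0.001,"tz": 0.02,"ax": 0,"ay": 0,"az": 0,"jaw": 80},
  {"tx": 0.001,"ty": 0.001,"tz": 0.02,"ax": 0,"ay": 0,"az": 0,"jaw": 80},
  {"tx": 0.001,"ty": 0.001,"tz": 0.02,"ax": 0,"ay": 0,"az": 0,"jaw": 80},
  {"tx": 0.001,"ty": 0,"tz": 0.02,"ax": 0,"ay": 0,"az": 0,"jaw": 80},
  {"tx": 0,"ty": 0,"tz": 0.015,"ax": 0,"ay": 0,"az": 0,"jaw": 80},
  {"tx": 0,"ty": 0,"tz": 0,"ax": 0,"ay": 0,"az": 0,"jaw": 80},
])

```text
time: 23.1
tool_pos: [0.5962, 0.0716, 0.0428]
tool_rot: [0.006, 0.368, 0.93, 0.001]
contact_force: [-0.6, -0.9, 0.2]
gripper_width: 0.686
```

```bash
python3 - <<'E'
from h import *
show(); plan([.5885,.0748,.010],47.3,80,step=.02)
E
```

```text
t 23.1 p [0.5962 0.0716 0.0428] phi 46.8 z [ 0.013 -0.002 -1.   ] F [-0.56 -0.87  0.16] w 0.686
2
[{"tx":0.0041,"ty":-0.0016,"tz":0.0163,"ax":0.2,"ay":0.3,"az":-0.2,"jaw":80},{"tx":0.004,"ty":-0.0015,"tz":0.0164,"ax":0.2,"ay":0.3,"az":-0.2,"jaw":80}]
```

>>> move_arm([
  {"tx": 0.008,"ty": -0.003,"tz": 0.001,"ax": 0.3,"ay": 0.5,"az": -0.4,"jaw": 80},
  {"tx": 0.001,"ty": 0,"tz": 0.012,"ax": 0,"ay": 0.1,"az": 0,"jaw": 80},
  {"tx": 0.001,"ty": 0,"tz": 0.012,"ax": 0,"ay": 0.1,"az": 0,"jaw": 80},
  {"tx": 0,"ty": 0,"tz": 0.006,"ax": 0,"ay": 0,"az": 0,"jaw": 80},
  {"tx": 0,"ty": 0,"tz": 0,"ax": 0,"ay": 0,"az": 0,"jaw": 80},
])

```text
time: 23.6
tool_pos: [0.5891, 0.0763, 0.0133]
tool_rot: [0.002, 0.365, 0.931, 0.002]
contact_force: [0.2, -0.0, -0.7]
gripper_width: 0.688
```

```bash
python3 - <<'E'
from h import *
show(); plan([.5885,.0748,.010],47.3,80,step=.02)
E
```

```text
t 23.6 p [0.5891 0.0763 0.0133] phi 47.2 z [ 0.006  0.002 -1.   ] F [ 0.19 -0.04 -0.68] w 0.688
1
[{"tx":-0.0005,"ty":-0.0015,"tz":0.0032,"ax":0.3,"ay":0.1,"az":-0.1,"jaw":80}]
```

>>> move_arm([
  {"tx": 0,"ty": -0.001,"tz": 0.003,"ax": 0.3,"ay": 0.2,"az": 0,"jaw": 80},
  {"tx": 0,"ty": 0,"tz": 0,"ax": 0,"ay": 0,"az": 0,"jaw": 110},
  {"tx": 0,"ty": 0,"tz": 0,"ax": 0,"ay": 0,"az": 0,"jaw": 130},
  {"tx": 0,"ty": 0,"tz": 0,"ax": 0,"ay": 0,"az": 0,"jaw": 190},
  {"tx": 0,"ty": 0,"tz": 0,"ax": 0,"ay": 0,"az": 0,"jaw": 190},
  {"tx": 0,"ty": 0,"tz": 0,"ax": 0,"ay": 0,"az": 0,"jaw": 190},
])

```text
time: 24.2
tool_pos: [0.589, 0.0755, 0.0104]
tool_rot: [-0.0, 0.365, 0.931, 0.0]
contact_force: [0.4, -0.2, -0.5]
gripper_width: 0.507
```

```bash
python3 - <<'E'
from h import *
show(); grab('wrist','w19'); up('w19')
E
```

```text
t 24.2 p [0.589  0.0755 0.0104] phi 47.2 z [-0.     0.001 -1.   ] F [ 0.39 -0.17 -0.53] w 0.507
```

View pics/w19b.png

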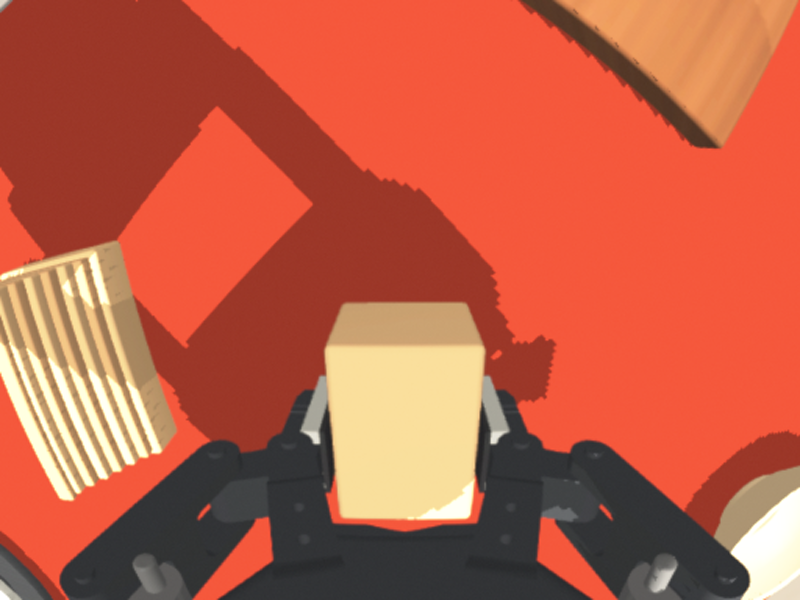

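Upper storey is between the pads (front top edge y≈346). I'll measure its offset and lift.

```bash
python3 - <<'E'
from h import *
edge('w19',[(325.5,346.5),(485.5,346.5)],.04,.032); edge('w19',[(339,518),(471,518)],.04,-.032)
E
```

```text
edge in tool [[0.0323, -0.0216, -0.0296], [0.0324, 0.0208, -0.0296]] -> centre x 0.0003
edge in tool [[-0.0299, -0.0222, -0.0296], [-0.0299, 0.0213, -0.0296]] -> centre x 0.0021
```

>>> move_arm([
  {"tx": 0,"ty": 0,"tz": -0.02,"ax": 0,"ay": 0,"az": 0,"jaw": 190},
  {"tx": 0,"ty": 0,"tz": -0.04,"ax": 0,"ay": 0,"az": 0,"jaw": 190},
  {"tx": 0,"ty": 0,"tz": -0.045,"ax": 0,"ay": 0,"az": 0,"jaw": 190},
  {"tx": 0,"ty": 0,"tz": -0.045,"ax": 0,"ay": 0,"az": 0,"jaw": 190},
  {"tx": 0,"ty": 0,"tz": -0.045,"ax": 0,"ay": 0,"az": 0,"jaw": 190},
  {"tx": 0,"ty": 0,"tz": -0.02,"ax": 0,"ay": 0,"az": 0,"jaw": 190},
])

```text
time: 24.85
tool_pos: [0.5839, 0.0752, 0.2245]
tool_rot: [-0.008, 0.365, 0.931, -0.003]
contact_force: [0.4, 0.1, -2.4]
gripper_width: 0.506
```

```bash
python3 - <<'E'
from h import *
show(); plan([.5144,-.3085,.20],20,190,rstep=6,step=.034)
E
```

```text
t 24.85 p [0.5839 0.0752 0.2245] phi 47.2 z [-0.018  0.001 -1.   ] F [ 0.41  0.11 -2.39] w 0.506
12
[{"tx":-0.0175,"ty":-0.0274,"tz":0.0021,"ax":-0.1,"ay":-0.0,"az":2.3,"jaw":190},{"tx":-0.0186,"ty":-0.0267,"tz":0.0021,"ax":-0.1,"ay":-0.0,"az":2.3,"jaw":190},{"tx":-0.0196,"ty":-0.0259,"tz":0.0021,"ax":-0.1,"ay":-0.0,"az":2.3,"jaw":190},{"tx":-0.0206,"ty":-0.0251,"tz":0.0021,"ax":-0.1,"ay":-0.0,"az":2.3,"jaw":190},{"tx":-0.0216,"ty":-0.0243,"tz":0.0021,"ax":-0.1,"ay":-0.0,"az":2.3,"jaw":190},{"tx":-0.0225,"ty":-0.0234,"tz":0.0021,"ax":-0.1,"ay":-0.0,"az":2.3,"jaw":190},{"tx":-0.0234,"ty":-0.0225,"tz":0.002,"ax":-0.1,"ay":-0.0,"az":2.3,"jaw":190},{"tx":-0.0243,"ty":-0.0216,"tz":0.002,"ax":-0.1,"ay":-0.0,"az":2.3,"jaw":190},{"tx":-0.0251,"ty":-0.0206,"tz":0.002,"ax":-0.1,"ay":-0.0,"az":2.3,"jaw":190},{"tx":-0.0259,"ty":-0.0196,"tz":0.002,"ax":-0.1,"ay":-0.0,"az":2.3,"jaw":190},{"tx":-0.0267,"ty":-0.0185,"tz":0.002,"ax":-0.1,"ay":-0.0,"az":2.3,"jaw":190},{"tx":-0.0274,"ty":-0.0175,"tz":0.002,"ax":-0.1,"ay":-0.0,"az":2.3,"jaw":190}]
```

>>> move_arm([
  {"tx": -0.017,"ty": -0.026,"tz": -0.001,"ax": -0.1,"ay": 0,"az": 2.2,"jaw": 190},
  {"tx": -0.019,"ty": -0.027,"tz": -0.001,"ax": -0.1,"ay": 0,"az": 2.2,"jaw": 190},
  {"tx": -0.02,"ty": -0.026,"tz": -0.001,"ax": -0.1,"ay": 0,"az": 2.2,"jaw": 190},
  {"tx": -0.021,"ty": -0.025,"tz": -0.001,"ax": -0.1,"ay": 0,"az": 2.2,"jaw": 190},
  {"tx": -0.022,"ty": -0.024,"tz": -0.001,"ax": -0.1,"ay": 0,"az": 2.2,"jaw": 190},
  {"tx": -0.022,"ty": -0.023,"tz": -0.001,"ax": -0.1,"ay": 0,"az": 2.2,"jaw": 190},
  {"tx": -0.023,"ty": -0.022,"tz": -0.001,"ax": -0.1,"ay": 0,"az": 2.2,"jaw": 190},
  {"tx": -0.024,"ty": -0.022,"tz": -0.001,"ax": -0.1,"ay": 0,"az": 2.2,"jaw": 190},
  {"tx": -0.025,"ty": -0.021,"tz": -0.001,"ax": -0.1,"ay": 0,"az": 2.2,"jaw": 190},
  {"tx": -0.026,"ty": -0.02,"tz": -0.001,"ax": -0.1,"ay": 0,"az": 2.2,"jaw": 190},
  {"tx": -0.024,"ty": -0.018,"tz": -0.001,"ax": -0.1,"ay": 0,"az": 2.2,"jaw": 190},
  {"tx": 0,"ty": 0,"tz": -0.001,"ax": 0,"ay": 0,"az": 0,"jaw": 190},
])

```text
time: 26.05
tool_pos: [0.5177, -0.2842, 0.2383]
tool_rot: [-0.001, 0.558, 0.83, 0.007]
contact_force: [0.2, 0.7, -1.9]
gripper_width: 0.505
```

```bash
python3 - <<'E'
from h import *
show(); plan([.5147,-.3094,.16],20,190,rstep=6,step=.02)
E
```

```text
t 26.05 p [ 0.5177 -0.2842  0.2383] phi 22.2 z [ 0.005  0.013 -1.   ] F [ 0.22  0.72 -1.94] w 0.505
5
[{"tx":-0.0046,"ty":-0.0026,"tz":0.0156,"ax":0.1,"ay":-0.1,"az":0.4,"jaw":190},{"tx":-0.0046,"ty":-0.0025,"tz":0.0156,"ax":0.1,"ay":-0.1,"az":0.4,"jaw":190},{"tx":-0.0046,"ty":-0.0025,"tz":0.0156,"ax":0.1,"ay":-0.1,"az":0.4,"jaw":190},{"tx":-0.0046,"ty":-0.0024,"tz":0.0156,"ax":0.1,"ay":-0.1,"az":0.4,"jaw":190},{"tx":-0.0045,"ty":-0.0023,"tz":0.0156,"ax":0.1,"ay":-0.1,"az":0.4,"jaw":190}]
```

>>> move_arm([
  {"tx": -0.005,"ty": -0.002,"tz": 0.015,"ax": 0.1,"ay": -0.1,"az": 0.4,"jaw": 190},
  {"tx": -0.005,"ty": -0.002,"tz": 0.015,"ax": 0.1,"ay": -0.1,"az": 0.4,"jaw": 190},
  {"tx": -0.005,"ty": -0.001,"tz": 0.015,"ax": 0,"ay": -0.1,"az": 0.4,"jaw": 190},
  {"tx": -0.004,"ty": 0,"tz": 0.015,"ax": 0,"ay": -0.1,"az": 0.4,"jaw": 190},
  {"tx": -0.004,"ty": 0,"tz": 0.012,"ax": 0,"ay": -0.1,"az": 0.4,"jaw": 190},
  {"tx": 0,"ty": 0,"tz": 0,"ax": 0,"ay": 0,"az": 0,"jaw": 190},
])

```text
time: 26.65
tool_pos: [0.5209, -0.3048, 0.1558]
tool_rot: [-0.002, 0.572, 0.82, 0.003]
contact_force: [-0.2, 0.3, -2.1]
gripper_width: 0.504
```

```bash
python3 - <<'E'
from h import *
show(); grab('wrist','w20'); up('w20'); plan([.5147,-.3094,.125],20,190,rstep=6,step=.014)
E
```

```text
t 26.65 p [ 0.5209 -0.3048  0.1558] phi 20.22 z [ 0.001  0.008 -1.   ] F [-0.23  0.25 -2.14] w 0.504
3
[{"tx":-0.0007,"ty":-0.0026,"tz":0.0106,"ax":0.1,"ay":-0.1,"az":0.1,"jaw":190},{"tx":-0.0007,"ty":-0.0026,"tz":0.0106,"ax":0.1,"ay":-0.1,"az":0.1,"jaw":190},{"tx":-0.0007,"ty":-0.0026,"tz":0.0106,"ax":0.1,"ay":-0.1,"az":0.1,"jaw":190}]
```

View pics/w20b.png

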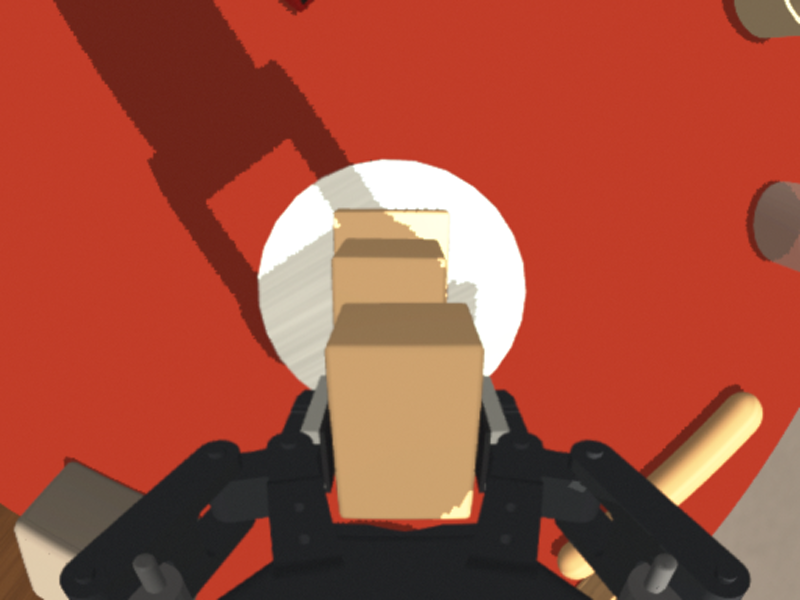

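```bash
python3 - <<'E'
from h import *
k=onz(cal('w20'),(np.array([(332,257.5),(446.5,257.5)])+.5)/1.5625-.5,.106,True)[:,:2]; e=k[1]-k[0]; print(np.linalg.norm(e),np.degrees(np.arctan2(e[1],e[0])))
a=np.radians(20); print(k.mean(0)-.040*np.array([-np.sin(a),np.cos(a)]))
E
```

```text
0.048525713477201984 20.102105857263933
[ 0.51452749 -0.30855663]
```

>>> move_arm([
  {"tx": -0.001,"ty": -0.003,"tz": 0.01,"ax": 0.1,"ay": -0.1,"az": 0.1,"jaw": 190},
  {"tx": -0.001,"ty": -0.003,"tz": 0.01,"ax": 0.1,"ay": -0.1,"az": 0.1,"jaw": 190},
  {"tx": -0.001,"ty": -0.002,"tz": 0.008,"ax": 0.1,"ay": -0.1,"az": 0,"jaw": 190},
  {"tx": 0,"ty": 0,"tz": 0,"ax": 0,"ay": 0,"az": 0,"jaw": 190},
])

```text
time: 27.1
tool_pos: [0.5153, -0.3109, 0.1282]
tool_rot: [0.001, 0.573, 0.819, -0.001]
contact_force: [0.2, 0.7, -2.3]
gripper_width: 0.507
```

```bash
python3 - <<'E'
from h import *
show(); plan([.5147,-.3094,.119],20,190,rstep=6,step=.014)
E
```

```text
t 27.1 p [ 0.5153 -0.3109  0.1282] phi 20.07 z [ 0.001 -0.002 -1.   ] F [ 0.23  0.7  -2.31] w 0.507
1
[{"tx":0.0017,"ty":-0.0001,"tz":0.0092,"ax":-0.0,"ay":0.1,"az":0.1,"jaw":190}]
```

>>> move_arm([
  {"tx": 0.001,"ty": 0,"tz": 0.005,"ax": 0,"ay": 0.1,"az": 0,"jaw": 190},
  {"tx": 0.001,"ty": 0,"tz": 0.003,"ax": 0,"ay": 0,"az": 0,"jaw": 190},
  {"tx": 0,"ty": 0,"tz": 0,"ax": 0,"ay": 0,"az": 0,"jaw": 190},
])

```text
time: 27.4
tool_pos: [0.5149, -0.3093, 0.1203]
tool_rot: [0.001, 0.573, 0.819, -0.0]
contact_force: [-0.7, -0.1, -1.0]
gripper_width: 0.503
```

```bash
python3 - <<'E'
from h import *
show(); plan([.5147,-.3094,.1165],20,190,rstep=6,step=.014)
E
```

```text
t 27.4 p [ 0.5149 -0.3093  0.1203] phi 20.05 z [ 0.001 -0.001 -1.   ] F [-0.69 -0.11 -0.96] w 0.503
1
[{"tx":-0.0,"ty":-0.0002,"tz":0.0038,"ax":0.0,"ay":0.1,"az":0.1,"jaw":190}]
```

>>> move_arm([
  {"tx": 0,"ty": 0,"tz": 0.002,"ax": 0,"ay": 0,"az": 0,"jaw": 190},
  {"tx": 0,"ty": 0,"tz": 0.001,"ax": 0,"ay": 0,"az": 0,"jaw": 190},
  {"tx": 0,"ty": 0,"tz": 0.001,"ax": 0,"ay": 0,"az": 0,"jaw": 190},
])

```text
time: 27.7
tool_pos: [0.5154, -0.3095, 0.1169]
tool_rot: [0.002, 0.573, 0.819, -0.0]
contact_force: [0.7, 1.0, -1.5]
gripper_width: 0.507
```

```bash
python3 - <<'E'
from h import *
show()
E
```

```text
t 27.7 p [ 0.5154 -0.3095  0.1169] phi 20.06 z [ 0.002 -0.002 -1.   ] F [ 0.71  1.   -1.46] w 0.507
```

>>> move_arm([
  {"tx": 0,"ty": -0.0005,"tz": 0.001,"ax": 0.1,"ay": 0.1,"az": 0,"jaw": 190},
  {"tx": 0,"ty": 0,"tz": 0.001,"ax": 0,"ay": 0,"az": 0,"jaw": 190},
])

```text
time: 27.9
tool_pos: [0.5154, -0.3096, 0.1164]
tool_rot: [0.0, 0.573, 0.819, -0.0]
contact_force: [-2.8, 2.8, 7.2]
gripper_width: 0.505
```

```bash
python3 - <<'E'
from h import *
show()
E
```

```text
t 27.9 p [ 0.5154 -0.3096  0.1164] phi 20.07 z [ 0.001 -0.001 -1.   ] F [-2.82  2.84  7.18] w 0.505
```

Contact made, with Fz up to about +7 N. I'll release and lift.

>>> move_arm([
  {"tx": 0,"ty": 0,"tz": 0,"ax": 0,"ay": 0,"az": 0,"jaw": 115},
  {"tx": 0,"ty": 0,"tz": 0,"ax": 0,"ay": 0,"az": 0,"jaw": 80},
  {"tx": 0,"ty": 0,"tz": 0,"ax": 0,"ay": 0,"az": 0,"jaw": 60},
  {"tx": 0,"ty": 0,"tz": -0.015,"ax": 0,"ay": 0,"az": 0,"jaw": 60},
  {"tx": 0,"ty": 0,"tz": -0.04,"ax": 0,"ay": 0,"az": 0,"jaw": 60},
  {"tx": 0.025,"ty": 0,"tz": -0.04,"ax": 0,"ay": 0,"az": 0,"jaw": 50},
  {"tx": 0.03,"ty": 0,"tz": -0.03,"ax": 0,"ay": 0,"az": 0,"jaw": 40},
  {"tx": 0,"ty": 0,"tz": 0,"ax": 0,"ay": 0,"az": 0,"jaw": 40},
])

```text
time: 28.7
tool_pos: [0.4963, -0.2576, 0.25]
tool_rot: [0.002, 0.574, 0.819, -0.0]
contact_force: [0.2, -0.9, 0.2]
gripper_width: 0.844
```

```bash
python3 - <<'E'
from h import *
show(); grab('wrist','w21'); up('w21')
E
```

```text
t 28.7 p [ 0.4963 -0.2576  0.25  ] phi 19.97 z [ 0.003 -0.003 -1.   ] F [ 0.21 -0.88  0.23] w 0.844
```

View pics/w21b.png

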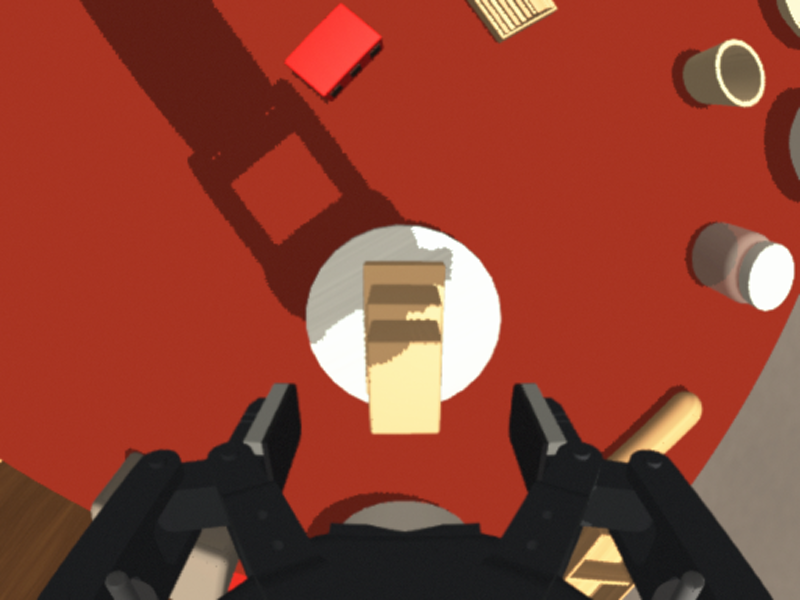

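```bash
python3 - <<'E'
from h import *
C=cal('w21'); quad(C,'upper',[(367,341.5),(442,341.5),(438.5,433.5),(370.5,433.5)],.146)
a=np.radians(20); tx=np.array([-np.sin(a),np.cos(a)])
for n,L,z,h in [('ground',[(366,304),(442.5,304)],.106,.04),('tile',[(363.5,265),(445.5,265)],.056,.055)]:
    k=onz(C,(np.array(L)+.5)/1.5625-.5,z,True)[:,:2]; print(n,np.linalg.norm(k[1]-k[0]).round(4),(k.mean(0)-h*tx).round(4))
show(); plan([.495,-.0125,.2],54.5,40,rstep=6.5,step=.03)
E
```

```text
upper ctr [ 0.5146 -0.3095] len [0.0431 0.0637 0.043  0.0636] ang [  20.  -70. -160.  110.]
ground 0.0496 [ 0.5141 -0.3085]
tile 0.0609 [ 0.5147 -0.3095]
t 28.75 p [ 0.496  -0.2584  0.2479] phi 19.94 z [ 0.001 -0.002 -1.   ] F [ 1.14 -0.54 -0.3 ] w 0.845
9
[{"tx":0.0257,"ty":0.0092,"tz":0.0053,"ax":-0.0,"ay":0.0,"az":-3.8,"jaw":40},{"tx":0.0251,"ty":0.0109,"tz":0.0053,"ax":-0.0,"ay":0.0,"az":-3.8,"jaw":40},{"tx":0.0243,"ty":0.0126,"tz":0.0053,"ax":-0.0,"ay":0.0,"az":-3.8,"jaw":40},{"tx":0.0234,"ty":0.0142,"tz":0.0053,"ax":-0.0,"ay":0.0,"az":-3.8,"jaw":40},{"tx":0.0224,"ty":0.0157,"tz":0.0053,"ax":-0.0,"ay":0.0,"az":-3.8,"jaw":40},{"tx":0.0213,"ty":0.0172,"tz":0.0053,"ax":-0.0,"ay":0.0,"az":-3.8,"jaw":40},{"tx":0.0201,"ty":0.0185,"tz":0.0053,"ax":-0.0,"ay":0.0,"az":-3.8,"jaw":40},{"tx":0.0188,"ty":0.0198,"tz":0.0053,"ax":-0.0,"ay":0.0,"az":-3.8,"jaw":40},{"tx":0.0174,"ty":0.0211,"tz":0.0053,"ax":-0.0,"ay":0.0,"az":-3.8,"jaw":40}]
```

>>> move_arm([
  {"tx": 0.025,"ty": 0.009,"tz": 0.002,"ax": 0,"ay": 0,"az": -3.5,"jaw": 20},
  {"tx": 0.025,"ty": 0.011,"tz": 0.002,"ax": 0,"ay": 0,"az": -3.6,"jaw": 20},
  {"tx": 0.024,"ty": 0.013,"tz": 0.002,"ax": 0,"ay": 0,"az": -3.6,"jaw": 20},
  {"tx": 0.023,"ty": 0.014,"tz": 0.002,"ax": 0,"ay": 0,"az": -3.6,"jaw": 20},
  {"tx": 0.022,"ty": 0.016,"tz": 0.002,"ax": 0,"ay": 0,"az": -3.6,"jaw": 20},
  {"tx": 0.021,"ty": 0.017,"tz": 0.002,"ax": 0,"ay": 0,"az": -3.6,"jaw": 20},
  {"tx": 0.02,"ty": 0.018,"tz": 0.002,"ax": 0,"ay": 0,"az": -3.6,"jaw": 20},
  {"tx": 0.019,"ty": 0.02,"tz": 0.002,"ax": 0,"ay": 0,"az": -3.6,"jaw": 20},
  {"tx": 0.015,"ty": 0.018,"tz": 0.002,"ax": 0,"ay": 0,"az": -3,"jaw": 20},
  {"tx": 0,"ty": 0,"tz": 0,"ax": 0,"ay": 0,"az": 0,"jaw": 20},
])

```text
time: 29.75
tool_pos: [0.4957, -0.0144, 0.2189]
tool_rot: [-0.006, 0.321, 0.947, -0.002]
contact_force: [-0.1, -0.2, -0.3]
gripper_width: 0.926
```

```bash
python3 - <<'E'
from h import *
show(); plan([.495,-.0125,.15],54.5,20,rstep=6.5,step=.03)
E
```

```text
t 29.75 p [ 0.4957 -0.0144  0.2189] phi 52.52 z [-0.013 -0.001 -1.   ] F [-0.07 -0.18 -0.3 ] w 0.926
3
[{"tx":0.0003,"ty":0.0005,"tz":0.023,"ax":-0.2,"ay":-0.2,"az":-0.7,"jaw":20},{"tx":0.0004,"ty":0.0005,"tz":0.023,"ax":-0.2,"ay":-0.2,"az":-0.7,"jaw":20},{"tx":0.0005,"ty":0.0004,"tz":0.023,"ax":-0.2,"ay":-0.2,"az":-0.7,"jaw":20}]
```

>>> move_arm([
  {"tx": 0.0,"ty": 0,"tz": 0.02,"ax": -0.2,"ay": -0.2,"az": -0.7,"jaw": 20},
  {"tx": 0,"ty": 0,"tz": 0.02,"ax": -0.2,"ay": -0.2,"az": -0.7,"jaw": 20},
  {"tx": 0,"ty": 0,"tz": 0.02,"ax": -0.2,"ay": -0.2,"az": -0.7,"jaw": 20},
  {"tx": 0,"ty": 0,"tz": 0,"ax": 0,"ay": 0,"az": 0,"jaw": 20},
])

```text
time: 30.15
tool_pos: [0.4951, -0.0173, 0.1549]
tool_rot: [-0.0, 0.305, 0.952, -0.001]
contact_force: [-0.5, -0.3, -0.7]
gripper_width: 0.921
```

```bash
python3 - <<'E'
from h import *
show(); grab('wrist','w22'); up('w22'); up('w22','w22c',(180,110,340,290),3.3)
E
```

```text
t 30.15 p [ 0.4951 -0.0173  0.1549] phi 54.5 z [-0.001 -0.001 -1.   ] F [-0.48 -0.28 -0.69] w 0.921
```

View pics/w22b.png

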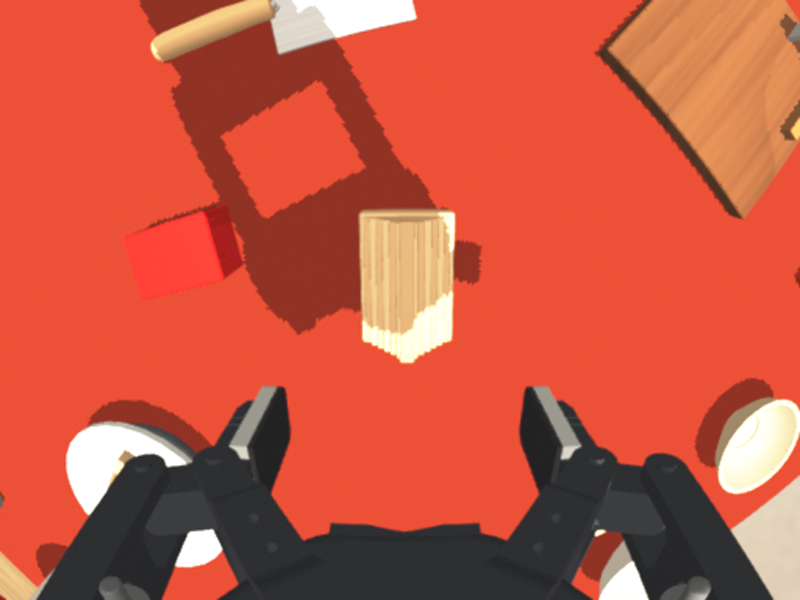

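View pics/w22c.png

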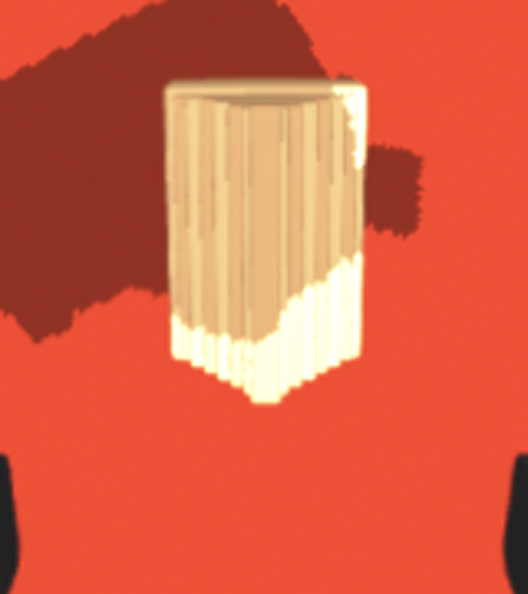

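```bash
python3 - <<'E'
from h import *
C=cal('w22')
for z,y in [(.018,82),(.018,92),(.0,82)]:
    quad(C,f'{z} {y}',[(165,y),(367,y),(360.5,357),(172,357)],z,True,3.3,(180,110))
p,R,_=cur()
k=onz(C,(np.array([(165,82),(367,82),(360.5,357),(172,357)])+.5)/3.3-.5+[180,110],.018,True); print(((k-p)@R).round(4))
k=onz(C,(np.array([(252,402),(280,402)])+.5)/3.3-.5+[180,110],.052,True); print('ridge far',((k-p)@R).round(4))
E
```

```text
0.018 82 ctr [ 0.4899 -0.013 ] len [0.0575 0.0843 0.0581 0.0843] ang [  54.6  -35.1 -125.4  144.5]
0.018 92 ctr [ 0.491  -0.0139] len [0.0576 0.0814 0.0581 0.0814] ang [  54.6  -35.2 -125.4  144.5]
0.0 82 ctr [ 0.4938 -0.0158] len [0.0612 0.0897 0.0618 0.0897] ang [  54.6  -35.1 -125.4  144.5]
[[ 0.05   -0.0289  0.1385]
 [ 0.0501  0.0286  0.1385]
 [-0.0341  0.0291  0.1387]
 [-0.0343 -0.0289  0.1387]]
ridge far [[-0.0334 -0.0039  0.1047]
 [-0.0334  0.0038  0.1047]]
```

```bash
python3 - <<'E'
from h import *
show(); plan([.4903,-.0133,.06],54.5,40,step=.02)
E
```

```text
t 30.2 p [ 0.4962 -0.0175  0.1566] phi 54.49 z [ 0.001 -0.001 -1.   ] F [ 0.23  0.58 -0.28] w 0.921
5
[{"tx":0.0015,"ty":0.0,"tz":0.0193,"ax":-0.0,"ay":0.0,"az":-0.0,"jaw":40},{"tx":0.0015,"ty":0.0,"tz":0.0193,"ax":-0.0,"ay":0.0,"az":-0.0,"jaw":40},{"tx":0.0015,"ty":0.0,"tz":0.0193,"ax":-0.0,"ay":0.0,"az":-0.0,"jaw":40},{"tx":0.0015,"ty":0.0,"tz":0.0193,"ax":-0.0,"ay":0.0,"az":-0.0,"jaw":40},{"tx":0.0014,"ty":-0.0,"tz":0.0193,"ax":-0.0,"ay":0.0,"az":-0.0,"jaw":40}]
```

>>> move_arm([
  {"tx": 0.002,"ty": 0,"tz": 0.019,"ax": 0,"ay": 0,"az": 0,"jaw": 20},
  {"tx": 0.002,"ty": 0,"tz": 0.019,"ax": 0,"ay": 0,"az": 0,"jaw": 20},
  {"tx": 0.002,"ty": 0,"tz": 0.018,"ax": 0,"ay": 0,"az": 0,"jaw": 25},
  {"tx": 0.002,"ty": 0,"tz": 0.015,"ax": 0,"ay": 0,"az": 0,"jaw": 25},
  {"tx": 0.001,"ty": 0,"tz": 0,"ax": 0,"ay": 0,"az": 0,"jaw": 25},
])

```text
time: 30.7
tool_pos: [0.494, -0.0164, 0.0897]
tool_rot: [0.006, 0.308, 0.951, -0.001]
contact_force: [-0.3, -0.0, -0.3]
gripper_width: 0.904
```

```bash
python3 - <<'E'
from h import *
show(); plan([.4903,-.0133,.001],54.5,25,step=.015)
E
```

```text
t 30.7 p [ 0.494  -0.0164  0.0897] phi 54.13 z [ 0.011 -0.005 -1.   ] F [-0.25 -0.03 -0.3 ] w 0.904
6
[{"tx":0.001,"ty":0.0,"tz":0.0148,"ax":0.0,"ay":0.1,"az":-0.1,"jaw":25},{"tx":0.0009,"ty":0.0,"tz":0.0148,"ax":0.0,"ay":0.1,"az":-0.1,"jaw":25},{"tx":0.0009,"ty":0.0,"tz":0.0148,"ax":0.0,"ay":0.1,"az":-0.1,"jaw":25},{"tx":0.0009,"ty":0.0,"tz":0.0148,"ax":0.0,"ay":0.1,"az":-0.1,"jaw":25},{"tx":0.0009,"ty":0.0,"tz":0.0148,"ax":0.0,"ay":0.1,"az":-0.1,"jaw":25},{"tx":0.0008,"ty":0.0001,"tz":0.0148,"ax":0.0,"ay":0.1,"az":-0.1,"jaw":25}]
```

>>> move_arm([
  {"tx": 0.003,"ty": 0,"tz": 0.014,"ax": 0,"ay": 0.3,"az": -0.2,"jaw": 25},
  {"tx": 0.002,"ty": 0,"tz": 0.014,"ax": 0,"ay": 0.2,"az": -0.1,"jaw": 25},
  {"tx": 0.002,"ty": 0,"tz": 0.014,"ax": 0,"ay": 0.2,"az": 0,"jaw": 25},
  {"tx": 0.002,"ty": 0,"tz": 0.014,"ax": 0,"ay": 0.1,"az": 0,"jaw": 25},
  {"tx": 0.001,"ty": 0,"tz": 0.01,"ax": 0,"ay": 0.1,"az": 0,"jaw": 25},
  {"tx": 0,"ty": 0,"tz": 0,"ax": 0,"ay": 0,"az": 0,"jaw": 25},
])

```text
time: 31.3
tool_pos: [0.4873, -0.0107, 0.0205]
tool_rot: [-0.001, 0.306, 0.952, 0.002]
contact_force: [0.6, 0.2, 0.6]
gripper_width: 0.897
```

```bash
python3 - <<'E'
from h import *
show(); grab('wrist','w23'); up('w23'); plan([.4903,-.0133,.001],54.5,25,step=.015)
E
```

```text
t 31.3 p [ 0.4873 -0.0107  0.0205] phi 54.41 z [ 0.     0.005 -1.   ] F [0.59 0.19 0.65] w 0.897
2
[{"tx":-0.0018,"ty":-0.0003,"tz":0.0101,"ax":0.1,"ay":-0.0,"az":-0.0,"jaw":25},{"tx":-0.0018,"ty":-0.0003,"tz":0.0101,"ax":0.1,"ay":-0.0,"az":-0.0,"jaw":25}]
```

View pics/w23b.png

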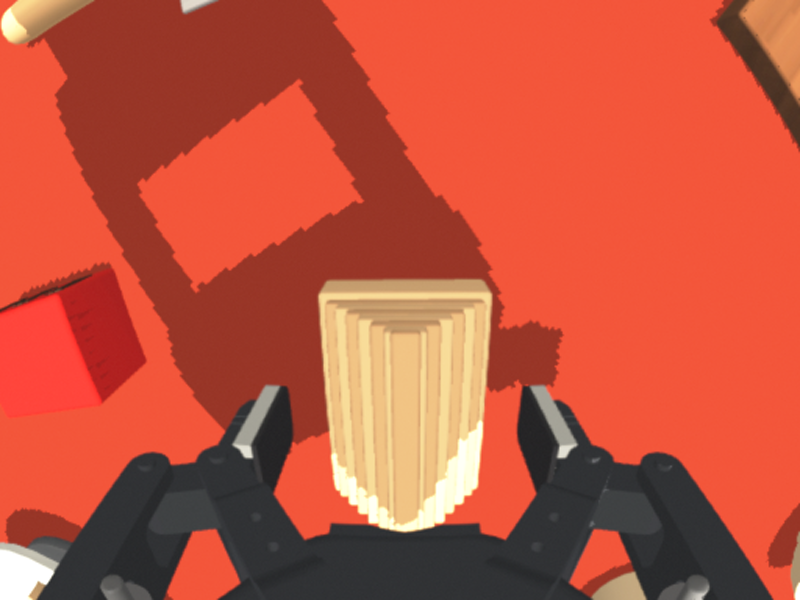

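```bash
python3 - <<'E'
from h import *
p,R,_=cur()
edge('w23',[(319,294),(491.5,294)],.018,.042); edge('w23',[(325,280),(487.5,280)],.0,.042); edge('w23',[(393,331),(421,331)],.052,.042)
d=edge('w23',[(319,294),(491.5,294)],.018,.042); print(p+R@[d[:,0].mean()-.042,0,0])
E
```

```text
edge in tool [[0.0376, -0.0289, 0.0031], [0.0376, 0.0276, 0.0034]] -> centre x -0.0044
edge in tool [[0.0374, -0.0299, 0.0211], [0.0374, 0.0293, 0.0214]] -> centre x -0.0046
edge in tool [[0.038, -0.0038, -0.0308], [0.038, 0.0034, -0.0307]] -> centre x -0.004
edge in tool [[0.0376, -0.0289, 0.0031], [0.0376, 0.0276, 0.0034]] -> centre x -0.0044
[ 0.49138881 -0.0133947   0.02119114]
```

>>> move_arm([
  {"tx": -0.003,"ty": 0,"tz": 0.009,"ax": 0.1,"ay": 0,"az": 0,"jaw": 25},
  {"tx": -0.002,"ty": 0,"tz": 0.009,"ax": 0.1,"ay": 0,"az": 0,"jaw": 30},
  {"tx": 0,"ty": 0,"tz": 0,"ax": 0,"ay": 0,"az": 0,"jaw": 30},
])

```text
time: 31.65
tool_pos: [0.4936, -0.0141, 0.003]
tool_rot: [0.001, 0.306, 0.952, 0.001]
contact_force: [-0.2, -0.1, -0.7]
gripper_width: 0.883
```

```bash
python3 - <<'E'
from h import *
show(); plan([.4909,-.0132,.001],54.5,25,step=.015)
E
```

```text
t 31.65 p [ 0.4936 -0.0141  0.003 ] phi 54.42 z [ 0.002  0.001 -1.   ] F [-0.25 -0.11 -0.7 ] w 0.883
1
[{"tx":0.0028,"ty":-0.0008,"tz":0.002,"ax":0.1,"ay":0.1,"az":-0.1,"jaw":25}]
```

>>> move_arm([
  {"tx": 0.002,"ty": -0.001,"tz": 0.002,"ax": 0.1,"ay": 0.1,"az": 0,"jaw": 40},
  {"tx": 0,"ty": 0,"tz": 0,"ax": 0,"ay": 0,"az": 0,"jaw": 65},
  {"tx": 0,"ty": 0,"tz": 0,"ax": 0,"ay": 0,"az": 0,"jaw": 80},
  {"tx": 0,"ty": 0,"tz": 0,"ax": 0,"ay": 0,"az": 0,"jaw": 140},
  {"tx": 0,"ty": 0,"tz": 0,"ax": 0,"ay": 0,"az": 0,"jaw": 140},
  {"tx": 0,"ty": 0,"tz": 0,"ax": 0,"ay": 0,"az": 0,"jaw": 140},
])

```text
time: 32.25
tool_pos: [0.4921, -0.0139, 0.0017]
tool_rot: [0.0, 0.306, 0.952, 0.0]
contact_force: [0.8, 0.6, -0.7]
gripper_width: 0.659
```

```bash
python3 - <<'E'
from h import *
show(); grab('wrist','w24'); up('w24')
E
```

```text
t 32.25 p [ 0.4921 -0.0139  0.0017] phi 54.42 z [ 0.001 -0.    -1.   ] F [ 0.77  0.56 -0.68] w 0.659
```

View pics/w24b.png

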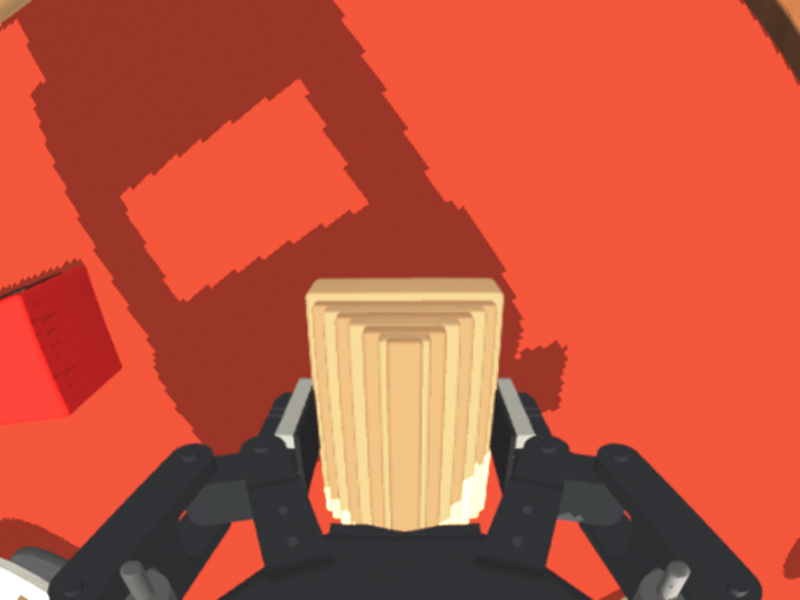

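```bash
python3 - <<'E'
from h import *
edge('w24',[(306,296),(503.5,296)],.018,.042); edge('w24',[(314,279),(498,279)],.0,.042); edge('w24',[(388,340),(422,340)],.052,.042)
E
```

```text
edge in tool [[0.0423, -0.0289, -0.0164], [0.0424, 0.0276, -0.0163]] -> centre x 0.0003
edge in tool [[0.0425, -0.03, 0.0016], [0.0425, 0.0295, 0.0017]] -> centre x 0.0005
edge in tool [[0.043, -0.0041, -0.0503], [0.0431, 0.0031, -0.0503]] -> centre x 0.001
```

>>> move_arm([
  {"tx": 0,"ty": 0,"tz": -0.01,"ax": 0,"ay": 0,"az": 0,"jaw": 140},
  {"tx": 0,"ty": 0,"tz": -0.025,"ax": 0,"ay": 0,"az": 0,"jaw": 140},
  {"tx": 0,"ty": 0,"tz": -0.035,"ax": 0,"ay": 0,"az": 0,"jaw": 140},
  {"tx": 0,"ty": 0,"tz": -0.04,"ax": 0,"ay": 0,"az": 0,"jaw": 140},
  {"tx": 0,"ty": 0,"tz": -0.045,"ax": 0,"ay": 0,"az": 0,"jaw": 140},
  {"tx": 0,"ty": 0,"tz": -0.045,"ax": 0,"ay": 0,"az": 0,"jaw": 140},
  {"tx": 0,"ty": 0,"tz": -0.03,"ax": 0,"ay": 0,"az": 0,"jaw": 140},
  {"tx": 0,"ty": 0,"tz": -0.01,"ax": 0,"ay": 0,"az": 0,"jaw": 140},
])

```text
time: 33.1
tool_pos: [0.4876, -0.0131, 0.2496]
tool_rot: [-0.004, 0.306, 0.952, -0.001]
contact_force: [-0.6, -0.5, -2.9]
gripper_width: 0.66
```

```bash
python3 - <<'E'
from h import *
show(); grab('wrist','w25'); up('w25'); plan([.5146,-.3093,.23],20,140,rstep=5,step=.03)
E
```

```text
t 33.1 p [ 0.4876 -0.0131  0.2496] phi 54.42 z [-0.009  0.002 -1.   ] F [-0.56 -0.54 -2.94] w 0.66
10
[{"tx":-0.0194,"ty":-0.0225,"tz":0.002,"ax":-0.0,"ay":-0.0,"az":3.4,"jaw":140},{"tx":-0.0207,"ty":-0.0213,"tz":0.002,"ax":-0.0,"ay":-0.0,"az":3.4,"jaw":140},{"tx":-0.022,"ty":-0.02,"tz":0.002,"ax":-0.0,"ay":-0.0,"az":3.4,"jaw":140},{"tx":-0.0231,"ty":-0.0187,"tz":0.002,"ax":-0.0,"ay":-0.0,"az":3.4,"jaw":140},{"tx":-0.0242,"ty":-0.0173,"tz":0.002,"ax":-0.0,"ay":-0.0,"az":3.4,"jaw":140},{"tx":-0.0252,"ty":-0.0158,"tz":0.002,"ax":-0.0,"ay":-0.0,"az":3.4,"jaw":140},{"tx":-0.0261,"ty":-0.0142,"tz":0.002,"ax":-0.0,"ay":-0.0,"az":3.4,"jaw":140},{"tx":-0.0269,"ty":-0.0127,"tz":0.002,"ax":-0.0,"ay":-0.0,"az":3.4,"jaw":140},{"tx":-0.0276,"ty":-0.011,"tz":0.002,"ax":-0.0,"ay":-0.0,"az":3.4,"jaw":140},{"tx":-0.0282,"ty":-0.0093,"tz":0.002,"ax":-0.0,"ay":-0.0,"az":3.4,"jaw":140}]
```

View pics/w25b.png

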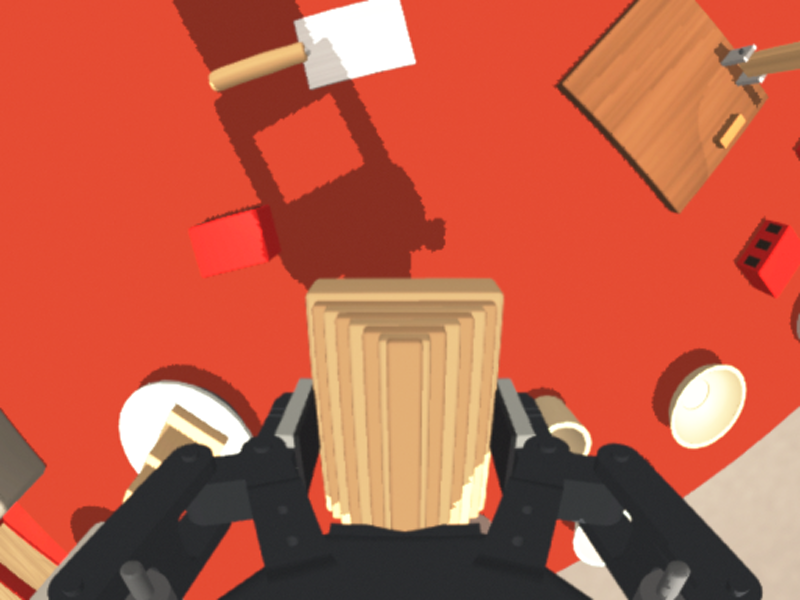

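>>> move_arm([
  {"tx": -0.015,"ty": -0.018,"tz": -0.001,"ax": 0,"ay": 0,"az": 3,"jaw": 140},
  {"tx": -0.021,"ty": -0.021,"tz": -0.001,"ax": 0,"ay": 0,"az": 3.2,"jaw": 140},
  {"tx": -0.022,"ty": -0.02,"tz": -0.001,"ax": 0,"ay": 0,"az": 3.2,"jaw": 140},
  {"tx": -0.023,"ty": -0.019,"tz": -0.001,"ax": 0,"ay": 0,"az": 3.2,"jaw": 140},
  {"tx": -0.024,"ty": -0.017,"tz": -0.001,"ax": 0,"ay": 0,"az": 3.2,"jaw": 140},
  {"tx": -0.025,"ty": -0.016,"tz": -0.001,"ax": 0,"ay": 0,"az": 3.2,"jaw": 140},
  {"tx": -0.026,"ty": -0.014,"tz": -0.001,"ax": 0,"ay": 0,"az": 3.2,"jaw": 140},
  {"tx": -0.027,"ty": -0.013,"tz": -0.001,"ax": 0,"ay": 0,"az": 3.2,"jaw": 140},
  {"tx": -0.027,"ty": -0.011,"tz": -0.001,"ax": 0,"ay": 0,"az": 3.2,"jaw": 140},
  {"tx": -0.024,"ty": -0.009,"tz": -0.001,"ax": 0,"ay": 0,"az": 3,"jaw": 140},
  {"tx": 0,"ty": 0,"tz": -0.001,"ax": 0,"ay": 0,"az": 0,"jaw": 140},
])

```text
time: 34.25
tool_pos: [0.5067, -0.3028, 0.2309]
tool_rot: [-0.023, 0.561, 0.827, -0.002]
contact_force: [0.2, 0.1, -3.0]
gripper_width: 0.659
```

```bash
python3 - <<'E'
from h import *
show(); plan([.515,-.3096,.19],20,140,rstep=5,step=.014)
E
```

```text
t 34.25 p [ 0.5067 -0.3028  0.2309] phi 21.69 z [-0.041  0.022 -0.999] F [ 0.21  0.08 -2.99] w 0.659
4
[{"tx":-0.0027,"ty":0.0016,"tz":0.0101,"ax":-0.4,"ay":-0.5,"az":0.4,"jaw":140},{"tx":-0.0026,"ty":0.0015,"tz":0.0101,"ax":-0.4,"ay":-0.5,"az":0.4,"jaw":140},{"tx":-0.0025,"ty":0.0015,"tz":0.0102,"ax":-0.4,"ay":-0.5,"az":0.4,"jaw":140},{"tx":-0.0024,"ty":0.0014,"tz":0.0102,"ax":-0.4,"ay":-0.5,"az":0.4,"jaw":140}]
```

>>> move_arm([
  {"tx": -0.003,"ty": 0.003,"tz": 0.008,"ax": -0.6,"ay": -0.7,"az": 0.4,"jaw": 140},
  {"tx": -0.003,"ty": 0.003,"tz": 0.009,"ax": -0.5,"ay": -0.6,"az": 0.4,"jaw": 140},
  {"tx": -0.002,"ty": 0.002,"tz": 0.009,"ax": -0.4,"ay": -0.5,"az": 0.4,"jaw": 140},
  {"tx": -0.002,"ty": 0.001,"tz": 0.008,"ax": -0.3,"ay": -0.3,"az": 0.3,"jaw": 140},
  {"tx": 0,"ty": 0,"tz": 0,"ax": 0,"ay": 0,"az": 0,"jaw": 140},
])

```text
time: 34.75
tool_pos: [0.5152, -0.3049, 0.1857]
tool_rot: [-0.005, 0.572, 0.82, 0.001]
contact_force: [-1.0, -0.6, -1.9]
gripper_width: 0.656
```

```bash
python3 - <<'E'
from h import *
show(); grab('wrist','w26'); up('w26'); plan([.515,-.3096,.16],20,140,rstep=5,step=.014)
E
```

```text
t 34.75 p [ 0.5152 -0.3049  0.1857] phi 20.16 z [-0.007  0.007 -1.   ] F [-0.99 -0.57 -1.86] w 0.656
2
[{"tx":-0.0022,"ty":-0.0009,"tz":0.0132,"ax":-0.1,"ay":-0.3,"az":0.1,"jaw":140},{"tx":-0.0022,"ty":-0.0009,"tz":0.0132,"ax":-0.1,"ay":-0.3,"az":0.1,"jaw":140}]
```

View pics/w26b.png

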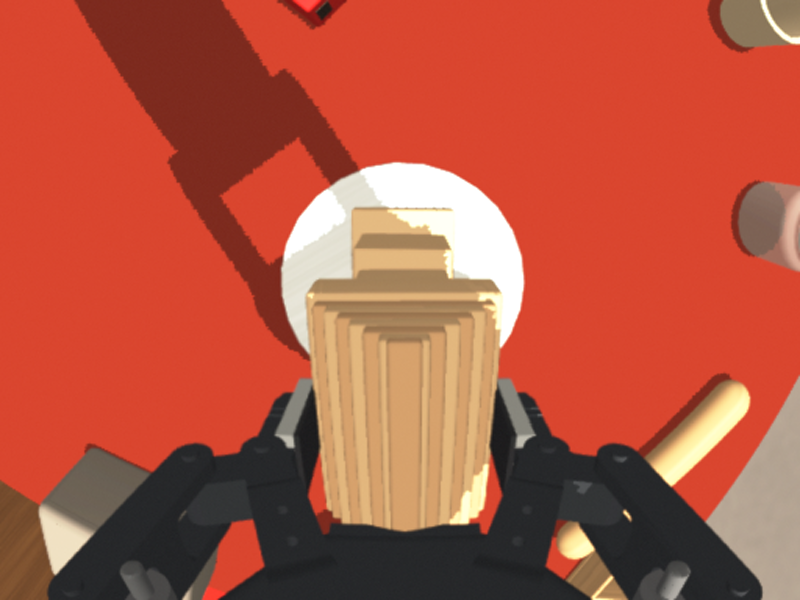

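Upper storey lies hidden below the roof, aligned with it, so I'll keep descending with corrections.

>>> move_arm([
  {"tx": -0.002,"ty": 0,"tz": 0.012,"ax": -0.1,"ay": -0.3,"az": 0,"jaw": 140},
  {"tx": -0.002,"ty": 0,"tz": 0.01,"ax": -0.1,"ay": -0.3,"az": 0,"jaw": 140},
  {"tx": 0,"ty": 0,"tz": 0,"ax": 0,"ay": 0,"az": 0,"jaw": 140},
])

```text
time: 35.1
tool_pos: [0.5174, -0.3089, 0.1638]
tool_rot: [0.002, 0.572, 0.82, -0.001]
contact_force: [-0.7, 0.1, -2.6]
gripper_width: 0.657
```

```bash
python3 - <<'E'
from h import *
show(); plan([.515,-.3096,.151],20,140,rstep=5,step=.014)
E
```

```text
t 35.1 p [ 0.5174 -0.3089  0.1638] phi 20.22 z [ 0.003 -0.004 -1.   ] F [-0.66  0.08 -2.58] w 0.657
1
[{"tx":0.0002,"ty":-0.0025,"tz":0.0128,"ax":0.1,"ay":0.3,"az":0.2,"jaw":140}]
```

>>> move_arm([
  {"tx": 0,"ty": -0.002,"tz": 0.006,"ax": 0,"ay": 0.2,"az": 0.2,"jaw": 140},
  {"tx": 0,"ty": -0.001,"tz": 0.004,"ax": 0,"ay": 0.1,"az": 0,"jaw": 140},
  {"tx": 0,"ty": 0,"tz": 0,"ax": 0,"ay": 0,"az": 0,"jaw": 140},
])

```text
time: 35.4
tool_pos: [0.5145, -0.3102, 0.1531]
tool_rot: [0.0, 0.574, 0.819, 0.001]
contact_force: [-0.4, 0.2, -1.6]
gripper_width: 0.66
```

```bash
python3 - <<'E'
from h import *
show(); plan([.515,-.3096,.148],20,140,rstep=5,step=.014)
E
```

```text
t 35.4 p [ 0.5145 -0.3102  0.1531] phi 20.0 z [ 0.001  0.001 -1.   ] F [-0.37  0.25 -1.59] w 0.66
1
[{"tx":0.0004,"ty":0.0007,"tz":0.0051,"ax":0.1,"ay":-0.1,"az":-0.0,"jaw":140}]
```

>>> move_arm([
  {"tx": 0,"ty": 0.001,"tz": 0.003,"ax": 0,"ay": 0,"az": 0,"jaw": 140},
  {"tx": 0,"ty": 0,"tz": 0.001,"ax": 0,"ay": 0,"az": 0,"jaw": 140},
  {"tx": 0,"ty": 0,"tz": 0.001,"ax": 0,"ay": 0,"az": 0,"jaw": 140},
])

```text
time: 35.7
tool_pos: [0.5158, -0.3102, 0.1485]
tool_rot: [0.001, 0.574, 0.819, 0.001]
contact_force: [-0.6, 0.1, -1.4]
gripper_width: 0.658
```

```bash
python3 - <<'E'
from h import *
show(); plan([.515,-.3096,.1475],20,140,rstep=5,step=.014)
E
```

```text
t 35.7 p [ 0.5158 -0.3102  0.1485] phi 19.98 z [ 0.002  0.001 -1.   ] F [-0.62  0.08 -1.42] w 0.658
1
[{"tx":0.0009,"ty":-0.0006,"tz":0.001,"ax":0.1,"ay":0.0,"az":-0.0,"jaw":140}]
```

>>> move_arm([
  {"tx": 0.0005,"ty": -0.001,"tz": 0.001,"ax": 0.1,"ay": 0,"az": 0,"jaw": 140},
  {"tx": 0,"ty": 0,"tz": 0.001,"ax": 0,"ay": 0,"az": 0,"jaw": 140},
])

```text
time: 35.9
tool_pos: [0.515, -0.3103, 0.1477]
tool_rot: [0.001, 0.574, 0.819, 0.0]
contact_force: [-3.2, 2.6, 5.9]
gripper_width: 0.661
```

```bash
python3 - <<'E'
from h import *
show()
E
```

```text
t 35.9 p [ 0.515  -0.3103  0.1477] phi 19.99 z [ 0.001 -0.001 -1.   ] F [-3.15  2.62  5.95] w 0.661
```

>>> move_arm([
  {"tx": 0,"ty": 0,"tz": 0,"ax": 0,"ay": 0,"az": 0,"jaw": 70},
  {"tx": 0,"ty": 0,"tz": 0,"ax": 0,"ay": 0,"az": 0,"jaw": 40},
  {"tx": 0,"ty": 0,"tz": 0,"ax": 0,"ay": 0,"az": 0,"jaw": 25},
  {"tx": 0,"ty": 0,"tz": -0.01,"ax": 0,"ay": 0,"az": 0,"jaw": 25},
  {"tx": 0,"ty": 0,"tz": -0.03,"ax": 0,"ay": 0,"az": 0,"jaw": 25},
  {"tx": 0,"ty": 0,"tz": -0.04,"ax": 0,"ay": 0,"az": 0,"jaw": 25},
  {"tx": 0.01,"ty": 0,"tz": -0.04,"ax": 0,"ay": 0,"az": 0,"jaw": 25},
  {"tx": 0.035,"ty": 0,"tz": -0.02,"ax": 0,"ay": 0,"az": 0,"jaw": 25},
  {"tx": 0.035,"ty": 0,"tz": 0,"ax": 0,"ay": 0,"az": 0,"jaw": 25},
  {"tx": 0,"ty": 0,"tz": 0,"ax": 0,"ay": 0,"az": 0,"jaw": 25},
])

```text
time: 36.9
tool_pos: [0.4875, -0.234, 0.2993]
tool_rot: [0.004, 0.574, 0.819, 0.001]
contact_force: [-0.1, 0.7, -0.0]
gripper_width: 0.902
```

```bash
python3 - <<'E'
from h import *
show(); grab('wrist','w27'); up('w27'); grab('scene','s27'); up('s27')
E
```

```text
t 36.9 p [ 0.4875 -0.234   0.2993] phi 19.88 z [ 0.007 -0.003 -1.   ] F [-0.07  0.68 -0.03] w 0.902
```

View pics/w27b.png

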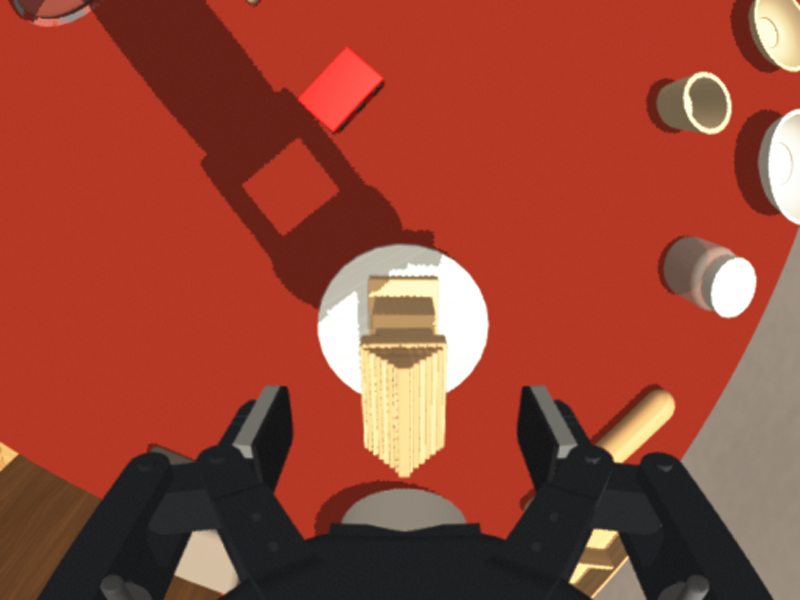

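View pics/s27b.png

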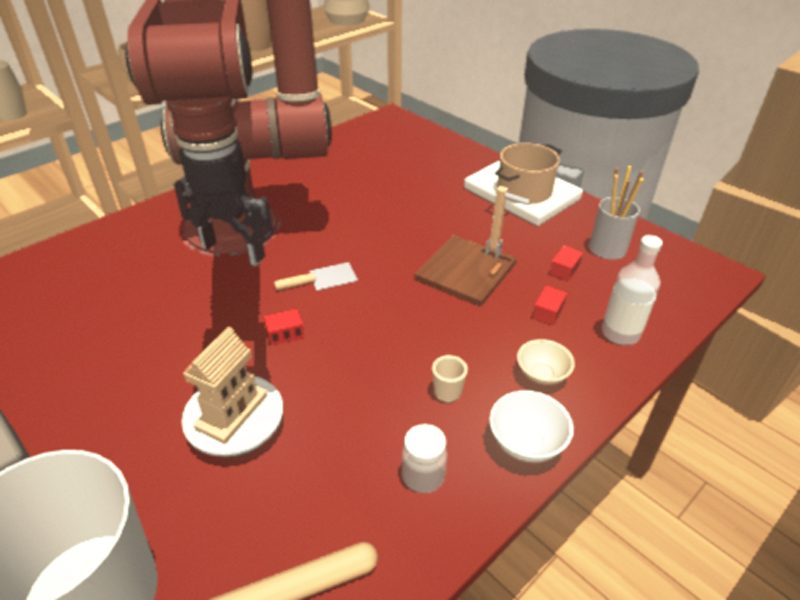

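```bash
python3 - <<'E'
from h import *
up('w27','w27c',(215,150,300,310),3.7); up('s27','s27c',(110,200,190,300),6)
E
```

```text
(no output)
```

View pics/w27c.png

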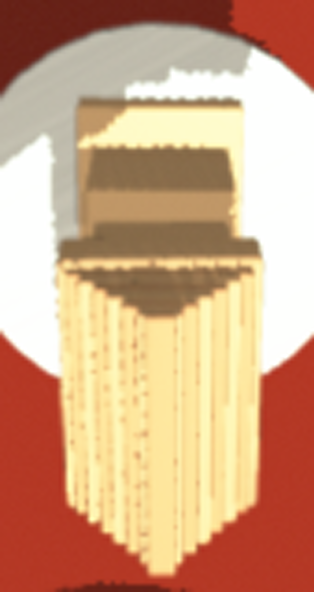

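View pics/s27c.png

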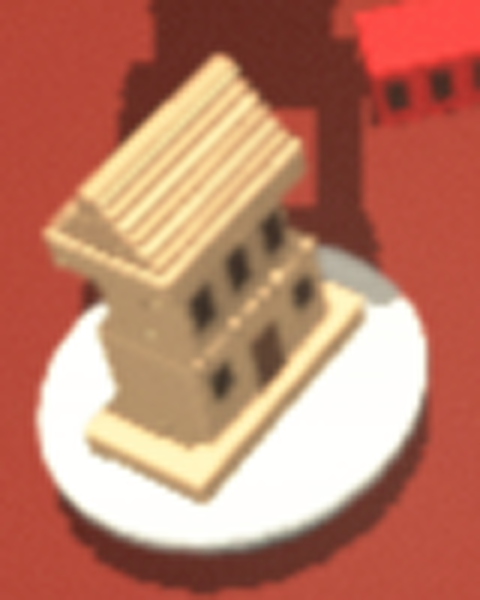

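```bash
python3 - <<'E'
from h import *
C=cal('w27'); quad(C,'roof',[(60,261),(263,260),(256,500),(68,500)],.164,True,3.7,(215,150))
a=np.radians(20); tx=np.array([-np.sin(a),np.cos(a)])
for n,L,z,h in [('ridge',[(152,316),(174,316)],.198,.042),('upper',[(84,240),(243,240)],.146,.0),('ground',[(84,191),(236,191)],.106,.04),('tile',[(78,103),(242,103)],.056,.055)]:
    k=onz(C,(np.array(L)+.5)/3.7-.5+[215,150],z,True)[:,:2]; print(n,np.linalg.norm(k[1]-k[0]).round(4),(k.mean(0)-h*tx).round(4))
# cup before/after in scene
a_=cv2.imread('pics/scene0.png').astype(int); b=cv2.imread('pics/s27.png').astype(int); d=np.abs(a_-b).sum(2)[220:262,268:304]; print('cup diff',d.mean(),d.max())
show()
E
```

```text
roof ctr [ 0.5139 -0.3085] len [0.0557 0.0808 0.0576 0.0805] ang [  20.1  -69.3 -160.2  109.3]
ridge 0.0054 [ 0.5148 -0.31  ]
upper 0.0461 [ 0.5012 -0.2716]
ground 0.0492 [ 0.5137 -0.309 ]
tile 0.0595 [ 0.5135 -0.3081]
cup diff 40.189153439153436 117
t 37.0 p [ 0.4881 -0.2362  0.2988] phi 19.79 z [ 0.007 -0.004 -1.   ] F [ 0.64  0.2  -0.3 ] w 0.9
```

```bash
python3 - <<'E'
from h import *
a=cv2.imread('pics/scene0.png',0)[220:262,268:304].astype(np.float32); b=cv2.imread('pics/s27.png',0)[220:262,268:304].astype(np.float32)
print('cup shift px',cv2.phaseCorrelate(a,b))
print(manip.job_done())
E
```

```text
cup shift px ((0.0041819299478760286, 0.568146644922976), 0.8712650104805275)
the job is handed in; nothing more can be done
None
```

The house is built on the banding wheel and the job is handed in. It took about 37 s of the 128 s allowed.

**What I did:**
1. I gripped the rod and swung the bar up to about 1.6 rad.
2. I drew the tile out to -x and laid it in the middle of the wheel.
3. I placed the ground storey, upper storey and roof on it in that order. Each was let go only after the wrist force showed it resting on the piece below.

**Last checks:**
- **Centring:** the wrist pictures put the tile, both storeys and the roof within about 1–2 mm of each other and of the wheel centre at (0.514, -0.308). The upper storey was last measured before the roof went on; my estimate in the final picture failed because the roof hides it.
- **Alignment:** the long sides agree to within about 1°.
- **Bar and gripper:** the scene picture shows the house upright and the bar standing. The gripper was open and clear above, with near-zero wrist force.

**Checks that disagreed:**
- **Cup:** it looks to be in the same place and was never approached. An image comparison still gave a 0.6 px vertical shift (about 1–2 mm), between pictures of different brightness, so I can't tell it from noise.
- **Roof before pick-up:** the top and wrist cameras differed by about 4 mm. I used the closer wrist measurement.
- **Bar arc:** the grip ended about 7 mm outside the expected circle, so the rod probably slipped a little in the pads.

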